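# Hang the tote on the slotted uprights and collect the cut pipes

### The arm

A 7-joint arm with a two-finger parallel gripper is mounted at the origin on the work surface; the furniture and walls round the work are solid. World frame = base frame: x ahead of the robot, y to its left, z up, the work surface at z = 0. Lengths are in m, angles in rad, forces in N, time in s.
With the tool pointing down it reaches from about 0.35 to 0.9 m from the base axis. Payload 8.1 kg.
Tool frame: the origin (TCP) lies at the very end of the fingers, on their centre line; the grasp point (between the pads) lies 19 mm behind it; z points along the fingers, y is the direction in which the jaws open and shut (so a half turn about z gives the same grasp; the last joint's range is limited). The gripper opens to 92 mm and grips with 3 to 60 N. Pads are 19 mm wide; open, the fingers measure 130 mm over their backs; the gripper's body (75 mm by 190 mm) begins 47 mm behind the grasp point.
Start: joints at [-1.342, 0.434, 0.025, 1.573, -0.012, 1.134, -0.075], TCP at [0.204, 0.591, 0.197] pointing down, gripper open.
Joint ranges: [-2.62, 2.62], [-0.44, 2.09], [-1.27, 1.32], [0.08, 2.57], [-1.32, 4.46], [0.12, 2], [-2.74, 2.74]. Speed limits (rad/s): [2.22, 2.22, 3.01, 3.01, 3.14, 3.14, 3.14].

### API

Orientations are given as a rotation vector (axis times angle).
In Python, from cell import observe, get_image, sign_off gives the robot as it stands.
- The arm moves only by the tool arm_command, never from a script. Its argument "deltas" is a list of rows, each an object with "xyz": the shift along the tool's x, y, z in cm, a list of three; "turn": the turn about the tool's z in degrees; "jaw": the closure in counts, from 0 (fully open) to 255 (shut). A call has 1 to 5 rows; each row is the pose to reach, as a shift and turn from the pose measured when the call began, along the tool's axes at that moment; what a row does not reach only later rows make up. A row lasts 1/12 s, in which the tool goes at most 41.7 mm and 7.16 degrees, less where a joint would pass 70% of its speed; a pose out of reach is approached as far as the arm can. A call with a gripper value outside its range is refused whole. The fingers move at their own pace and stop on an object; "force" is the grip in N (left out, the last holds). Time passes only in rows, so rows that repeat a pose let the fingers close. It gives the time, the measured TCP pose, the force and the opening at its end, in the units of the state.
- observe(): the state, without advancing time (a new reading comes with each control period).
- get_image(name): name is "scene" or "side" or "wrist"; returns a dict with "frame" (384x512x3 uint8, red, green, blue), "depth" (384x512 float32, m along the optical axis (not along the pixel's ray), 0 where there is no reading), "camera_matrix" (3x3 intrinsics, pixels), "cam_to_world" (4x4, takes a point from camera to world coordinates). Camera axes: x right, y up, looking along -z (the intrinsics and any distortion apply to the point x, -y, -z); pixel columns grow to the right and rows downward; lengths in m; the calibration is good to about 2 mm. A picture is of the moment at which its call begins.
- sign_off(): hands the job in, once; it reports no verdict.
The state is a dict: "clock": time; "joints": joint angles; "dq": joint speeds; "joint_efforts": joint torques, N m; "position": TCP position; "ee_rot": TCP orientation; "force": force on the tool from outside, world axes, zero at the start; "ft_torque": the same for the moment, N m; "width": opening from 0.0 (shut) to 1.0 (fully open).
Only numpy, scipy, OpenCV 4.12 (cv2) and the standard library are available. Lean on these libraries where they do the work, as an engineer would, in place of code of your own. Each camera call takes 0.05 s, during which the arm holds its last target.

### The job

Hang the empty grey tote on the rack by hooking its two tabs into the top slots of the uprights, and push it down until it snaps home past the catches. Then collect every piece of pipe from the cutter's catch tray into the hanging tote, lying below its rim, and leave the marker pen where it lies. Pieces that have been knocked astray count as well.

Things in the scene. Friction and masses are not known exactly. Their poses are not given: they have to be found in the camera images.
- tote_grip (a point): grip tab of the open grey hanging tote: a plate 10 mm thick (x), 80 mm wide (y), 30 mm high, standing up from the middle of the tote's back wall; the point is its centre, 74 mm above the tote's underside, 57 mm behind the tote's middle. x points to the back of the tote (the hook side), z up. The tote stands upright on the table at the start, about 0.36 kg
- tote_floor (a point): centre of the tote's inner floor, 4 mm above its underside; axes as tote_grip. The tote is 124 mm deep (x), 200 mm wide (y), 62 mm high; the inside reaches x = -58 to +58 mm, y = -96 to +96 mm, the rim is 58 mm above the floor. The tab's top is 85 mm above it
- tote_hook (a point): point midway between the tote's two steel hooks (at y = +70 and -70 mm), on the plane that bears on the uprights, level with the undersides of the hook necks; axes as tote_grip, 10 mm behind and 24 mm below that. Hook: 7 mm wide; a neck 8 mm high reaches 11 mm out in +x, at its end a lip 5 mm thick hangs 18 mm below the neck, 6 mm from the plane
- rack_seat (a point): point midway between the two fixed slotted uprights, on their front face, level with the bottom edge of the top slots, 95 mm above the table; x points into the rack, z up. Top slots at y = +70 and -70 mm, 14 mm wide, 34 mm high upward from this level, plate 4 mm thick, hollow behind. Uprights 150 mm high, 108 mm apart, nothing between them above 46 mm. Fully home, tote_hook is 0 to 3 mm in front of this point
- catch_l (a joint): sprung catch pin in the left (+y) upright, 18 mm outside the slot; 0 = out, grows to 0.006 m as it is pressed in. The hooks go in with tote_hook 18 to 26 mm above rack_seat; lowered, the tote rests, already hooked, on both pins about 11 mm above home, and needs a further push down of 5 to 15 N to snap past them; then the pins hold it down
- catch_r (a joint): the same catch pin in the right (-y) upright. (A fixed black cup of pens, about 0.2 m high, stands behind the rack beyond its left end, on the far edge of the table: keep clear of it)
- tray_floor (a point): centre of the floor, 4 mm above the table, of the pipe cutter's fixed catch tray, 216 mm (x) x 184 mm (y), lip 8 mm above the table all round; x points to the cutter, whose housing begins 115 mm from this point and is up to 147 mm high
- pipe_0_mid (a point): offcut of pale plastic pipe lying down, 85 mm long, 27 mm thick, 45 g; it acts as a bar 84 x 26 x 27 mm and does not roll. Four or five pieces are present at a start, the others read None. The point is its centre, x along its length
- pipe_1_mid (a point): offcut of pale plastic pipe lying down, 85 mm long, 27 mm thick, 45 g; it acts as a bar 84 x 26 x 27 mm and does not roll. Four or five pieces are present at a start, the others read None. The point is its centre, x along its length
- pipe_2_mid (a point): offcut of pale plastic pipe lying down, 85 mm long, 27 mm thick, 45 g; it acts as a bar 84 x 26 x 27 mm and does not roll. Four or five pieces are present at a start, the others read None. The point is its centre, x along its length
- pipe_3_mid (a point): offcut of pale plastic pipe lying down, 85 mm long, 27 mm thick, 45 g; it acts as a bar 84 x 26 x 27 mm and does not roll. Four or five pieces are present at a start, the others read None. The point is its centre, x along its length
- pipe_4_mid (a point): offcut of pale plastic pipe lying down, 85 mm long, 27 mm thick, 45 g; it acts as a bar 84 x 26 x 27 mm and does not roll. Four or five pieces are present at a start, the others read None. The point is its centre, x along its length
- pipe_5_mid (a point): offcut of pale plastic pipe lying down, 85 mm long, 27 mm thick, 45 g; it acts as a bar 84 x 26 x 27 mm and does not roll. Four or five pieces are present at a start, the others read None. The point is its centre, x along its length
- marker: red and white marker pen lying between the tote and the tray, 135 mm long (y), 17 mm thick, a bystander; origin under its centre

How it is judged:
By the outcome, as a careful person would: the job done as asked, in the order asked, and still so for the second after the job is handed in, with the robot touching nothing.
Of pipe_0, pipe_1, pipe_2, pipe_3, pipe_4, pipe_5 only 4 to 5 are there at a start; the rules pass over those that are not, and their reading is None.
At some moment in a run one of pipe_0, pipe_1, pipe_2, pipe_3, pipe_4, pipe_5 may be knocked a few centimetres aside while the robot is not near it.
Once in a run the grip may slacken for a moment while it holds something.
It also fails if it takes over 208 s, if anything falls off the work surface, if the arm or the gripper's body presses on something with over 40 N, if the wrist force passes 120 N, or if a joint passes its speed limit or range.

## Working session

There is one attempt and no reset: what is moved stays moved. The work goes in short steps, Python scripts to look and compute and a tool call to move; the robot and the scene stay as the last step left them, time stands still between calls to the robot, and variables do not carry over. Pictures are saved under pics/ and viewed, and the job is handed in when it is done.

Besides the shell and the picture viewer there is one more tool, called after "Call:" as name([rows], argument=value, ...), one row to a line, values as JSON. arm_command: Moves the arm, as the interface text tells. Its arguments: {"type":"object","properties":{"deltas":{"type":"array","items":{"type":"object","properties":{"xyz":{"type":"array","items":{"type":"number"}},"turn":{"type":"number"},"jaw":{"type":"number"}}}},"force":{"type":"number"}},"required":["deltas"]}

```bash
mkdir -p pics; ls
cat > h.py <<'E'
import numpy as np,cv2
from cell import observe,get_image,sign_off
from scipy.spatial.transform import Rotation as R
def snap(name,fn):
    d=get_image(name); cv2.imwrite('pics/'+fn+'.png',d['frame'][:,:,::-1]); np.savez('pics/'+fn+'.npz',**d); return d
def load(fn): return dict(np.load('pics/'+fn+'.npz'))
def cloud(d):
    K=d['camera_matrix'];T=d['cam_to_world'];z=d['depth']
    v,u=np.mgrid[0:z.shape[0],0:z.shape[1]]
    x=(u-K[0,2])/K[0,0]*z;y=(v-K[1,2])/K[1,1]*z
    P=np.stack([x,-y,-z],-1)@T[:3,:3].T+T[:3,3]; P[z==0]=np.nan
    return P
def crop(fn,u0,v0,u1,v1,s,out):
    im=cv2.imread('pics/'+fn+'.png')[v0:v1,u0:u1]; cv2.imwrite('pics/'+out+'.png',cv2.resize(im,None,fx=s,fy=s,interpolation=cv2.INTER_CUBIC))
def st():
    o=observe(); print({k:np.round(v,4).tolist() for k,v in o.items()}); print(np.round(R.from_rotvec(o['ee_rot']).as_matrix(),3).tolist()); return o
def tool(o,p):  # world point -> cm shift in tool axes
    return R.from_rotvec(o['ee_rot']).as_matrix().T@(np.array(p)-o['position'])*100
E
python3 - <<'E'
from h import *
st()
for n in ['scene','side','wrist']:
    d=snap(n,n+'0'); print(n,d['camera_matrix'].round(1).tolist(),d['cam_to_world'].round(3).tolist())
E
```

```text
pics
{'clock': 0.0, 'joints': [-1.3416, 0.4352, 0.025, 1.5741, -0.0116, 1.134, -0.0751], 'dq': [0.0002, 0.0017, -0.0001, -0.0006, 0.0017, -0.0004, 0.0002], 'joint_efforts': [0.0003, -66.7876, 0.9851, -31.4458, -0.0605, 0.043, 0.0002], 'position': [0.2035, 0.5904, 0.1963], 'ee_rot': [-0.519, -3.0983, 0.0025], 'force': [-0.3682, -0.7057, 0.331], 'ft_torque': [0.0024, -0.0232, -0.037], 'width': 0.9978}
[[-0.945, 0.326, -0.0], [0.326, 0.945, -0.002], [-0.0, -0.002, -1.0]]
scene [[371.7, 0.0, 249.6], [0.0, 371.7, 192.8], [0.0, 0.0, 1.0]] [[0.851, 0.262, -0.455, 0.123], [-0.524, 0.389, -0.758, -0.652], [-0.022, 0.883, 0.468, 0.513], [0.0, 0.0, 0.0, 1.0]]
side [[436.2, 0.0, 252.6], [0.0, 436.2, 187.1], [0.0, 0.0, 1.0]] [[0.904, 0.277, -0.325, 0.21], [-0.427, 0.566, -0.705, -0.665], [-0.011, 0.776, 0.63, 0.706], [0.0, 0.0, 0.0, 1.0]]
wrist [[342.1, 0.0, 254.4], [0.0, 342.1, 197.5], [0.0, 0.0, 1.0]] [[0.325, -0.914, -0.241, 0.138], [0.946, 0.314, 0.084, 0.612], [-0.0, -0.256, 0.967, 0.384], [0.0, 0.0, 0.0, 1.0]]
```

View pics/scene0.png

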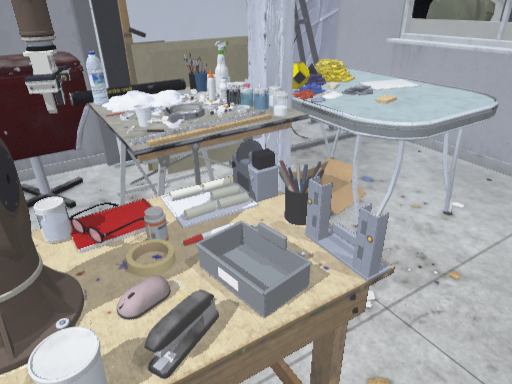

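View pics/side0.png

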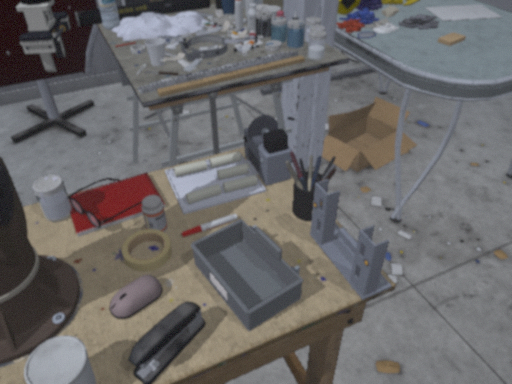

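View pics/wrist0.png

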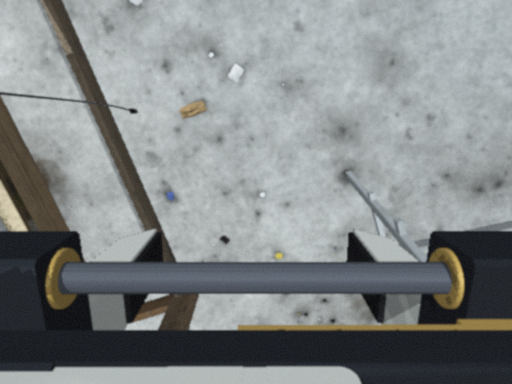

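The scene shows the tote around px (253,265), its grip tab at (272,236), the rack at (345,225), the pipes at (207,195), the cutter at (258,170) and the marker at (208,233). I'll enlarge this and use the depth.

Run:
```python
from h import *
crop('scene0',180,130,400,320,3.6,'c1')
crop('side0',150,110,400,330,3.2,'c2')
for n in ['scene0','side0']:
    P=cloud(load(n)); 
    ok=np.isfinite(P[...,2])&(P[...,0]>.1)&(P[...,0]<1.2)&(abs(P[...,1])<.8)&(P[...,2]>-.02)&(P[...,2]<.3)
    print(n, ok.sum(), np.histogram(P[...,2][ok],bins=np.arange(-.02,.24,.01)))
    # top view height map
    q=P[ok]; H=np.zeros((500,500),np.float32)
    ix=((q[:,0]-.2)/.0016).astype(int); iy=((.4-q[:,1])/.0016).astype(int)
    m=(ix>=0)&(ix<500)&(iy>=0)&(iy<500)
    np.maximum.at(H,(499-ix[m],iy[m]),q[m,2]+.02)
    cv2.imwrite(f'pics/top_{n}.png',cv2.applyColorMap((H/.24*255).clip(0,255).astype(np.uint8),cv2.COLORMAP_JET))
```

```text
scene0 54412 (array([  739,  2034, 24867,  6861,  3745,  2891,  1992,  1540,  2175,
        1881,  1632,  1000,   496,   466,   486,   561,   461,   151,
           8,     0,     0,     0,     0,     0,    12]), array([-0.02, -0.01,  0.  ,  0.01,  0.02,  0.03,  0.04,  0.05,  0.06,
        0.07,  0.08,  0.09,  0.1 ,  0.11,  0.12,  0.13,  0.14,  0.15,
        0.16,  0.17,  0.18,  0.19,  0.2 ,  0.21,  0.22,  0.23]))
side0 63775 (array([  943, 18885, 18053,  6698,  3742,  2238,  1671,  1341,  2191,
        1780,  1686,  1115,   518,   551,   564,   680,   498,    85,
           2,     0,     0,     0,     0,     0,    29]), array([-0.02, -0.01,  0.  ,  0.01,  0.02,  0.03,  0.04,  0.05,  0.06,
        0.07,  0.08,  0.09,  0.1 ,  0.11,  0.12,  0.13,  0.14,  0.15,
        0.16,  0.17,  0.18,  0.19,  0.2 ,  0.21,  0.22,  0.23]))
```

View pics/c1.png

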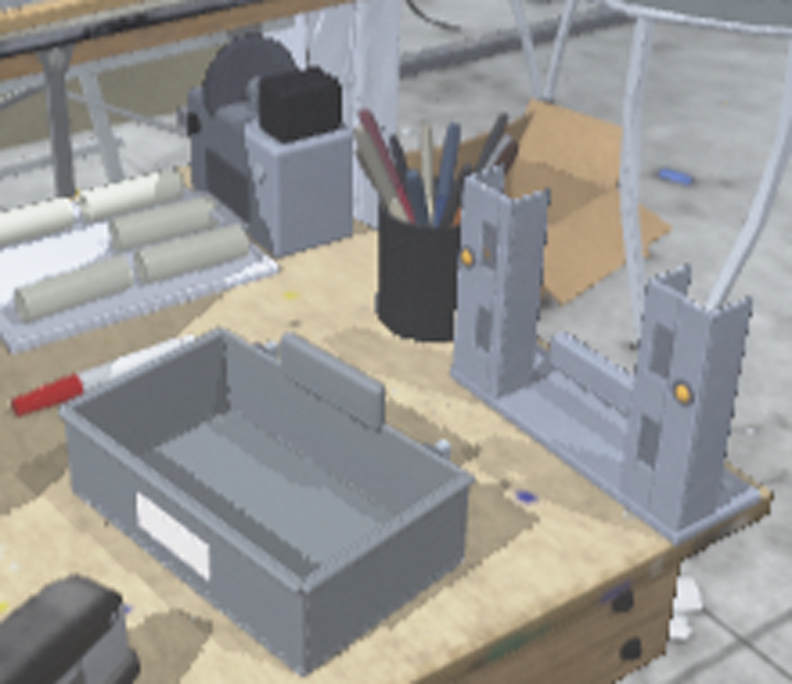

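View pics/c2.png

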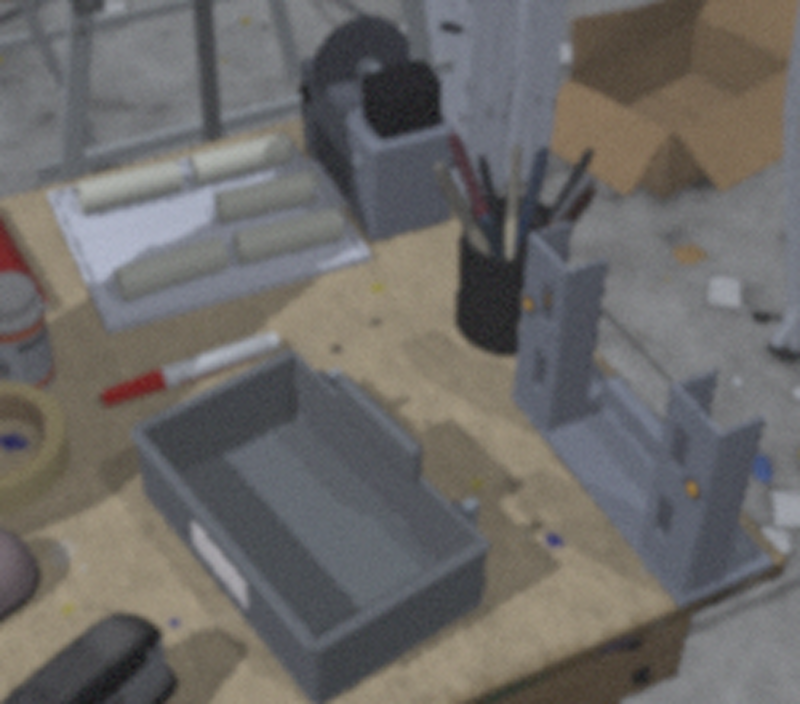

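View pics/top_side0.png

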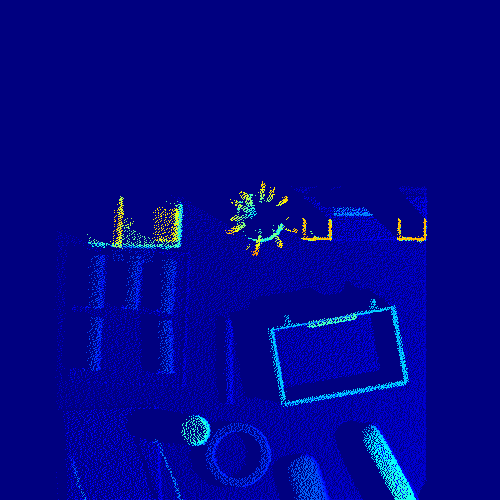

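The top map shows five pipes lying along world x, the tote turned about 8°, the rack front at x≈0.614, and the marker left of the tote. Next I'll measure each precisely.

```bash
cat > top.py <<'E'
from h import *
def topmap(names,x0,x1,y0,y1,zmin,zmax,res,out):
    q=np.concatenate([cloud(load(n)).reshape(-1,3) for n in names]); c=np.concatenate([load(n)['frame'].reshape(-1,3) for n in names])
    ok=np.isfinite(q[:,2])&(q[:,0]>x0)&(q[:,0]<x1)&(q[:,1]>y0)&(q[:,1]<y1)&(q[:,2]>zmin)&(q[:,2]<zmax)
    return q[ok],c[ok]
E
python3 - <<'E'
from top import *
for n in (['scene0'],['side0']):
    print(n)
    q,_=topmap(n,.3,.48,-.3,.2,-.02,.012,1,0); print(' table z',np.median(q[:,2]))
    # tote rim
    q,_=topmap(n,.3,.54,-.28,-.01,.055,.07,1,0)
    r=cv2.minAreaRect((q[:,:2]*1000).astype(np.float32)); print(' tote rim',len(q),r, np.median(q[:,2]))
    q,_=topmap(n,.3,.56,-.25,-.03,.074,.095,1,0)
    if len(q): print(' tab',len(q),cv2.minAreaRect((q[:,:2]*1000).astype(np.float32)),q[:,2].max())
    # rack
    q,_=topmap(n,.55,.75,-.3,-.06,.06,.15,1,0)
    f=q[(q[:,0]<.63)]
    print(' rack',len(q),'x pct',np.percentile(f[:,0],[5,50,95]),)
    h=np.histogram(q[:,1],bins=np.arange(-.30,-.06,.004)); print([(round(b,3),int(a)) for a,b in zip(*h) if a>5])
    for ya,yb in ((-.14,-.06),(-.3,-.23)):
        g=f[(f[:,1]>ya)&(f[:,1]<yb)]; print('  up',np.median(g[:,0]),np.percentile(g[:,1],[1,99]),g[:,2].max())
    # pipes
    q,_=topmap(n,.37,.60,.08,.32,.0215,.05,1,0)
    im=np.zeros((240,250),np.uint8); ix=((q[:,0]-.36)*1000).astype(int);iy=((q[:,1]-.08)*1000).astype(int); im[iy,ix]=255
    im=cv2.morphologyEx(im,cv2.MORPH_CLOSE,np.ones((5,5)))
    k,l,s,ce=cv2.connectedComponentsWithStats(im)
    for i in range(1,k):
        if s[i,4]>300: 
            pts=np.argwhere(l==i)[:,::-1].astype(np.float32); r=cv2.minAreaRect(pts); print('  pipe',np.round([r[0][0]/1000+.36,r[0][1]/1000+.08],3),np.round(r[1],0),round(r[2],1),s[i,4])
    q,_=topmap(n,.36,.60,.05,.32,.006,.012,1,0)
    print(' tray',np.percentile(q[:,0],[1,99]),np.percentile(q[:,1],[1,99]))
E
```

```text
['scene0']
 table z 0.0019917890308199793
 tote rim 1238 ((399.72100830078125, -144.0606231689453), (218.1266632080078, 209.6693115234375), 9.952953338623047) 0.0627368750868949
 tab 271 ((486.1041564941406, -130.49551391601562), (10.537015914916992, 77.54708099365234), 11.067519187927246) 0.09206261280073647
 rack 2045 x pct [0.6156619  0.61738439 0.62805937]
[(np.float64(-0.28), 458), (np.float64(-0.276), 78), (np.float64(-0.272), 70), (np.float64(-0.268), 64), (np.float64(-0.264), 64), (np.float64(-0.26), 56), (np.float64(-0.256), 35), (np.float64(-0.252), 36), (np.float64(-0.248), 33), (np.float64(-0.244), 82), (np.float64(-0.24), 157), (np.float64(-0.236), 24), (np.float64(-0.132), 12), (np.float64(-0.128), 394), (np.float64(-0.124), 48), (np.float64(-0.12), 30), (np.float64(-0.116), 26), (np.float64(-0.112), 23), (np.float64(-0.108), 29), (np.float64(-0.104), 55), (np.float64(-0.1), 48), (np.float64(-0.096), 41), (np.float64(-0.092), 45), (np.float64(-0.088), 96), (np.float64(-0.084), 20)]
  up 0.6176191489864348 [-0.12753512 -0.06963441] 0.14993011761611585
  up 0.617192529109
[... 1034 characters left out ...]
.float64(-0.124), 40), (np.float64(-0.12), 26), (np.float64(-0.116), 23), (np.float64(-0.112), 21), (np.float64(-0.108), 51), (np.float64(-0.104), 39), (np.float64(-0.1), 43), (np.float64(-0.096), 37), (np.float64(-0.092), 62), (np.float64(-0.088), 113), (np.float64(-0.076), 9), (np.float64(-0.072), 8)]
  up 0.6179889460028174 [-0.13006171 -0.07295819] 0.14998472299403243
  up 0.617479810812674 [-0.28129312 -0.23687935] 0.14996942968638516
  pipe [0.541 0.13 ] [22. 86.] 88.4 1220
  pipe [0.444 0.134] [84. 23.] 1.0 1254
  pipe [0.548 0.184] [23. 85.] 83.7 1119
  pipe [0.548 0.243] [24. 85.] 88.0 897
  pipe [0.449 0.248] [20. 84.] 87.6 1000
 tray [0.3829649  0.59758964] [0.0964392  0.28444669]
```

Run:
```python
from h import *
crop('scene0',300,165,400,285,6,'r1')
crop('scene0',190,215,320,315,6,'t1')
```

```text
(no output)
```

View pics/r1.png

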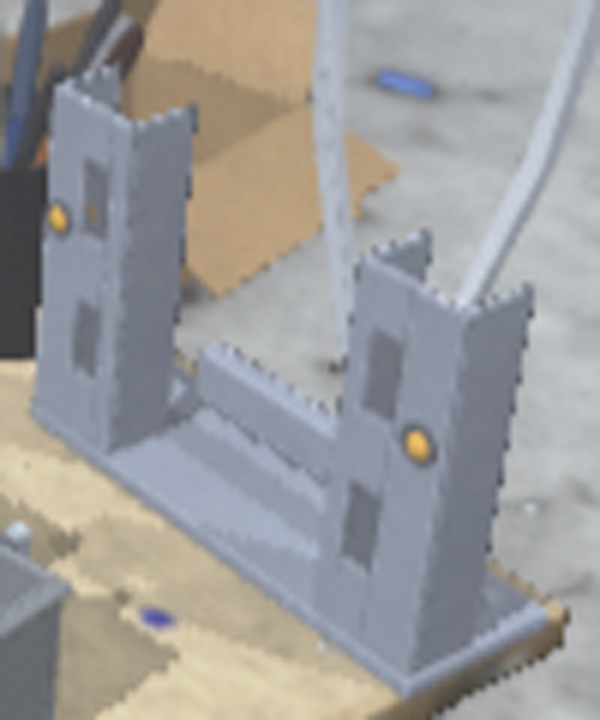

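View pics/t1.png

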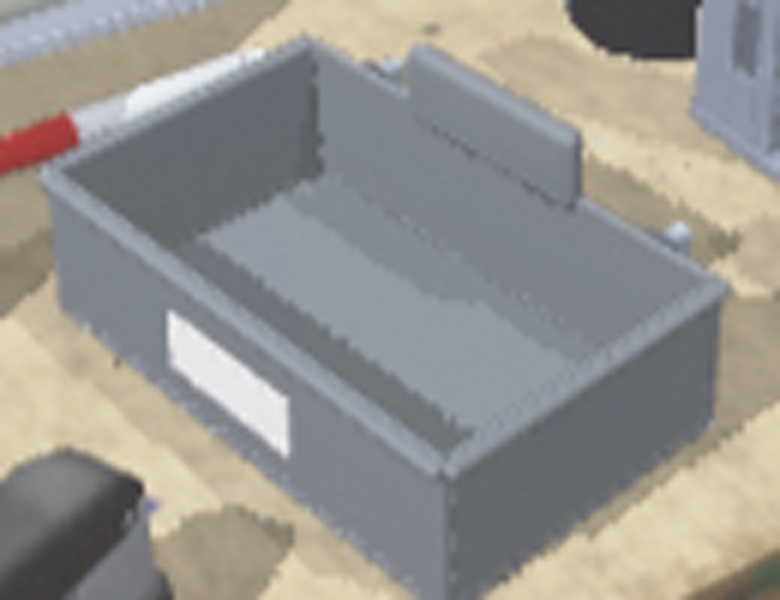

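The rack's front face is at x≈0.6175 with its centre at y≈-0.1825. The tab centre is at (0.4865,-0.131) with yaw about 10°. The five pipes are located and all lie within about 6° of world x. I'll move above the tab first.

Call:
arm_command([
  {"xyz":[-2.5,-2.9,0],"turn":0,"jaw":0},
  {"xyz":[-5,-5.9,0],"turn":0,"jaw":0},
  {"xyz":[-7.5,-8.8,0],"turn":0,"jaw":0},
  {"xyz":[-10,-11.8,0],"turn":0,"jaw":0},
  {"xyz":[-12.5,-14.7,0],"turn":0,"jaw":0},
], force=40)

```text
clock: 0.57
position: [0.274, 0.4087, 0.1964]
ee_rot: [-0.519, -3.098, 0.003]
force: [2.4, 0.4, 0.6]
width: 0.998
```

Call:
arm_command([
  {"xyz":[-2.5,-2.9,0],"turn":0,"jaw":0},
  {"xyz":[-5,-5.9,0],"turn":0,"jaw":0},
  {"xyz":[-7.5,-8.8,0],"turn":0,"jaw":0},
  {"xyz":[-10,-11.8,0],"turn":0,"jaw":0},
  {"xyz":[-12.5,-14.7,0],"turn":0,"jaw":0},
])

```text
clock: 0.98
position: [0.3444, 0.227, 0.1967]
ee_rot: [-0.519, -3.098, 0.002]
force: [1.3, 0.4, -0.1]
width: 0.998
```

Call:
arm_command([
  {"xyz":[-2.5,-2.9,0],"turn":0,"jaw":0},
  {"xyz":[-5,-5.9,0],"turn":0,"jaw":0},
  {"xyz":[-7.5,-8.8,0],"turn":0,"jaw":0},
  {"xyz":[-10,-11.8,0],"turn":0,"jaw":0},
  {"xyz":[-12.5,-14.7,0],"turn":0,"jaw":0},
])

```text
clock: 1.4
position: [0.4148, 0.0453, 0.1971]
ee_rot: [-0.519, -3.098, 0.002]
force: [1.1, 0.9, -0.3]
width: 0.999
```

Run:
```python
from h import *
o=st(); print(tool(o,[.4865,-.131,.2]))
```

```text
{'clock': 1.4, 'joints': [-0.6028, 0.0812, 0.3975, 2.0675, -0.0362, 0.9998, 1.0522], 'dq': [0.6903, 0.1946, 0.514, -0.1859, -0.1258, 0.0138, 1.2622], 'joint_efforts': [-4.8761, -36.4259, -0.0431, -27.2142, 0.4474, 0.3834, -2.7036], 'position': [0.4148, 0.0453, 0.1971], 'ee_rot': [-0.5187, -3.0985, 0.0017], 'force': [1.1435, 0.8934, -0.2621], 'ft_torque': [0.0043, -0.0573, 0.0439], 'width': 0.9994}
[[-0.945, 0.326, -0.0], [0.326, 0.945, -0.001], [-0.0, -0.001, -1.0]]
[-12.51688551 -14.33276775  -0.27330091]
```

Call:
arm_command([
  {"xyz":[-2.5,-2.9,0],"turn":7,"jaw":0},
  {"xyz":[-5,-5.8,0],"turn":14,"jaw":0},
  {"xyz":[-7.5,-8.6,0],"turn":21,"jaw":0},
  {"xyz":[-10,-11.5,0],"turn":28,"jaw":0},
  {"xyz":[-12.5,-14.3,0],"turn":35,"jaw":0},
])

```text
clock: 1.82
position: [0.4866, -0.1326, 0.1973]
ee_rot: [1.434, 2.794, -0.001]
force: [1.5, 1.8, -0.4]
width: 1.0
```

Call:
arm_command([
  {"xyz":[0,0,0],"turn":7,"jaw":0},
  {"xyz":[0,0,0],"turn":14,"jaw":0},
  {"xyz":[0,0,0],"turn":21,"jaw":0},
  {"xyz":[0,0,0],"turn":26,"jaw":0},
  {"xyz":[0,0,0],"turn":26,"jaw":0},
])

```text
clock: 2.23
position: [0.4865, -0.1325, 0.1971]
ee_rot: [2.031, 2.396, -0.002]
force: [0.0, -0.3, -0.2]
width: 0.998
```

Run:
```python
from h import *
o=st(); print(tool(o,[.4865,-.131,.2])); M=R.from_rotvec(o['ee_rot']).as_matrix(); print(np.degrees(np.arctan2(M[1,0],M[0,0])))
d=snap('wrist','w1'); snap('scene','s1')
P=cloud(d); q=P.reshape(-1,3); q=q[np.isfinite(q[:,2])&(q[:,2]>.078)&(q[:,2]<.1)&(abs(q[:,0]-.49)<.05)&(abs(q[:,1]+.13)<.08)]
print(len(q)); 
if len(q): print(cv2.minAreaRect((q[:,:2]*1000).astype(np.float32)))
```

```text
{'clock': 2.2333, 'joints': [-0.4096, 0.2687, 0.7175, 1.9033, -0.202, 1.0428, 0.5571], 'dq': [0.0088, -0.0061, -0.0243, 0.0001, 0.0127, -0.002, 0.1627], 'joint_efforts': [-0.1129, -42.0077, 6.4775, -29.378, -0.159, 0.0883, -2.0381], 'position': [0.4865, -0.1325, 0.1971], 'ee_rot': [2.0312, 2.3961, -0.0019], 'force': [0.0329, -0.3424, -0.1566], 'ft_torque': [-0.0417, 0.0188, 0.016], 'width': 0.9985}
[[-0.164, 0.987, -0.0], [0.987, 0.164, -0.001], [-0.001, -0.001, -1.0]]
[ 0.14986804  0.02321452 -0.28939885]
99.42119735259998
952
((486.47137451171875, -129.78207397460938), (9.93102741241455, 79.02767181396484), 9.775221824645996)
```

View pics/w1.png

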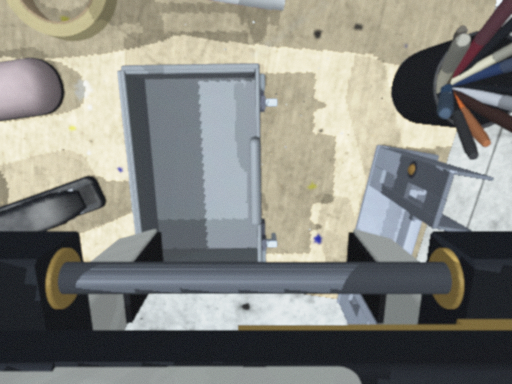

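The wrist view shows the tote straight below, with its tab at px (255,180) running parallel to the jaws. I'll descend and grip.

Call:
arm_command([
  {"xyz":[0.2,0,3.5],"turn":-0.4,"jaw":0},
  {"xyz":[0.25,0,7],"turn":-0.4,"jaw":0},
  {"xyz":[0.25,0,10.5],"turn":-0.4,"jaw":0},
  {"xyz":[0.25,0,13.7],"turn":-0.4,"jaw":0},
  {"xyz":[0.25,0,13.7],"turn":-0.4,"jaw":0},
])

```text
clock: 2.75
position: [0.4823, -0.1289, 0.0556]
ee_rot: [-2.006, -2.41, 0.009]
force: [-0.1, 0.7, -0.3]
width: 0.998
```

Call:
arm_command([
  {"xyz":[0,0,0],"jaw":255},
  {"xyz":[0,0,0],"jaw":255},
  {"xyz":[0,0,0],"jaw":255},
  {"xyz":[0,0,0],"jaw":255},
  {"xyz":[0,0,0],"jaw":255},
], force=55)

```text
schema error: expected keys xyz, turn, jaw
```

Call:
arm_command([
  {"xyz":[0,0,0],"jaw":255},
  {"xyz":[0,0,0],"jaw":255},
  {"xyz":[0,0,0],"jaw":255},
  {"xyz":[0,0,0],"jaw":255},
  {"xyz":[0,0,0],"jaw":255},
])

```text
schema error: expected keys xyz, turn, jaw
```

Run:
```python
from h import *
o=st(); snap('wrist','w2'); snap('scene','s2')
crop('s2'.replace('s2','s2'),180,100,440,320,3,'s2c')
```

```text
{'clock': 2.75, 'joints': [-0.2936, 0.4628, 0.6027, 2.0636, -0.3839, 0.7338, 0.7343], 'dq': [-0.0263, -0.0793, 0.0598, -0.0723, 0.0814, 0.1328, -0.0902], 'joint_efforts': [1.6626, -51.007, 8.6533, -22.0513, -0.976, -1.9141, 0.9572], 'position': [0.4823, -0.1289, 0.0556], 'ee_rot': [-2.0057, -2.4096, 0.0087], 'force': [-0.1089, 0.7349, -0.3276], 'ft_torque': [-0.0868, 0.1371, -0.0365], 'width': 0.9982}
[[-0.181, 0.983, -0.008], [0.983, 0.181, -0.0], [0.001, -0.008, -1.0]]
```

View pics/s2c.png

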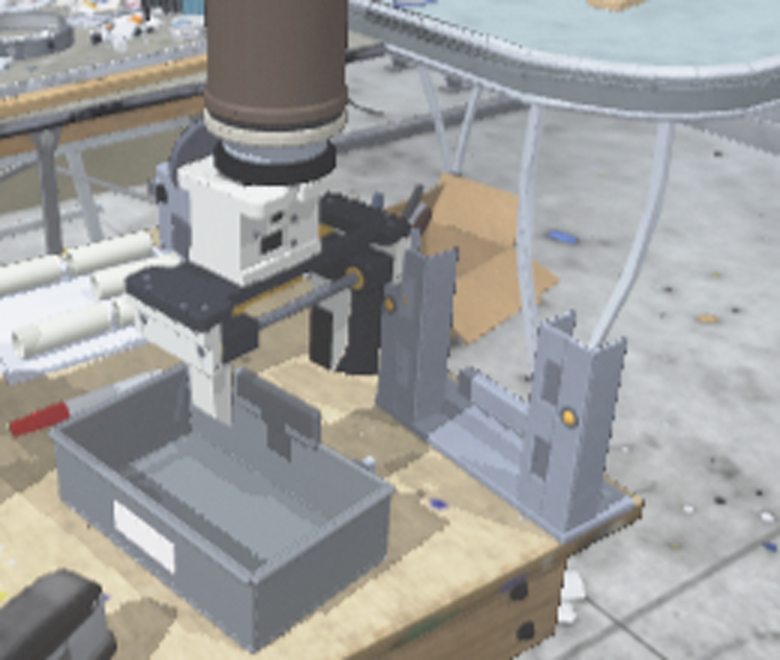

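The fingers straddle the tab but sit 4 mm off. I'll re-centre before closing.

Call:
arm_command([
  {"xyz":[-0.15,0.4,-0.3],"turn":0,"jaw":0},
  {"xyz":[-0.15,0.4,-0.3],"turn":0,"jaw":0},
  {"xyz":[-0.15,0.4,-0.3],"turn":0,"jaw":0},
  {"xyz":[-0.15,0.4,-0.3],"turn":0,"jaw":0},
])

```text
clock: 3.18
position: [0.4907, -0.1311, 0.0646]
ee_rot: [2.011, 2.413, -0.001]
force: [-0.4, 0.2, -0.2]
width: 1.004
```

Run:
```python
from h import *
o=st(); print(tool(o,[.4865,-.130,.059]))
```

```text
{'clock': 3.1833, 'joints': [-0.297, 0.456, 0.6107, 2.0439, -0.3775, 0.7514, 0.7269], 'dq': [0.0016, 0.007, -0.0057, 0.0113, -0.0031, -0.0034, 0.0015], 'joint_efforts': [0.0429, -51.9535, 8.411, -22.2785, 0.0087, 0.0859, -0.0073], 'position': [0.4907, -0.1311, 0.0646], 'ee_rot': [2.0112, 2.4125, -0.0011], 'force': [-0.4009, 0.2417, -0.1559], 'ft_torque': [-0.1382, 0.0377, 0.0299], 'width': 1.0036}
[[-0.18, 0.984, 0.0], [0.984, 0.18, -0.001], [-0.001, -0.0, -1.0]]
[ 0.18135159 -0.39411114  0.55783013]
```

Call:
arm_command([
  {"xyz":[0.2,-0.4,0.6],"turn":0,"jaw":0},
  {"xyz":[0.2,-0.4,0.6],"turn":0,"jaw":0},
  {"xyz":[0.2,-0.4,0.6],"turn":0,"jaw":100},
  {"xyz":[0.2,-0.4,0.6],"turn":0,"jaw":200},
  {"xyz":[0.2,-0.4,0.6],"turn":0,"jaw":255},
], force=55)

```text
clock: 3.6
position: [0.4864, -0.1298, 0.0586]
ee_rot: [2.011, 2.413, -0.001]
force: [0.3, -0.5, -1.2]
width: 0.831
```

Call:
arm_command([
  {"xyz":[0,0,0],"turn":0,"jaw":255},
  {"xyz":[0,0,0],"turn":0,"jaw":255},
  {"xyz":[0,0,0],"turn":0,"jaw":255},
  {"xyz":[0,0,0],"turn":0,"jaw":255},
  {"xyz":[0,0,0],"turn":0,"jaw":255},
])

```text
clock: 4.02
position: [0.4864, -0.1298, 0.0586]
ee_rot: [2.011, 2.413, -0.001]
force: [1.0, -0.3, 0.3]
width: 0.465
```

Call:
arm_command([
  {"xyz":[0,0,0],"turn":0,"jaw":255},
  {"xyz":[0,0,0],"turn":0,"jaw":255},
  {"xyz":[0,0,0],"turn":0,"jaw":255},
  {"xyz":[0,0,0],"turn":0,"jaw":255},
  {"xyz":[0,0,0],"turn":0,"jaw":255},
])

```text
clock: 4.43
position: [0.4866, -0.1298, 0.0586]
ee_rot: [2.011, 2.412, -0.001]
force: [3.2, 0.3, -0.4]
width: 0.105
```

Run:
```python
from h import *
o=st()
```

```text
{'clock': 4.4333, 'joints': [-0.2943, 0.459, 0.6045, 2.0591, -0.3843, 0.7332, 0.7329], 'dq': [-0.0013, -0.0008, -0.0033, -0.0105, 0.0028, -0.0021, 0.0003], 'joint_efforts': [0.1351, -51.4625, 8.4921, -20.7249, 0.3436, 0.6061, -0.0011], 'position': [0.4866, -0.1298, 0.0586], 'ee_rot': [2.0111, 2.4124, -0.001], 'force': [3.1991, 0.2505, -0.3673], 'ft_torque': [0.0374, -0.4408, -0.0067], 'width': 0.1051}
[[-0.18, 0.984, 0.0], [0.984, 0.18, -0.001], [-0.001, 0.0, -1.0]]
```

Gripped (0.105 wide, about 10 mm). I'll lift 67 mm, then turn and shift.

Call:
arm_command([
  {"xyz":[0,0,-1.5],"turn":0,"jaw":255},
  {"xyz":[0,0,-3.5],"turn":0,"jaw":255},
  {"xyz":[0,0,-5.5],"turn":0,"jaw":255},
  {"xyz":[0,0,-6.9],"turn":0,"jaw":255},
  {"xyz":[0,0,-6.9],"turn":0,"jaw":255},
])

```text
clock: 4.85
position: [0.4882, -0.1303, 0.1301]
ee_rot: [2.009, 2.41, 0.003]
force: [0.3, 0.7, -0.5]
width: 0.003
```

Call:
arm_command([
  {"xyz":[-1.3,-0.2,0],"turn":3,"jaw":255},
  {"xyz":[-2.6,-0.5,0],"turn":6,"jaw":255},
  {"xyz":[-3.9,-0.7,0],"turn":8.5,"jaw":255},
  {"xyz":[-5.1,-0.9,0],"turn":10.4,"jaw":255},
  {"xyz":[-5.1,-0.9,0],"turn":10.4,"jaw":255},
])

```text
clock: 5.27
position: [0.4877, -0.1861, 0.1298]
ee_rot: [2.227, 2.209, 0.001]
force: [-0.3, -0.2, -0.6]
width: 0.004
```

Call:
arm_command([
  {"xyz":[0,0,0],"turn":0,"jaw":255},
  {"xyz":[0,0,0],"turn":0,"jaw":255},
  {"xyz":[0,0,0],"turn":0,"jaw":255},
])

```text
clock: 5.52
position: [0.4875, -0.1858, 0.1295]
ee_rot: [2.227, 2.21, 0.0]
force: [-0.5, -0.4, 0.1]
width: 0.003
```

Run:
```python
from h import *
o=st(); M=R.from_rotvec(o['ee_rot']).as_matrix(); print(np.degrees(np.arctan2(M[1,0],M[0,0])))
for n in ('wrist','scene','side'): 
    d=snap(n,n+'3')
    q=cloud(d).reshape(-1,3); q=q[np.isfinite(q[:,2])]
    z0=.068
    r=q[(q[:,2]>z0+.057)&(q[:,2]<z0+.068)&(q[:,0]>.33)&(q[:,0]<.5)&(q[:,1]>-.32)&(q[:,1]<-.05)]
    print(n,len(r)); 
    if len(r): print(np.percentile(r,[1,50,99],axis=0).round(4).tolist(),cv2.minAreaRect((r[:,:2]*1000).astype(np.float32)))
crop('side3',180,100,440,320,3,'s3c')
```

```text
{'clock': 5.5167, 'joints': [-0.283, 0.3944, 0.7285, 1.9548, -0.3284, 0.9083, 0.6036], 'dq': [-0.0095, -0.0043, -0.0039, -0.0028, -0.0008, -0.0008, -0.0004], 'joint_efforts': [0.6256, -48.3789, 9.0095, -26.0044, 0.0305, 0.0198, 0.0003], 'position': [0.4875, -0.1858, 0.1295], 'ee_rot': [2.2272, 2.2096, 0.0001], 'force': [-0.4525, -0.3876, 0.0666], 'ft_torque': [-0.0922, 0.0705, -0.0076], 'width': 0.0028}
[[0.008, 1.0, 0.003], [1.0, -0.008, -0.003], [-0.003, 0.003, -1.0]]
89.54500493996252
wrist 0
scene 0
side 0
```

View pics/s3c.png

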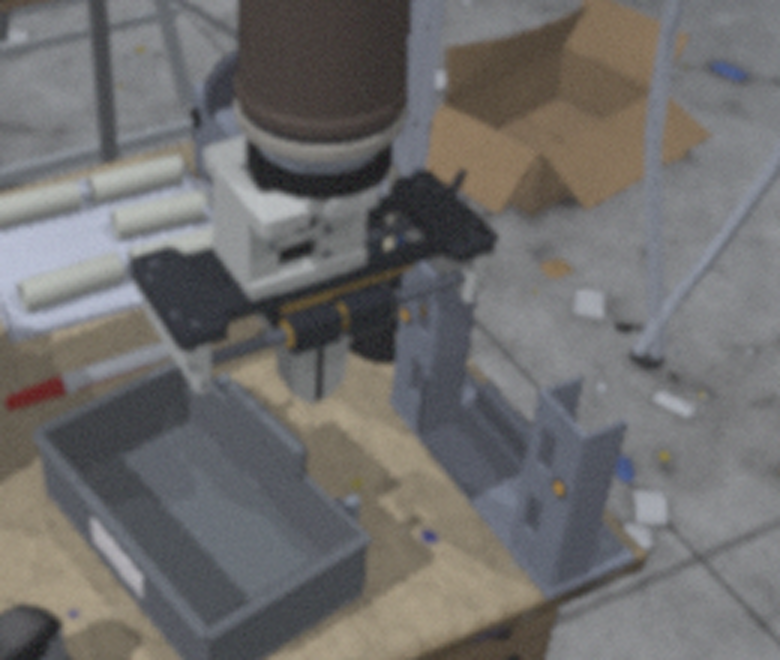

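View pics/wrist3.png

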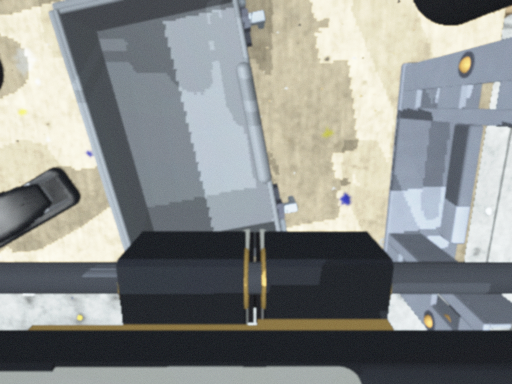

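The tab slipped out of the fingers: the jaws are shut empty and the tote is still on the table, with its tab at px (258,120) in the wrist view. I'll re-measure it and regrip, with a longer squeeze and a slow lift.

```bash
cat > tab.py <<'E'
from h import *
def tab(n,z0=0,tx=(.44,.54),ty=(-.2,-.06)):
    q=cloud(load(n)).reshape(-1,3); q=q[np.isfinite(q[:,2])&(q[:,2]>.076+z0)&(q[:,2]<.094+z0)&(q[:,0]>tx[0])&(q[:,0]<tx[1])&(q[:,1]>ty[0])&(q[:,1]<ty[1])]
    if len(q)>5: print(n,len(q),cv2.minAreaRect((q[:,:2]*1000).astype(np.float32)),np.percentile(q[:,2],[50,98]))
E
python3 - <<'E'
from tab import *
for n in ('wrist3','scene3','side3'): tab(n)
E
```

```text
wrist3 1807 ((487.51910400390625, -129.31845092773438), (9.982163429260254, 80.01380157470703), 10.622093200683594) [0.08802984 0.08980982]
scene3 246 ((487.7145080566406, -128.6630401611328), (10.374335289001465, 78.67491912841797), 9.881795883178711) [0.08671534 0.09145016]
side3 234 ((488.29742431640625, -130.94334411621094), (11.46769905090332, 80.50556182861328), 10.571371078491211) [0.08632831 0.09014638]
```

Call:
arm_command([
  {"xyz":[1.4,0,0],"turn":-3,"jaw":130},
  {"xyz":[2.8,0,0],"turn":-6,"jaw":130},
  {"xyz":[4.2,0,0],"turn":-9,"jaw":130},
  {"xyz":[5.6,0,0],"turn":-11,"jaw":130},
  {"xyz":[5.6,0,0],"turn":-11,"jaw":130},
], force=60)

```text
clock: 6.08
position: [0.4883, -0.1248, 0.1293]
ee_rot: [1.995, 2.423, 0.002]
force: [0.8, 0.3, -0.6]
width: 0.317
```

Call:
arm_command([
  {"xyz":[0,0,0],"turn":0,"jaw":130},
  {"xyz":[0,0,0],"turn":0,"jaw":130},
  {"xyz":[0,0,0],"turn":0,"jaw":130},
])

```text
clock: 6.33
position: [0.4884, -0.125, 0.1294]
ee_rot: [1.995, 2.423, 0.002]
force: [-0.2, -0.1, 0.5]
width: 0.481
```

Run:
```python
from h import *
o=st(); M=R.from_rotvec(o['ee_rot']).as_matrix(); print(np.degrees(np.arctan2(M[1,0],M[0,0]))); print(tool(o,[.4875,-.1293,.056]))
```

```text
{'clock': 6.3333, 'joints': [-0.3734, 0.3531, 0.6756, 1.9922, -0.2829, 0.8858, 0.6457], 'dq': [0.011, 0.0032, 0.007, -0.0014, -0.0, 0.0004, -0.0], 'joint_efforts': [-0.6731, -46.4219, 6.8503, -25.8339, -0.0826, 0.0912, 0.0005], 'position': [0.4884, -0.125, 0.1294], 'ee_rot': [1.9949, 2.4229, 0.002], 'force': [-0.1988, -0.1305, 0.4913], 'ft_torque': [-0.0149, 0.0217, 0.0667], 'width': 0.4809}
[[-0.192, 0.981, 0.003], [0.981, 0.192, -0.001], [-0.002, 0.003, -1.0]]
101.06719045640176
[-0.39494216 -0.19207905  7.34193465]
```

Call:
arm_command([
  {"xyz":[-0.4,-0.2,2],"turn":0.5,"jaw":130},
  {"xyz":[-0.4,-0.2,4],"turn":0.5,"jaw":130},
  {"xyz":[-0.4,-0.2,6],"turn":0.5,"jaw":130},
  {"xyz":[-0.4,-0.2,7.3],"turn":0.5,"jaw":130},
  {"xyz":[-0.4,-0.2,7.3],"turn":0.5,"jaw":130},
])

```text
clock: 6.75
position: [0.4857, -0.1298, 0.0543]
ee_rot: [2.009, 2.415, -0.002]
force: [-1.3, -0.1, 0.9]
width: 0.49
```

Call:
arm_command([
  {"xyz":[0,0,0],"turn":0,"jaw":255},
  {"xyz":[0,0,0],"turn":0,"jaw":255},
  {"xyz":[0,0,0],"turn":0,"jaw":255},
  {"xyz":[0,0,0],"turn":0,"jaw":255},
  {"xyz":[0,0,0],"turn":0,"jaw":255},
], force=60)

```text
clock: 7.17
position: [0.4862, -0.1299, 0.0549]
ee_rot: [2.008, 2.414, -0.001]
force: [-0.5, 0.1, -1.3]
width: 0.182
```

Call:
arm_command([
  {"xyz":[0,0,0],"turn":0,"jaw":255},
  {"xyz":[0,0,0],"turn":0,"jaw":255},
  {"xyz":[0,0,0],"turn":0,"jaw":255},
  {"xyz":[0,0,0],"turn":0,"jaw":255},
  {"xyz":[0,0,0],"turn":0,"jaw":255},
])

```text
clock: 7.58
position: [0.4866, -0.1298, 0.0551]
ee_rot: [2.008, 2.414, -0.0]
force: [2.2, 1.0, 0.9]
width: 0.088
```

Call:
arm_command([
  {"xyz":[0,0,0],"turn":0,"jaw":255},
  {"xyz":[0,0,0],"turn":0,"jaw":255},
  {"xyz":[0,0,0],"turn":0,"jaw":255},
  {"xyz":[0,0,0],"turn":0,"jaw":255},
  {"xyz":[0,0,0],"turn":0,"jaw":255},
])

```text
clock: 8.0
position: [0.4867, -0.1298, 0.0552]
ee_rot: [2.008, 2.414, -0.0]
force: [1.6, -0.3, 0.3]
width: 0.096
```

Call:
arm_command([
  {"xyz":[0,0,-0.2],"turn":0,"jaw":255},
  {"xyz":[0,0,-0.5],"turn":0,"jaw":255},
  {"xyz":[0,0,-0.8],"turn":0,"jaw":255},
  {"xyz":[0,0,-1.1],"turn":0,"jaw":255},
  {"xyz":[0,0,-1.1],"turn":0,"jaw":255},
])

```text
clock: 8.42
position: [0.4868, -0.1298, 0.0667]
ee_rot: [2.007, 2.414, 0.0]
force: [0.7, -1.1, -4.1]
width: 0.092
```

Run:
```python
from tab import *
o=st(); snap('wrist','w4'); snap('scene','s4'); crop('s4',180,100,440,320,3,'s4c')
```

```text
{'clock': 8.4167, 'joints': [-0.3055, 0.4466, 0.6176, 2.0537, -0.3749, 0.7492, 0.7275], 'dq': [0.0041, 0.0083, -0.0068, 0.0022, -0.0081, -0.0138, 0.0093], 'joint_efforts': [-0.1816, -52.4116, 8.5037, -22.7562, 0.1373, 0.3736, -0.0896], 'position': [0.4868, -0.1298, 0.0667], 'ee_rot': [2.0074, 2.4136, 0.0004], 'force': [0.7248, -1.0572, -4.0748], 'ft_torque': [-0.0946, -0.1126, 0.0032], 'width': 0.0918}
[[-0.182, 0.983, 0.002], [0.983, 0.182, -0.001], [-0.002, 0.002, -1.0]]
```

View pics/s4c.png

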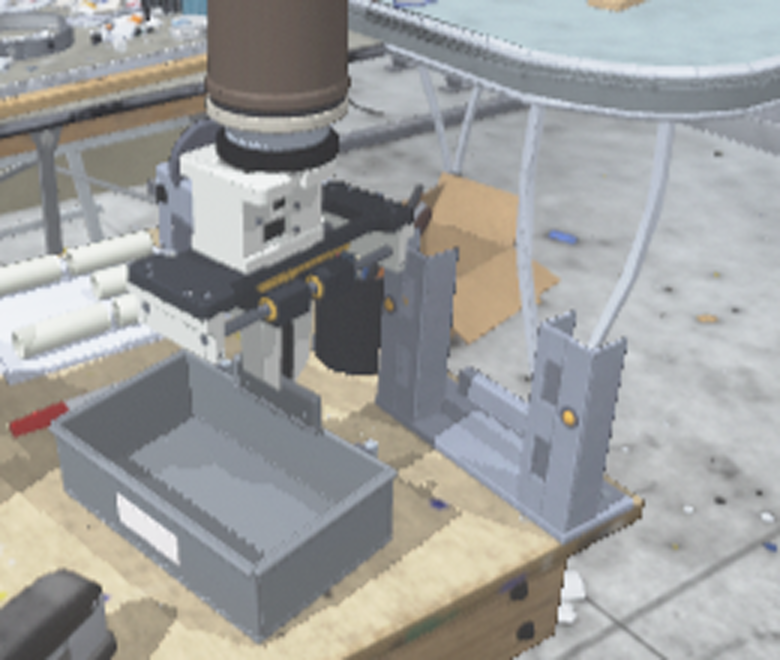

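The tote is lifted (force z −4 N). I'll keep raising it slowly, then turn.

Call:
arm_command([
  {"xyz":[0,0,-1],"turn":0,"jaw":255},
  {"xyz":[0,0,-2],"turn":0,"jaw":255},
  {"xyz":[0,0,-3],"turn":0,"jaw":255},
  {"xyz":[0,0,-4],"turn":0,"jaw":255},
  {"xyz":[0,0,-4],"turn":0,"jaw":255},
])

```text
clock: 8.93
position: [0.4881, -0.1301, 0.1087]
ee_rot: [2.006, 2.412, 0.004]
force: [0.5, 0.7, -3.3]
width: 0.093
```

Call:
arm_command([
  {"xyz":[0,0,-0.5],"turn":0,"jaw":255},
  {"xyz":[0,0,-1],"turn":0,"jaw":255},
  {"xyz":[0,0,-1.5],"turn":0,"jaw":255},
  {"xyz":[0,0,-1.5],"turn":0,"jaw":255},
  {"xyz":[0,0,-1.5],"turn":0,"jaw":255},
])

```text
clock: 9.35
position: [0.4881, -0.13, 0.1238]
ee_rot: [2.005, 2.412, 0.004]
force: [0.6, -0.3, -3.7]
width: 0.089
```

Call:
arm_command([
  {"xyz":[-1.3,-0.2,0],"turn":3,"jaw":255},
  {"xyz":[-2.6,-0.5,0],"turn":6,"jaw":255},
  {"xyz":[-3.9,-0.7,0],"turn":8.5,"jaw":255},
  {"xyz":[-5.1,-0.9,0],"turn":10.5,"jaw":255},
  {"xyz":[-5.1,-0.9,0],"turn":10.5,"jaw":255},
])

```text
clock: 9.77
position: [0.4882, -0.1861, 0.1241]
ee_rot: [2.225, 2.208, 0.002]
force: [0.2, -0.7, -3.0]
width: 0.093
```

Call:
arm_command([
  {"xyz":[0,0,0],"turn":0,"jaw":255},
  {"xyz":[0,0,0],"turn":0,"jaw":255},
  {"xyz":[0,0,0],"turn":0,"jaw":255},
])

```text
clock: 10.02
position: [0.4881, -0.186, 0.124]
ee_rot: [2.225, 2.208, 0.002]
force: [-0.5, 1.9, -2.6]
width: 0.09
```

```bash
cat >> tab.py <<'E'
def rep(n,o,hookdz=-.005):
    d=snap(n[0],n[1]); q=cloud(d).reshape(-1,3); q=q[np.isfinite(q[:,2])]; p=o['position']
    r=q[(q[:,2]>p[2]-.004)&(q[:,2]<p[2]+.013)&(q[:,0]>p[0]-.15)&(q[:,0]<p[0]-.105)&(abs(q[:,1]-p[1])<.12)]
    if len(r)>20:
        s=np.polyfit(r[:,1]-p[1],r[:,0],1); print(n,len(r),'front rim x at tcp y',s[1]-p[0],'yaw deg',-np.degrees(np.arctan(s[0])),'z top',np.percentile(r[:,2],95)-p[2],'y ext',np.percentile(r[:,1],[1,99])-p[1])
    r=q[(q[:,2]>p[2]-.004)&(q[:,2]<p[2]+.013)&(q[:,0]>p[0]-.12)&(q[:,0]<p[0]+.01)&(abs(q[:,1]-p[1])<.13)]
    print('   rim',len(r),cv2.minAreaRect(((r[:,:2]-p[:2])*1000).astype(np.float32)), np.percentile(r[:,2],[50,90])-p[2])
E
python3 - <<'E'
from tab import *
o=st(); M=R.from_rotvec(o['ee_rot']).as_matrix(); print(np.degrees(np.arctan2(M[1,0],M[0,0])))
for n in ('wrist','scene','side'): rep((n,n+'5'),o)
crop('side5',180,100,440,320,3,'s5c')
E
```

```text
{'clock': 10.0167, 'joints': [-0.2801, 0.4017, 0.7264, 1.962, -0.3382, 0.8938, 0.6129], 'dq': [-0.0101, -0.0044, -0.0053, 0.0028, -0.0027, -0.0005, -0.0001], 'joint_efforts': [0.6819, -50.112, 9.6051, -26.8164, 0.1862, 0.0761, 0.015], 'position': [0.4881, -0.186, 0.124], 'ee_rot': [2.2252, 2.2083, 0.0023], 'force': [-0.4652, 1.8986, -2.5525], 'ft_torque': [-0.0812, -0.1246, 0.0272], 'width': 0.0903}
[[0.008, 1.0, 0.006], [1.0, -0.008, -0.004], [-0.004, 0.006, -1.0]]
89.56423694454679
('wrist', 'wrist5') 4496 front rim x at tcp y -0.11658022164566939 yaw deg -1.1962802442989862 z top 0.0008473996213456958 y ext [-0.06126112  0.10401417]
   rim 9599 ((-55.138824462890625, 20.15447998046875), (170.14505004882812, 129.75314331054688), 89.98435974121094) [0.00115174 0.0065173 ]
('scene', 'scene5') 430 front rim x at tcp y -0.11677103579965642 yaw deg -0.17716751588531496 z top 0.0022985225037314982 y ext [-0.10028133  0.10268632]
   rim 1325 ((-55.18302536010742, 2.1066436767578125), (209.50210571289062, 129.61351013183594), 89.99372863769531) [0.00210381 0.00787019]
('side', 'side5') 479 front rim x at tcp y -0.11611728507442454 yaw deg -0.09204467762054301 z top 0.0014320122307479866 y ext [-0.10178586  0.10241144]
   rim 1138 ((-55.13084411621094, 0.36104583740234375), (129.73370361328125, 209.12673950195312), 0.005474488716572523) [0.00097913 0.00678785]
```

View pics/s5c.png

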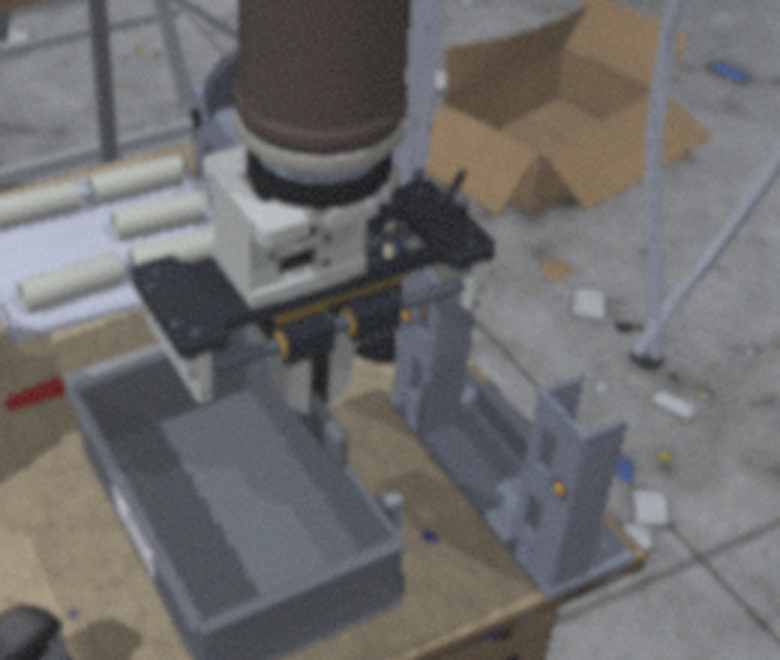

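View pics/wrist5.png

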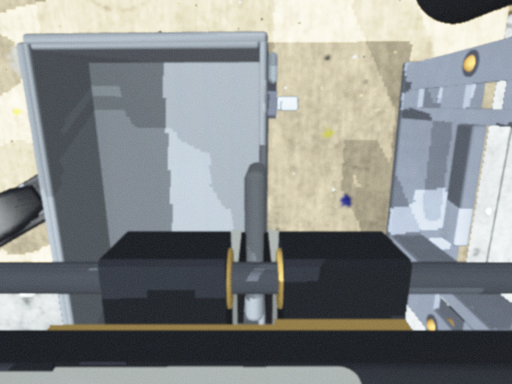

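The tote hangs from the grip, square to the rack (yaw≈0) with the front edge sagging about 3°. I'll line up y and approach until just before the slots.

Call:
arm_command([
  {"xyz":[0.1,2.5,0.1],"turn":-0.2,"jaw":255},
  {"xyz":[0.3,5,0.2],"turn":-0.2,"jaw":255},
  {"xyz":[0.3,7.5,0.2],"turn":-0.2,"jaw":255},
  {"xyz":[0.3,9.8,0.2],"turn":-0.2,"jaw":255},
  {"xyz":[0.3,9.8,0.2],"turn":-0.2,"jaw":255},
])

```text
clock: 10.58
position: [0.5912, -0.1815, 0.1225]
ee_rot: [2.214, 2.216, 0.006]
force: [1.2, 0.2, -3.6]
width: 0.091
```

Call:
arm_command([
  {"xyz":[0,0,0],"turn":0,"jaw":255},
  {"xyz":[0,0,0],"turn":0,"jaw":255},
  {"xyz":[0,0,0],"turn":0,"jaw":255},
])

```text
clock: 10.83
position: [0.5906, -0.1811, 0.1223]
ee_rot: [2.214, 2.217, 0.005]
force: [-0.8, -1.1, -4.1]
width: 0.094
```

Run:
```python
from tab import *
o=st(); M=R.from_rotvec(o['ee_rot']).as_matrix(); print(np.degrees(np.arctan2(M[1,0],M[0,0])))
for n in ('wrist','scene','side'): rep((n,n+'6'),o)
crop('scene6',250,130,410,330,4,'s6c')
a=cv2.imread('pics/scene6.png')[150:290,270:400]; b=cv2.imread('pics/side6.png')[150:290,270:400]
cv2.imwrite('pics/s6c.png',np.hstack([cv2.resize(a,None,fx=3,fy=4),cv2.resize(b,None,fx=3,fy=4)]))
```

```text
{'clock': 10.8333, 'joints': [-0.2442, 0.553, 0.684, 1.7307, -0.4064, 0.9943, 0.5908], 'dq': [0.0036, -0.0084, 0.0061, 0.0069, 0.0055, 0.0028, 0.0006], 'joint_efforts': [-0.3318, -64.1577, 12.1993, -28.5116, -0.0959, 0.0118, -0.0044], 'position': [0.5906, -0.1811, 0.1223], 'ee_rot': [2.2138, 2.2168, 0.0053], 'force': [-0.7634, -1.1371, -4.1362], 'ft_torque': [-0.0724, 0.0157, -0.0186], 'width': 0.0941}
[[-0.001, 1.0, 0.008], [1.0, 0.001, -0.004], [-0.004, 0.008, -1.0]]
90.07640229276717
('wrist', 'wrist6') 4687 front rim x at tcp y -0.11672701300576721 yaw deg -0.6394115343440484 z top 0.0012034834302512842 y ext [-0.06174618  0.10253925]
   rim 9543 ((-54.998504638671875, 19.349021911621094), (129.99774169921875, 169.5740203857422), 0.006360984873026609) [0.00124524 0.0060656 ]
('scene', 'scene6') 388 front rim x at tcp y -0.11751909497942692 yaw deg 0.2059063546458135 z top 0.0031650708779184106 y ext [-0.10246593  0.10079458]
   rim 1177 ((-55.3568115234375, 1.3101348876953125), (129.7808837890625, 209.56752014160156), 0.29877039790153503) [0.00274724 0.00823594]
('side', 'side6') 433 front rim x at tcp y -0.11659576914759456 yaw deg 0.07177217594527044 z top 0.0008393687556912249 y ext [-0.1034973   0.10049107]
   rim 1076 ((-55.263206481933594, -1.0780029296875), (129.5084228515625, 208.56190490722656), 0.027531005442142487) [0.00075302 0.00710334]
```

View pics/s6c.png

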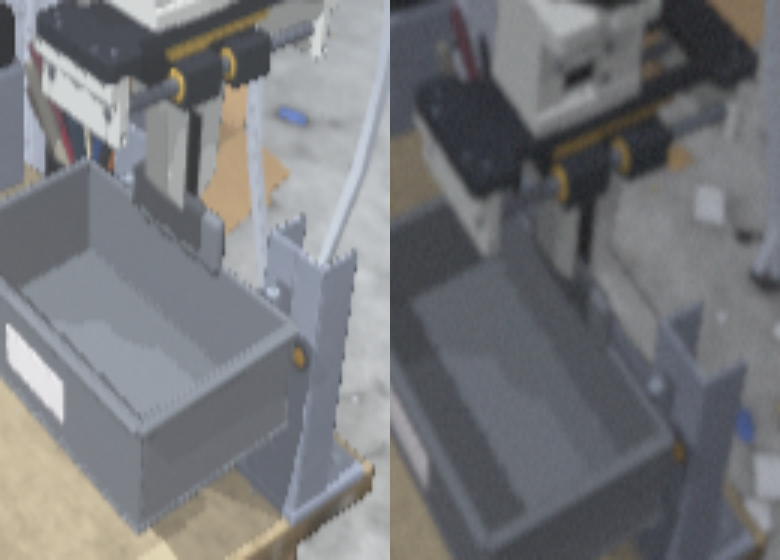

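View pics/wrist6.png

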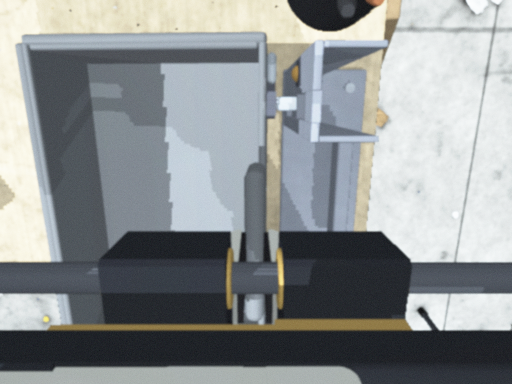

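The hook at px (287,103) is just in front of the left upright. I'll measure the hook against the upright edges in that same picture, so the calibration error cancels.

Run:
```python
from tab import *
o=observe(); p=o['position']
for n in('wrist6','scene6','side6'):
    q=cloud(load(n)).reshape(-1,3); q=q[np.isfinite(q[:,2])]
    for s,nm in ((1,'L'),(-1,'R')):
        y0=-.182+s*.07
        h=q[(q[:,0]>.604)&(q[:,0]<.614)&(abs(q[:,1]-y0)<.012)&(q[:,2]>.10)&(q[:,2]<.135)]
        u=q[(q[:,0]>.614)&(q[:,0]<.66)&(abs(q[:,1]-y0)<.04)&(q[:,2]>.13)&(q[:,2]<.155)]
        if len(h)>3: print(n,nm,'hook',len(h),np.percentile(h[:,1],[3,50,97]).round(4),'x',np.percentile(h[:,0],[3,97]).round(4),'z',np.percentile(h[:,2],[3,50,97]).round(4))
        if len(u)>3: print(n,nm,'upr',len(u),np.percentile(u[:,1],[0.5,99.5]).round(4),'xmin',np.percentile(u[:,0],[1,5]).round(4),np.percentile(u[:,2],[50,99]).round(4))
crop('wrist6',240,20,400,160,5,'w6c')
```

```text
wrist6 L hook 214 [-0.1144 -0.1111 -0.1079] x [0.6044 0.6117] z [0.124  0.1254 0.1268]
wrist6 L upr 3011 [-0.1281 -0.0725] xmin [0.6157 0.6158] [0.1491 0.1512]
scene6 L hook 13 [-0.114  -0.1122 -0.1053] x [0.6046 0.6119] z [0.1216 0.1263 0.1281]
scene6 L upr 93 [-0.1165 -0.0831] xmin [0.6156 0.616 ] [0.1423 0.1524]
scene6 R hook 16 [-0.2536 -0.2516 -0.2466] x [0.6048 0.6136] z [0.1219 0.1276 0.1288]
scene6 R upr 381 [-0.2798 -0.2347] xmin [0.6151 0.6159] [0.1431 0.1522]
side6 L hook 6 [-0.1157 -0.114  -0.1109] x [0.6047 0.6105] z [0.1104 0.1209 0.1264]
side6 R hook 35 [-0.2557 -0.2538 -0.249 ] x [0.6047 0.6134] z [0.1082 0.1227 0.1271]
side6 R upr 390 [-0.2816 -0.2363] xmin [0.6158 0.6163] [0.1429 0.1514]
```

View pics/w6c.png

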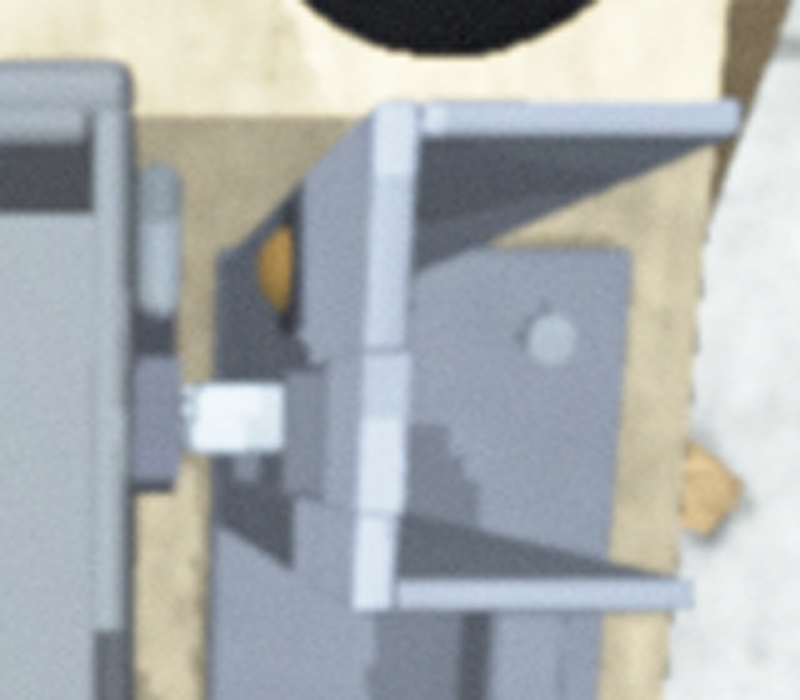

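In the wrist picture the hook (y −0.1111) matches the slot (−0.112), and the right side agrees to within 1 mm. I'll insert.

Call:
arm_command([
  {"xyz":[-0.1,0.4,0],"turn":0,"jaw":255},
  {"xyz":[-0.1,0.8,0],"turn":0,"jaw":255},
  {"xyz":[-0.1,1.2,0],"turn":0,"jaw":255},
  {"xyz":[-0.1,1.4,0],"turn":0,"jaw":255},
  {"xyz":[-0.1,1.4,0],"turn":0,"jaw":255},
])

```text
clock: 11.4
position: [0.6047, -0.1824, 0.1226]
ee_rot: [2.214, 2.216, 0.005]
force: [-1.7, -0.3, -2.5]
width: 0.094
```

Call:
arm_command([
  {"xyz":[0,0,0],"turn":0,"jaw":255},
  {"xyz":[0,0,0],"turn":0,"jaw":255},
  {"xyz":[0,0,0],"turn":0,"jaw":255},
])

```text
clock: 11.65
position: [0.6044, -0.1825, 0.1223]
ee_rot: [2.215, 2.217, 0.004]
force: [-1.3, -0.1, -5.0]
width: 0.093
```

Run:
```python
from tab import *
o=st()
for n in ('wrist','scene','side'): rep((n,n+'7'),o)
a=cv2.imread('pics/scene7.png')[170:290,300:400]; b=cv2.imread('pics/side7.png')[170:290,300:400]; c=cv2.imread('pics/wrist7.png')[20:140,240:340]
cv2.imwrite('pics/s7c.png',np.hstack([cv2.resize(k,(266,480)) for k in (a,b,c)]))
```

```text
{'clock': 11.65, 'joints': [-0.2357, 0.5744, 0.6798, 1.6942, -0.4136, 1.0123, 0.5867], 'dq': [-0.0004, -0.0018, -0.0011, 0.0001, -0.0008, -0.0016, 0.0005], 'joint_efforts': [-0.4299, -67.3828, 12.7497, -29.4025, -0.3063, -0.3062, 0.0152], 'position': [0.6044, -0.1825, 0.1223], 'ee_rot': [2.2148, 2.2165, 0.0044], 'force': [-1.3487, -0.0697, -4.9911], 'ft_torque': [-0.1301, 0.3052, -0.0592], 'width': 0.0934}
[[-0.001, 1.0, 0.008], [1.0, 0.001, -0.004], [-0.004, 0.008, -1.0]]
('wrist', 'wrist7') 5745 front rim x at tcp y -0.1171304112120587 yaw deg -0.7386348551582058 z top 0.004309116263385732 y ext [-0.06010426  0.10280861]
   rim 10342 ((-55.145469665527344, 19.11206817626953), (169.80340576171875, 129.70761108398438), 89.99723052978516) [0.00376847 0.00607828]
('scene', 'scene7') 424 front rim x at tcp y -0.11803268066755812 yaw deg 0.21005085961572081 z top 0.0062267452546688196 y ext [-0.10140202  0.10263979]
   rim 1213 ((-55.19017028808594, 1.9404067993164062), (210.42962646484375, 129.52490234375), 89.9610366821289) [0.00507031 0.00820563]
('side', 'side7') 446 front rim x at tcp y -0.11739440540483542 yaw deg -0.024365771673088628 z top 0.005104452002178378 y ext [-0.10302207  0.10016413]
   rim 1069 ((-55.30925369262695, -0.19243621826171875), (209.29397583007812, 129.77610778808594), 89.78181457519531) [0.00412004 0.00729611]
```

View pics/s7c.png

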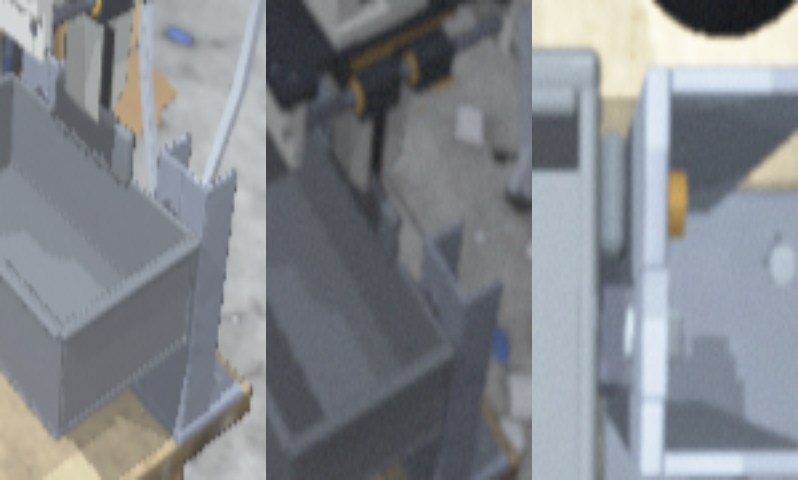

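The lips are through the slots (the right panel shows a tip behind the plate). I'll push in 2 mm more to seat against the face, then check.

Call:
arm_command([
  {"xyz":[0,0.1,0],"turn":0,"jaw":255},
  {"xyz":[0,0.2,0],"turn":0,"jaw":255},
  {"xyz":[0,0.2,0],"turn":0,"jaw":255},
  {"xyz":[0,0.2,0],"turn":0,"jaw":255},
])

```text
clock: 12.13
position: [0.6064, -0.1825, 0.1224]
ee_rot: [2.215, 2.217, 0.004]
force: [-3.4, -0.6, -2.3]
width: 0.096
```

Run:
```python
from tab import *
o=st()
for n in ('wrist',): rep((n,n+'8'),o)
c=cv2.imread('pics/wrist8.png')[20:140,240:340]
cv2.imwrite('pics/s8c.png',cv2.resize(c,None,fx=4,fy=4))
```

```text
{'clock': 12.1333, 'joints': [-0.2348, 0.5773, 0.6794, 1.689, -0.4145, 1.015, 0.5859], 'dq': [-0.0007, -0.0024, -0.0009, 0.0007, 0.001, -0.0008, 0.0012], 'joint_efforts': [-0.4713, -66.6726, 12.5188, -29.5637, -0.4854, -0.851, 0.0125], 'position': [0.6064, -0.1825, 0.1224], 'ee_rot': [2.2149, 2.2166, 0.0043], 'force': [-3.424, -0.5557, -2.2838], 'ft_torque': [-0.1045, 0.6909, -0.0279], 'width': 0.0956}
[[-0.001, 1.0, 0.008], [1.0, 0.001, -0.004], [-0.004, 0.008, -1.0]]
('wrist', 'wrist8') 6612 front rim x at tcp y -0.11755163124234275 yaw deg -0.7663423786284279 z top 0.007085348873279967 y ext [-0.05859107  0.10264651]
   rim 11312 ((-55.09388732910156, 18.916046142578125), (170.83998107910156, 129.89175415039062), 89.96682739257812) [0.00565341 0.00690892]
```

View pics/s8c.png

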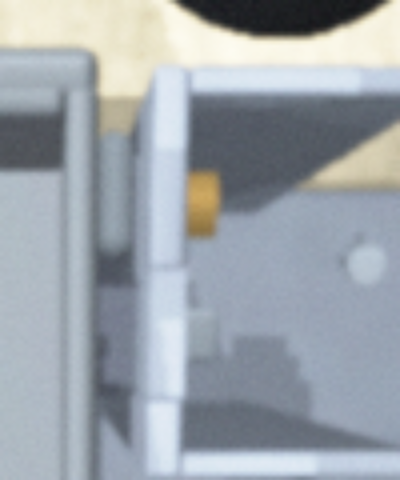

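Level now, with light contact at 3.4 N. I'll lower toward the pins.

Call:
arm_command([
  {"xyz":[0,0,0.3],"turn":0,"jaw":255},
  {"xyz":[0,0,0.6],"turn":0,"jaw":255},
  {"xyz":[0,0,0.9],"turn":0,"jaw":255},
  {"xyz":[0,0,1.1],"turn":0,"jaw":255},
  {"xyz":[0,0,1.1],"turn":0,"jaw":255},
])

```text
clock: 12.6
position: [0.6061, -0.1828, 0.1114]
ee_rot: [2.216, 2.216, 0.004]
force: [-5.4, 0.3, 3.0]
width: 0.108
```

Run:
```python
from tab import *
o=st()
rep(('wrist','wrist9'),o)
```

```text
{'clock': 12.6, 'joints': [-0.2294, 0.5887, 0.6721, 1.7, -0.4239, 0.9945, 0.5937], 'dq': [0.0007, -0.0003, -0.0004, 0.0009, 0.0044, 0.0017, -0.0006], 'joint_efforts': [-0.8971, -64.6314, 11.5993, -29.0184, -0.9473, -1.7601, 0.0441], 'position': [0.6061, -0.1828, 0.1114], 'ee_rot': [2.2155, 2.2164, 0.004], 'force': [-5.4183, 0.3466, 2.9579], 'ft_torque': [0.0026, 1.2963, -0.004], 'width': 0.1082}
[[-0.0, 1.0, 0.007], [1.0, 0.0, -0.004], [-0.004, 0.007, -1.0]]
('wrist', 'wrist9') 6819 front rim x at tcp y -0.1174256977974612 yaw deg -0.7592249977174585 z top 0.007641714354071613 y ext [-0.05865305  0.10300018]
   rim 11527 ((-54.998802185058594, 19.275718688964844), (129.98887634277344, 170.50401306152344), 0.00223947549238801) [0.00644271 0.0077231 ]
```

It is resting on the pins (force z +3 N). Now I'll push it home.

Call:
arm_command([
  {"xyz":[0,0,0.3],"turn":0,"jaw":255},
  {"xyz":[0,0,0.6],"turn":0,"jaw":255},
  {"xyz":[0,0,0.9],"turn":0,"jaw":255},
  {"xyz":[0,0,1.15],"turn":0,"jaw":255},
  {"xyz":[0,0,1.15],"turn":0,"jaw":255},
])

```text
clock: 13.07
position: [0.6056, -0.1823, 0.0988]
ee_rot: [2.216, 2.218, 0.003]
force: [-2.7, -0.0, -8.5]
width: 0.095
```

Run:
```python
from tab import *
o=st()
rep(('wrist','wrist10'),o);rep(('scene','scene10'),o);rep(('side','side10'),o)
a=cv2.imread('pics/scene10.png')[150:310,230:400]; c=cv2.imread('pics/wrist10.png')[20:140,240:340]
cv2.imwrite('pics/s10c.png',np.hstack([cv2.resize(k,(399,480)) for k in (a,c)]))
```

```text
{'clock': 13.0667, 'joints': [-0.2235, 0.6021, 0.6628, 1.7118, -0.4341, 0.9725, 0.6017], 'dq': [-0.0037, -0.0019, 0.0028, -0.0077, 0.0045, 0.0064, -0.0038], 'joint_efforts': [0.037, -70.9036, 13.9063, -29.8276, -0.3421, -0.71, 0.0694], 'position': [0.6056, -0.1823, 0.0988], 'ee_rot': [2.2164, 2.2177, 0.0028], 'force': [-2.7406, -0.0196, -8.5451], 'ft_torque': [-0.0222, 0.5632, -0.0583], 'width': 0.095}
[[-0.001, 1.0, 0.006], [1.0, 0.001, -0.003], [-0.003, 0.006, -1.0]]
('wrist', 'wrist10') 6874 front rim x at tcp y -0.1172054785463637 yaw deg -0.7100448463703818 z top 0.0077833493942083415 y ext [-0.05845526  0.10293855]
   rim 11813 ((-55.00361633300781, 19.41155242919922), (129.9776153564453, 169.91091918945312), 0.006982059683650732) [0.00680187 0.00828916]
('scene', 'scene10') 524 front rim x at tcp y -0.11815973991024037 yaw deg 0.18441075625272957 z top 0.009756429834192504 y ext [-0.10088207  0.10139081]
   rim 1370 ((-55.07435607910156, 1.6185836791992188), (208.80300903320312, 129.7194061279297), 89.9789810180664) [0.00666563 0.01008328]
('side', 'side10') 459 front rim x at tcp y -0.11760771303360601 yaw deg -0.05832024766892204 z top 0.008810825139515532 y ext [-0.10315992  0.10180585]
   rim 1107 ((-55.513938903808594, 0.1362762451171875), (129.65573120117188, 210.0394287109375), 0.3767342269420624) [0.00676306 0.00892322]
```

View pics/s10c.png

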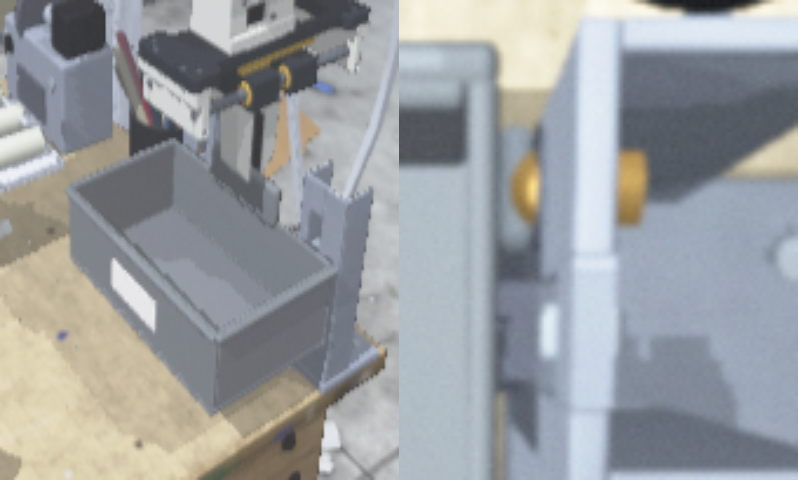

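The left pin has popped out above the tote's catch plate (right panel, px (525,185)), and the rim is at z≈0.107 as expected for home. I'll release and rise.

Call:
arm_command([
  {"xyz":[0,0,0],"turn":0,"jaw":140},
  {"xyz":[0,0,0],"turn":0,"jaw":140},
  {"xyz":[0,0,0],"turn":0,"jaw":140},
  {"xyz":[0,0,0],"turn":0,"jaw":140},
  {"xyz":[0,0,0],"turn":0,"jaw":140},
])

```text
clock: 13.63
position: [0.6068, -0.1827, 0.1]
ee_rot: [2.215, 2.216, 0.005]
force: [0.1, 0.5, 0.2]
width: 0.412
```

Call:
arm_command([
  {"xyz":[0,0,-2],"turn":0,"jaw":140},
  {"xyz":[0,0,-4],"turn":0,"jaw":140},
  {"xyz":[0,0,-7],"turn":0,"jaw":140},
  {"xyz":[0,0,-10],"turn":0,"jaw":140},
  {"xyz":[0,0,-13],"turn":0,"jaw":140},
])

```text
clock: 14.05
position: [0.6059, -0.1824, 0.2318]
ee_rot: [2.214, 2.215, 0.005]
force: [0.8, -0.4, 0.2]
width: 0.45
```

Call:
arm_command([
  {"xyz":[3,-1.5,0],"turn":-7,"jaw":140},
  {"xyz":[6,-3,0],"turn":-14,"jaw":140},
  {"xyz":[9,-4.5,0],"turn":-21,"jaw":140},
  {"xyz":[12.5,-6,0],"turn":-28,"jaw":140},
  {"xyz":[16,-7,0],"turn":-35,"jaw":140},
])

```text
clock: 14.47
position: [0.5348, -0.0216, 0.2313]
ee_rot: [1.438, 2.781, 0.002]
force: [0.9, -0.2, 0.3]
width: 0.454
```

Run:
```python
from tab import *
o=st()
snap('scene','scene11'); snap('side','side11')
for n in ('scene11','side11'):
    q=cloud(load(n)).reshape(-1,3); q=q[np.isfinite(q[:,2])]
    r=q[(q[:,2]>.1)&(q[:,2]<.116)&(q[:,0]>.46)&(q[:,0]<.608)&(abs(q[:,1]+.182)<.12)]
    print(n,cv2.minAreaRect((r[:,:2]*1000).astype(np.float32)))
    for a,b in((.48,.5),(.59,.607)):
        t=r[(r[:,0]>a)&(r[:,0]<b)]; print(np.percentile(t[:,2],[50,90]))
crop('scene11',180,130,400,320,3.6,'c11')
```

```text
{'clock': 14.4667, 'joints': [-0.5259, 0.2694, 0.5925, 1.7873, -0.162, 1.1234, 0.735], 'dq': [-0.59, -0.3169, -0.4443, 0.297, 0.3012, -0.1273, 0.3809], 'joint_efforts': [5.8119, -46.0783, 7.6665, -31.2888, -0.3553, 0.3166, -0.7575], 'position': [0.5348, -0.0216, 0.2313], 'ee_rot': [1.438, 2.7806, 0.0023], 'force': [0.9358, -0.2023, 0.3375], 'ft_torque': [-0.0535, -0.0812, 0.0093], 'width': 0.4543}
[[-0.578, 0.816, 0.011], [0.816, 0.578, -0.004], [-0.009, 0.006, -1.0]]
scene11 ((544.0916748046875, -180.05218505859375), (127.60840606689453, 210.2341766357422), 0.06209804117679596)
[0.10220657 0.10339916]
[0.10720875 0.11330061]
side11 ((544.4801025390625, -182.4483642578125), (208.95687866210938, 127.18013000488281), 89.86410522460938)
[0.10094696 0.10223674]
[0.10615997 0.11324712]
```

View pics/c11.png

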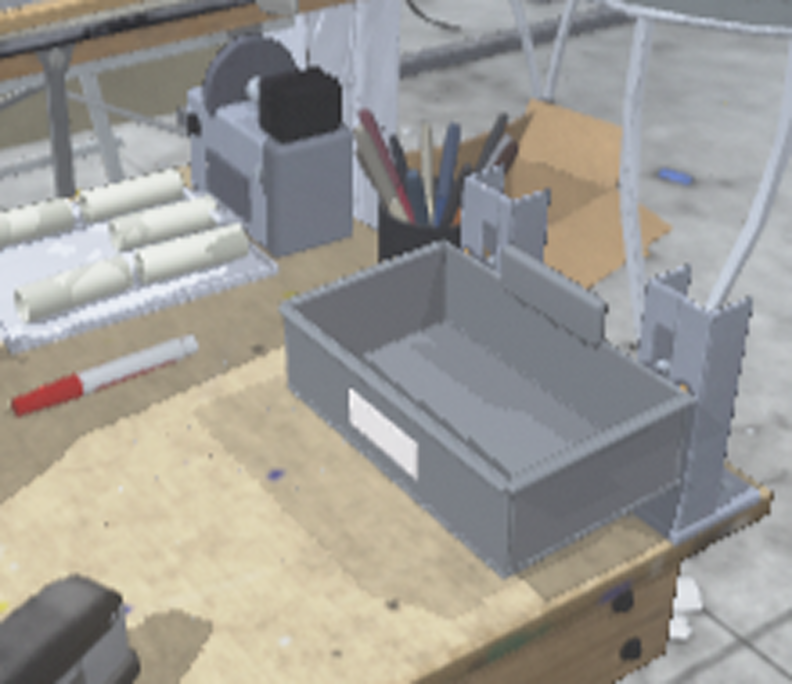

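The tote hangs on both hooks with both pins out, and the front edge is about 5 mm low from slack. Next I'll go above the tray and measure the pipes with the wrist camera.

Call:
arm_command([
  {"xyz":[4,1.3,-1],"turn":-7,"jaw":100},
  {"xyz":[8,2.6,-2],"turn":-14,"jaw":100},
  {"xyz":[12,4,-3],"turn":-21,"jaw":100},
  {"xyz":[16,5.3,-4],"turn":-28,"jaw":100},
  {"xyz":[20,6.5,-5],"turn":-35,"jaw":100},
], force=25)

```text
clock: 14.98
position: [0.4747, 0.1728, 0.2781]
ee_rot: [0.516, 3.088, 0.004]
force: [1.3, 1.2, 0.4]
width: 0.604
```

Call:
arm_command([
  {"xyz":[0,0,0],"turn":-7,"jaw":100},
  {"xyz":[0,0,0],"turn":-14,"jaw":100},
  {"xyz":[0,0,0],"turn":-17.5,"jaw":100},
  {"xyz":[0,0,0],"turn":-17.5,"jaw":100},
  {"xyz":[0,0,0],"turn":-17.5,"jaw":100},
])

```text
clock: 15.4
position: [0.4753, 0.1725, 0.2785]
ee_rot: [0.046, 3.129, 0.002]
force: [0.3, -0.4, 0.2]
width: 0.612
```

```bash
cat > pipes.py <<'E'
from h import *
def pipes(n,box=(.36,.62,.05,.34),zr=(.020,.045)):
    q=cloud(load(n)).reshape(-1,3)
    x0,x1,y0,y1=box
    q=q[np.isfinite(q[:,2])&(q[:,2]>zr[0])&(q[:,2]<zr[1])&(q[:,0]>x0)&(q[:,0]<x1)&(q[:,1]>y0)&(q[:,1]<y1)]
    im=np.zeros((int((y1-y0)*1000)+2,int((x1-x0)*1000)+2),np.uint8); im[((q[:,1]-y0)*1000).astype(int),((q[:,0]-x0)*1000).astype(int)]=255
    im=cv2.morphologyEx(im,cv2.MORPH_CLOSE,np.ones((5,5)))
    k,l,s,ce=cv2.connectedComponentsWithStats(im); out=[]
    for i in range(1,k):
        if s[i,4]>250:
            r=cv2.minAreaRect(np.argwhere(l==i)[:,::-1].astype(np.float32)); a=r[2] if r[1][0]>r[1][1] else r[2]-90
            print(n,' pipe',np.round([r[0][0]/1000+x0,r[0][1]/1000+y0],4),np.round(sorted(r[1]),0),'yaw',round(a,1),s[i,4])
def go(o,p,ang):
    M=R.from_rotvec(o['ee_rot']).as_matrix(); a=np.degrees(np.arctan2(M[1,0],M[0,0])); t=a-ang
    print('shift',tool(o,p).round(2),'turn',round((t+180)%360-180,1))
E
python3 - <<'E'
from pipes import *
o=st(); snap('wrist','w12'); pipes('w12'); pipes('scene11'); pipes('side11')
E
```

```text
{'clock': 15.4, 'joints': [-0.7543, 0.1635, 0.3515, 1.7629, -0.0561, 1.214, 1.1533], 'dq': [0.0015, 0.0023, 0.0033, 0.003, -0.0005, 0.0002, -0.0171], 'joint_efforts': [-0.1729, -43.6875, 1.9215, -32.7098, 0.0316, 0.0168, 0.5292], 'position': [0.4753, 0.1725, 0.2785], 'ee_rot': [0.046, 3.1293, 0.0024], 'force': [0.3275, -0.4249, 0.2444], 'ft_torque': [0.0407, 0.0379, -0.0696], 'width': 0.6118}
[[-0.999, 0.029, 0.012], [0.029, 1.0, 0.001], [-0.012, 0.002, -1.0]]
w12  pipe [0.6042 0.18  ] [  8. 132.] yaw 89.0 307
w12  pipe [0.5398 0.1351] [27. 86.] yaw -3.3 2187
w12  pipe [0.4433 0.1378] [26. 85.] yaw 1.5 2157
w12  pipe [0.5488 0.1916] [64. 92.] yaw -4.0 2810
w12  pipe [0.5468 0.2488] [26. 85.] yaw -2.0 1947
w12  pipe [0.4475 0.2525] [27. 85.] yaw -2.5 2183
scene11  pipe [0.6053 0.1684] [ 17. 114.] yaw -82.9 379
scene11  pipe [0.5412 0.1307] [19. 86.] yaw -4.4 1067
scene11  pipe [0.4438 0.133 ] [27. 87.] yaw -6.1 1154
scene11  pipe [0.5482 0.1862] [20. 88.] yaw -3.7 966
scene11  pipe [0.5485 0.2449] [21. 85.] yaw 1.0 805
scene11  pipe [0.4493 0.2485] [20. 85.] yaw -4.4 982
side11  pipe [0.5414 0.1307] [24. 86.] yaw -4.6 1236
side11  pipe [0.4447 0.1317] [25. 84.] yaw 2.7 1279
side11  pipe [0.5497 0.1832] [35. 88.] yaw -16.4 1173
side11  pipe [0.5488 0.2444] [23. 83.] yaw -2.2 1065
side11  pipe [0.4491 0.2479] [23. 86.] yaw -2.7 1207
```

View pics/w12.png

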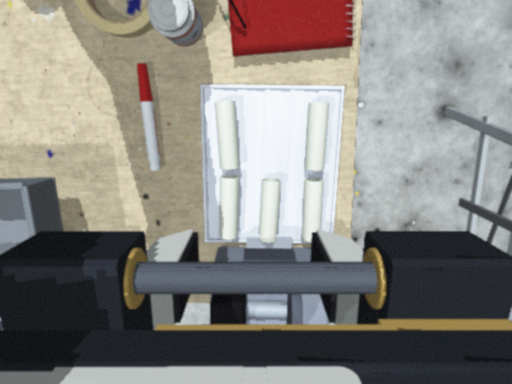

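All five pipes are visible and still in the tray. The wrist rects show the full 27 mm width, so I'll use those. Starting with the front-right piece B at (0.443,0.137).

Run:
```python
from pipes import *
go(observe(),[.443,.137,.013],181)
```

```text
shift [ 3.42 -3.67 26.49] turn -2.7
```

Call:
arm_command([
  {"xyz":[0.7,-0.7,4],"turn":-1,"jaw":100},
  {"xyz":[1.4,-1.5,8],"turn":-2,"jaw":100},
  {"xyz":[2.1,-2.2,12],"turn":-2.7,"jaw":100},
  {"xyz":[2.8,-2.9,16],"turn":-2.7,"jaw":100},
  {"xyz":[3.4,-3.7,20],"turn":-2.7,"jaw":100},
])

```text
clock: 15.87
position: [0.4424, 0.1362, 0.0768]
ee_rot: [-0.023, 3.128, 0.002]
force: [0.2, 0.2, 0.0]
width: 0.606
```

Call:
arm_command([
  {"xyz":[0,0,0],"turn":0,"jaw":100},
  {"xyz":[0,0,0],"turn":0,"jaw":100},
  {"xyz":[0,0,0],"turn":0,"jaw":100},
])

```text
clock: 16.12
position: [0.444, 0.1368, 0.0785]
ee_rot: [-0.021, 3.126, 0.004]
force: [0.8, 0.6, 1.2]
width: 0.613
```

Run:
```python
from pipes import *
o=st();go(o,[.443,.137,.013],181)
```

```text
{'clock': 16.1167, 'joints': [-0.6679, 0.3234, 0.3137, 2.1271, -0.1485, 0.6962, 1.3273], 'dq': [-0.0067, -0.0226, 0.001, -0.0222, -0.0004, -0.0068, 0.0114], 'joint_efforts': [0.3627, -44.8908, 3.3277, -20.6832, 0.0115, 0.0356, -0.002], 'position': [0.444, 0.1368, 0.0785], 'ee_rot': [-0.0205, 3.1263, 0.0037], 'force': [0.768, 0.5881, 1.2007], 'ft_torque': [0.0657, 0.0166, 0.0061], 'width': 0.6131}
[[-1.0, -0.013, 0.015], [-0.013, 1.0, 0.002], [-0.015, 0.002, -1.0]]
shift [0.2  0.   6.55] turn -0.2
```

Call:
arm_command([
  {"xyz":[0.1,0,2.5],"turn":0,"jaw":100},
  {"xyz":[0.2,0,5],"turn":0,"jaw":100},
  {"xyz":[0.2,0,6.5],"turn":0,"jaw":100},
  {"xyz":[0.2,0,6.5],"turn":0,"jaw":255},
  {"xyz":[0.2,0,6.5],"turn":0,"jaw":255},
], force=30)

```text
clock: 16.53
position: [0.4448, 0.138, 0.0151]
ee_rot: [-0.02, 3.124, 0.006]
force: [0.1, -0.0, -0.6]
width: 0.507
```

Call:
arm_command([
  {"xyz":[0,0,0],"turn":0,"jaw":255},
  {"xyz":[0,0,0],"turn":0,"jaw":255},
  {"xyz":[0,0,0],"turn":0,"jaw":255},
  {"xyz":[0,0,0],"turn":0,"jaw":255},
  {"xyz":[0,0,0],"turn":0,"jaw":255},
])

```text
clock: 16.95
position: [0.4451, 0.1381, 0.0157]
ee_rot: [-0.02, 3.123, 0.006]
force: [0.2, -0.8, 0.0]
width: 0.15
```

Call:
arm_command([
  {"xyz":[0,0,0],"turn":0,"jaw":255},
  {"xyz":[0,0,0],"turn":0,"jaw":255},
  {"xyz":[0,0,0],"turn":0,"jaw":255},
  {"xyz":[0,0,-1],"turn":0,"jaw":255},
  {"xyz":[0,0,-2],"turn":0,"jaw":255},
])

```text
clock: 17.37
position: [0.4442, 0.1377, 0.0359]
ee_rot: [-0.02, 3.125, 0.005]
force: [-0.3, -0.1, -0.1]
width: 0.007
```

Call:
arm_command([
  {"xyz":[0,0,-3],"turn":0,"jaw":255},
  {"xyz":[0,0,-6],"turn":0,"jaw":255},
  {"xyz":[0,0,-9],"turn":0,"jaw":255},
  {"xyz":[0,0,-12],"turn":0,"jaw":255},
  {"xyz":[0,0,-15],"turn":0,"jaw":255},
])

```text
clock: 17.78
position: [0.4412, 0.1367, 0.1881]
ee_rot: [-0.019, 3.125, 0.005]
force: [0.7, 0.2, -0.1]
width: 0.006
```

Run:
```python
from pipes import *
o=st();go(o,[.538,-.24,.2],180); go(o,[.538,-.24,.2],90)
snap('wrist','w13'); snap('scene','s13'); crop('s13',130,80,400,300,3,'c13')
```

```text
{'clock': 17.7833, 'joints': [-0.7303, 0.1621, 0.3597, 2.0025, -0.065, 0.9713, 1.2439], 'dq': [-0.1364, -0.4543, 0.059, -0.4895, 0.2281, 0.9069, -0.2366], 'joint_efforts': [1.6244, -37.3791, 2.3781, -26.7036, -0.2942, -1.6874, 0.4373], 'position': [0.4412, 0.1367, 0.1881], 'ee_rot': [-0.0192, 3.1247, 0.0049], 'force': [0.6615, 0.2483, -0.0724], 'ft_torque': [0.0187, -0.038, -0.0256], 'width': 0.0057}
[[-1.0, -0.012, 0.017], [-0.012, 1.0, 0.003], [-0.017, 0.003, -1.0]]
shift [ -9.23 -37.78  -1.15] turn 0.7
shift [ -9.23 -37.78  -1.15] turn 90.7
```

View pics/c13.png

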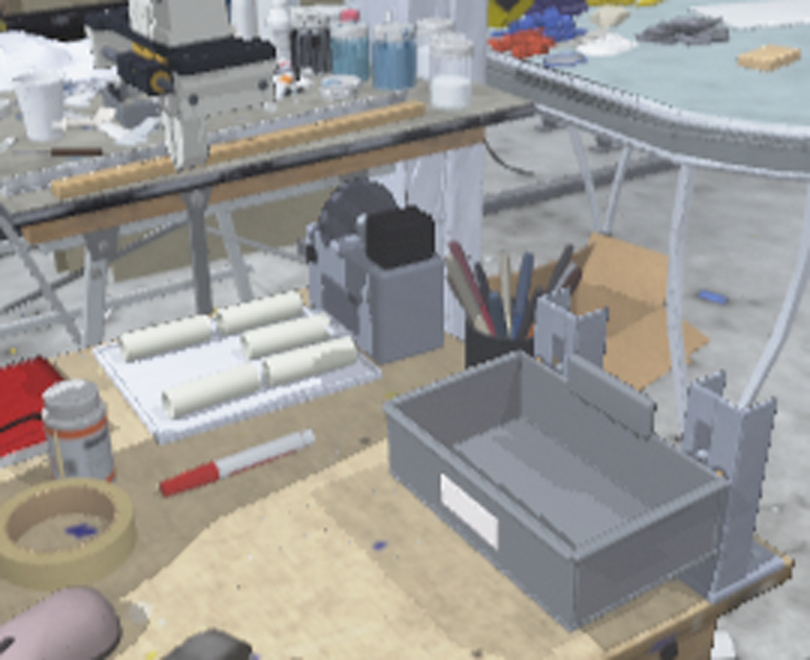

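The pipe slipped out: the tips were too high, with the pads only on its crown. It is still at px (210,385). I'll grip lower, with the tips just above the tray floor, offset to clear the lip.

Run:
```python
from pipes import *
pipes('w13'); pipes('s13'); o=observe()
q=cloud(load('w12')).reshape(-1,3); q=q[np.isfinite(q[:,2])]
for x in (.40,.48,.5):
    s=q[(abs(q[:,0]-x)<.004)&(q[:,1]>.07)&(q[:,1]<.31)&(q[:,2]<.02)]
    b=np.arange(.084,.302,.002); i=np.digitize(s[:,1],b); print(x,[(round(b[k-1],3),round(float(np.median(s[i==k,2])),4)) for k in range(1,len(b)) if (i==k).sum()>0 and (b[k-1]<.114 or b[k-1]>.272)])
```

```text
w13  pipe [0.4429 0.1377] [26. 86.] yaw 2.2 2191
w13  pipe [0.4478 0.2519] [26. 85.] yaw -3.6 2156
s13  pipe [0.6051 0.1675] [ 18. 114.] yaw -81.9 343
s13  pipe [0.5408 0.1308] [20. 87.] yaw -3.4 1076
s13  pipe [0.444  0.1335] [20. 86.] yaw 1.2 1120
s13  pipe [0.5469 0.1855] [20. 86.] yaw -6.3 1034
s13  pipe [0.5485 0.244 ] [19. 85.] yaw -3.4 902
s13  pipe [0.4486 0.2477] [18. 83.] yaw -3.2 887
0.4 [(np.float64(0.084), -0.0002), (np.float64(0.086), -0.0006), (np.float64(0.088), -0.0006), (np.float64(0.09), -0.0007), (np.float64(0.092), -0.0001), (np.float64(0.094), -0.0002), (np.float64(0.096), -0.0003), (np.float64(0.098), 0.0002), (np.float64(0.1), 0.0), (np.float64(0.102), -0.0005), (np.float64(0.104), 0.0012), (np.float64(0.106), 0.0076), (np.float64(0.108), 0.0059), (np.float64(0.11), 0.0035), (np.float64(0.112), 0.0039), (np.float64(0.272), 0.0042), (np.float64(0.274), 0.0039), (np.float64(0.276), 0.0041), (np.float64(0.278), 0.0036), (np.float64(0.28), 0.0047), (np.float64(0.282), 0.0038), (np.float64(0.284), 0.0055), (np.float64(0.286), 0.0074), (np.float64(0.288), 0.0081), (
[... 1128 characters left out ...]
2), -0.0005), (np.float64(0.094), -0.0002), (np.float64(0.096), -0.0003), (np.float64(0.098), -0.0004), (np.float64(0.1), 0.0077), (np.float64(0.102), 0.0077), (np.float64(0.104), 0.0046), (np.float64(0.106), 0.003), (np.float64(0.108), 0.0038), (np.float64(0.11), 0.0035), (np.float64(0.112), 0.0035), (np.float64(0.272), 0.0033), (np.float64(0.274), 0.0046), (np.float64(0.276), 0.0046), (np.float64(0.278), 0.0036), (np.float64(0.28), 0.0043), (np.float64(0.282), 0.0079), (np.float64(0.284), 0.0073), (np.float64(0.286), 0.0008), (np.float64(0.288), -0.0002), (np.float64(0.29), 0.0), (np.float64(0.292), -0.0011), (np.float64(0.294), 0.0), (np.float64(0.296), -0.0), (np.float64(0.298), 0.0001)]
```

View pics/w13.png

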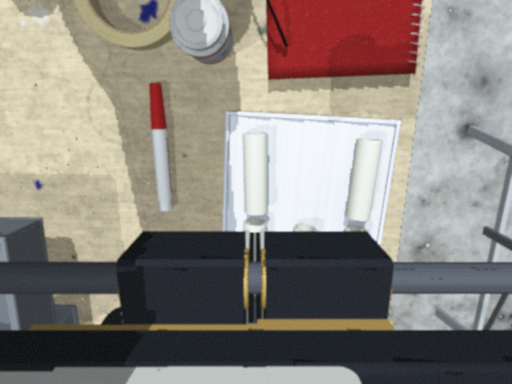

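The tray is turned about −3°, and there is only 17 mm between B and the lip. So I'll come down at z=10 mm offset inward, close until the piece is nudged inward, then lower to the floor and squeeze.

Call:
arm_command([
  {"xyz":[0,0.6,4],"turn":-1,"jaw":133},
  {"xyz":[0,0.6,8],"turn":-1,"jaw":133},
  {"xyz":[0,0.6,12],"turn":-1,"jaw":133},
  {"xyz":[0,0.6,12],"turn":-1,"jaw":133},
  {"xyz":[0,0.6,12],"turn":-1,"jaw":133},
], force=30)

```text
clock: 18.3
position: [0.4452, 0.1437, 0.07]
ee_rot: [-0.045, 3.122, 0.006]
force: [-0.3, 0.2, -1.0]
width: 0.322
```

Call:
arm_command([
  {"xyz":[0,0,0],"turn":0,"jaw":133},
  {"xyz":[0,0,0],"turn":0,"jaw":133},
])

```text
clock: 18.47
position: [0.4463, 0.144, 0.072]
ee_rot: [-0.045, 3.12, 0.008]
force: [-1.5, 0.1, -0.6]
width: 0.456
```

Run:
```python
from pipes import *
o=st();go(o,[.443,.1435,.0105],182)
```

```text
{'clock': 18.4667, 'joints': [-0.6826, 0.3374, 0.3192, 2.1301, -0.1628, 0.6746, 1.3445], 'dq': [0.0001, -0.0076, -0.0024, 0.0016, -0.0058, -0.0145, 0.0063], 'joint_efforts': [0.0175, -46.365, 3.4731, -21.7243, 0.0451, 0.0246, -0.0293], 'position': [0.4463, 0.144, 0.072], 'ee_rot': [-0.0449, 3.1201, 0.0082], 'force': [-1.4883, 0.0927, -0.5593], 'ft_torque': [0.0277, 0.0193, 0.0154], 'width': 0.4557}
[[-0.999, -0.029, 0.021], [-0.029, 1.0, 0.006], [-0.021, 0.005, -1.0]]
shift [ 0.46 -0.07  6.14] turn -0.4
```

Call:
arm_command([
  {"xyz":[0.2,-0.1,2.5],"turn":-0.4,"jaw":133},
  {"xyz":[0.4,-0.1,5],"turn":-0.4,"jaw":133},
  {"xyz":[0.5,-0.1,6.1],"turn":-0.4,"jaw":133},
  {"xyz":[0.5,-0.1,6.1],"turn":-0.4,"jaw":133},
  {"xyz":[0.5,-0.1,6.1],"turn":-0.4,"jaw":133},
])

```text
clock: 18.88
position: [0.4435, 0.1435, 0.0122]
ee_rot: [-0.055, 3.118, 0.009]
force: [0.1, -0.7, 1.0]
width: 0.477
```

Call:
arm_command([
  {"xyz":[0,0,0],"turn":0,"jaw":160},
  {"xyz":[0,0,0],"turn":0,"jaw":166},
  {"xyz":[0,0,0],"turn":0,"jaw":166},
  {"xyz":[0,0,0],"turn":0,"jaw":166},
])

```text
clock: 19.22
position: [0.4441, 0.1438, 0.013]
ee_rot: [-0.055, 3.117, 0.011]
force: [0.4, 0.1, 0.7]
width: 0.355
```

Run:
```python
from pipes import *
o=st();go(o,[.443,.1435,.0055],182); snap('wrist','w14'); snap('side','sd14'); crop('sd14',130,80,330,230,4,'c14')
```

```text
{'clock': 19.2167, 'joints': [-0.6378, 0.4379, 0.2687, 2.1847, -0.2239, 0.5187, 1.4053], 'dq': [0.0028, 0.0081, -0.0028, 0.0043, -0.0006, -0.0021, -0.0011], 'joint_efforts': [0.0025, -51.7764, 3.8859, -17.7254, 0.0223, -0.0582, -0.0066], 'position': [0.4441, 0.1438, 0.013], 'ee_rot': [-0.0554, 3.1171, 0.0106], 'force': [0.4286, 0.0609, 0.6502], 'ft_torque': [0.0157, 0.0269, -0.0472], 'width': 0.3548}
[[-0.999, -0.036, 0.024], [-0.035, 0.999, 0.007], [-0.024, 0.006, -1.0]]
shift [ 0.13 -0.03  0.75] turn 0.0
```

View pics/c14.png

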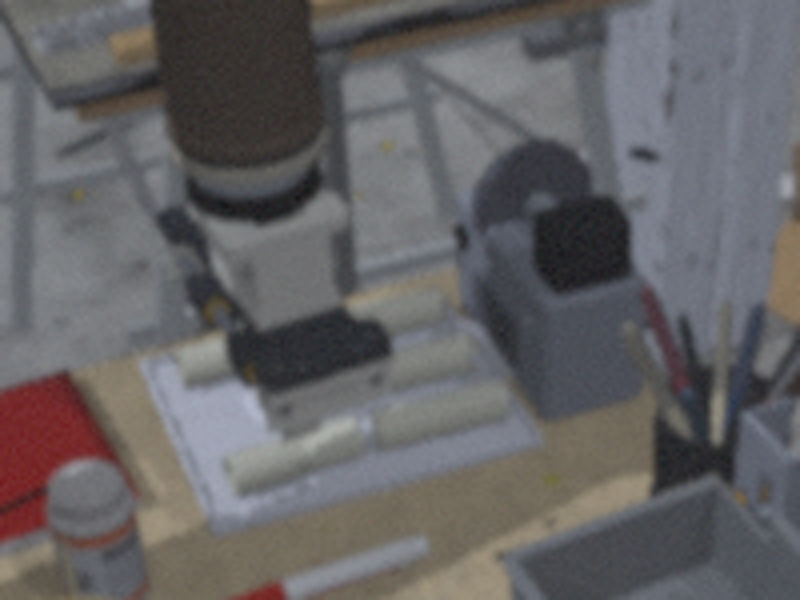

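View pics/w14.png

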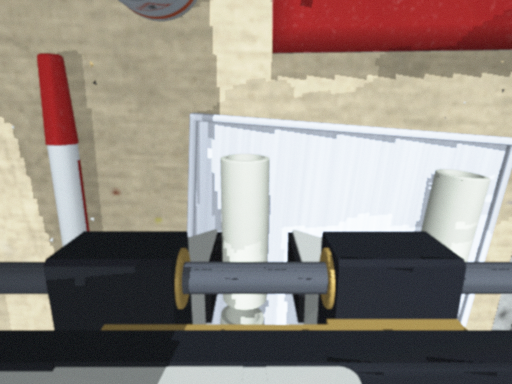

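The wrist view shows the piece between the fingers (px 222–270). Lowering to the tray floor and squeezing.

Call:
arm_command([
  {"xyz":[0.1,0,0.3],"turn":0,"jaw":168},
  {"xyz":[0.1,0,0.6],"turn":0,"jaw":168},
  {"xyz":[0.1,0,0.75],"turn":0,"jaw":168},
  {"xyz":[0.1,0,0.75],"turn":0,"jaw":168},
])

```text
clock: 19.65
position: [0.4425, 0.1435, 0.0045]
ee_rot: [-0.055, 3.119, 0.009]
force: [-0.0, 1.8, 0.3]
width: 0.341
```

Call:
arm_command([
  {"xyz":[0,0,0],"turn":0,"jaw":255},
  {"xyz":[0,0,0],"turn":0,"jaw":255},
  {"xyz":[0,0,0],"turn":0,"jaw":255},
  {"xyz":[0,0,0],"turn":0,"jaw":255},
  {"xyz":[0,0,0],"turn":0,"jaw":255},
])

```text
clock: 20.07
position: [0.4426, 0.1436, 0.0046]
ee_rot: [-0.056, 3.119, 0.009]
force: [-0.1, -0.8, -0.4]
width: 0.034
```

Call:
arm_command([
  {"xyz":[0,0,0],"turn":0,"jaw":255},
  {"xyz":[0,0,0],"turn":0,"jaw":255},
  {"xyz":[0,0,-0.5],"turn":0,"jaw":255},
  {"xyz":[0,0,-1],"turn":0,"jaw":255},
  {"xyz":[0,0,-1.5],"turn":0,"jaw":255},
])

```text
clock: 20.48
position: [0.4423, 0.1434, 0.0202]
ee_rot: [-0.055, 3.119, 0.009]
force: [0.2, 0.7, -0.3]
width: 0.005
```

Run:
```python
from pipes import *
o=st();go(o,[.443,.1435,.0055],182)
```

```text
{'clock': 20.4833, 'joints': [-0.6459, 0.4232, 0.2768, 2.1827, -0.2159, 0.537, 1.3975], 'dq': [-0.0566, -0.118, 0.0653, -0.041, 0.0607, 0.1513, -0.0565], 'joint_efforts': [0.5168, -49.5986, 3.5837, -17.8316, -0.1221, -0.3731, 0.124], 'position': [0.4423, 0.1434, 0.0202], 'ee_rot': [-0.0554, 3.1186, 0.0094], 'force': [0.1938, 0.7269, -0.3327], 'ft_torque': [0.0215, 0.0439, 0.016], 'width': 0.0047}
[[-0.999, -0.036, 0.022], [-0.035, 0.999, 0.006], [-0.023, 0.006, -1.0]]
shift [-0.04 -0.    1.47] turn 0.0
```

It missed again. I'll project the TCP into the pictures to see where the tips really are relative to the pipe.

Run:
```python
from pipes import *
o=st()
M=R.from_rotvec(o['ee_rot']).as_matrix()
def proj(d,p):
    T=np.linalg.inv(d['cam_to_world']); c=T[:3,:3]@p+T[:3,3]; K=d['camera_matrix']; return (K[0,0]*c[0]/-c[2]+K[0,2], K[1,1]*(-c[1])/-c[2]+K[1,2])
ims=[]
for n in ('scene','side','wrist'):
    d=snap(n,n+'15')
    im=d['frame'][:,:,::-1].copy()
    u=proj(d,o['position']); g=proj(d,o['position']-M[:,2]*.06); print(n,np.round(u),np.round(g))
    im=cv2.resize(im,None,fx=4,fy=4,interpolation=cv2.INTER_CUBIC)
    cv2.circle(im,(int(u[0]*4),int(u[1]*4)),4,(0,0,255),-1); cv2.circle(im,(int(g[0]*4),int(g[1]*4)),4,(255,0,0),-1)
    x0=int(min(max(u[0]*4-200,0),2048-400)); y0=int(min(max(u[1]*4-330,0),1536-500)); ims.append(im[y0:y0+500,x0:x0+400])
    pipes(n+'15')
cv2.imwrite('pics/p15.png',cv2.resize(np.hstack(ims),(800,333)))
cv2.imwrite('pics/p15a.png',np.hstack(ims[:2]))
```

```text
{'clock': 20.4833, 'joints': [-0.6459, 0.4232, 0.2768, 2.1827, -0.2159, 0.537, 1.3975], 'dq': [-0.0566, -0.118, 0.0653, -0.041, 0.0607, 0.1513, -0.0565], 'joint_efforts': [0.5168, -49.5986, 3.5837, -17.8316, -0.1221, -0.3731, 0.124], 'position': [0.4423, 0.1434, 0.0202], 'ee_rot': [-0.0554, 3.1186, 0.0094], 'force': [0.1938, 0.7269, -0.3327], 'ft_torque': [0.0215, 0.0439, 0.016], 'width': 0.0047}
[[-0.999, -0.036, 0.022], [-0.035, 0.999, 0.006], [-0.023, 0.006, -1.0]]
scene [198. 209.] [196. 189.]
scene15  pipe [0.6051 0.1679] [ 15. 113.] yaw -84.2 308
scene15  pipe [0.5415 0.1302] [19. 85.] yaw -3.5 1040
scene15  pipe [0.4441 0.1333] [23. 85.] yaw -4.3 1188
scene15  pipe [0.5469 0.1833] [23. 86.] yaw -10.9 1015
scene15  pipe [0.435 0.249] [20. 56.] yaw 0.0 641
side [201. 192.] [198. 172.]
side15  pipe [0.5415 0.1304] [21. 86.] yaw -4.4 1191
side15  pipe [0.4444 0.1329] [21. 85.] yaw 1.0 1308
side15  pipe [0.5615 0.1828] [30. 63.] yaw -19.3 895
side15  pipe [0.564 0.243] [20. 55.] yaw -5.5 632
side15  pipe [0.421  0.2475] [19. 30.] yaw 0.0 361
wrist [255. 229.] [255. 279.]
wrist15  pipe [0.421 0.137] [26. 42.] yaw 0.0 1072
wrist15  pipe [0.482  0.2495] [16. 25.] yaw 90.0 350
wrist15  pipe [0.4322 0.2517] [26. 55.] yaw -3.3 1268
```

View pics/p15a.png

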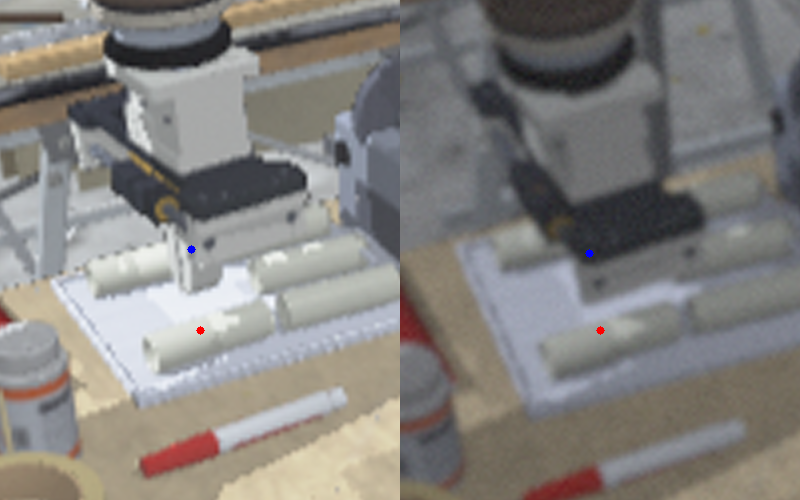

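View pics/wrist15.png

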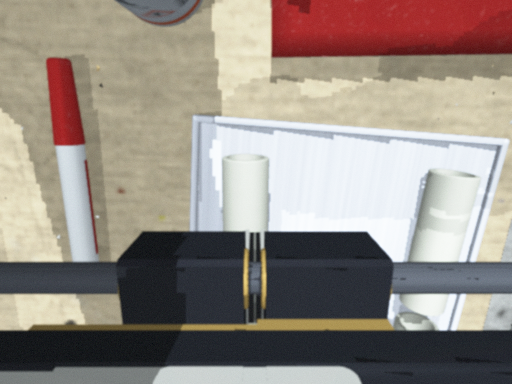

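The actual finger tip (scene crop px (200,290)) sits well above the projected TCP (200,330). I'll measure the tip from depth.

Run:
```python
from pipes import *
o=observe(); p=o['position']
for n in('scene15','side15'):
    q=cloud(load(n)).reshape(-1,3); q=q[np.isfinite(q[:,2])]
    f=q[(abs(q[:,0]-p[0])<.025)&(abs(q[:,1]-p[1])<.045)&(q[:,2]>.036)&(q[:,2]<.09)]
    print(n,len(f))
    for z in np.arange(.036,.09,.004):
        t=f[(f[:,2]>=z)&(f[:,2]<z+.004)]
        if len(t)>2: print(round(z,3),len(t),'x',np.percentile(t[:,0],[5,95]).round(4),'y',np.percentile(t[:,1],[5,95]).round(4))
```

```text
scene15 111
0.052 7 x [0.4325 0.4491] y [0.1371 0.1477]
0.056 7 x [0.4314 0.4435] y [0.1344 0.1534]
0.06 12 x [0.4312 0.4483] y [0.1298 0.1576]
0.064 15 x [0.4313 0.4521] y [0.1269 0.149 ]
0.068 17 x [0.4309 0.4515] y [0.126  0.1563]
0.072 17 x [0.4305 0.4508] y [0.1268 0.1602]
0.076 15 x [0.4303 0.4485] y [0.1254 0.1531]
0.08 7 x [0.4307 0.4332] y [0.1263 0.1567]
0.084 9 x [0.4301 0.4323] y [0.1315 0.1614]
0.088 5 x [0.4303 0.4326] y [0.1294 0.1576]
side15 5
0.068 3 x [0.4313 0.4316] y [0.1506 0.158 ]
```

The real tip is at z≈0.05 while the TCP reads 0.020, so the fingers end about 28–30 mm short of the reported TCP. That explains the earlier slips. I'll correct for it with force checks: reopen above, then descend further in small steps.

Call:
arm_command([
  {"xyz":[0,-0.1,-1],"turn":0,"jaw":133},
  {"xyz":[0,-0.1,-2],"turn":0,"jaw":133},
  {"xyz":[0,-0.1,-2],"turn":0,"jaw":133},
  {"xyz":[0,-0.1,-2],"turn":0,"jaw":133},
  {"xyz":[0,-0.1,-2],"turn":0,"jaw":133},
])

```text
clock: 21.05
position: [0.4422, 0.1426, 0.0402]
ee_rot: [-0.056, 3.117, 0.011]
force: [0.5, -0.4, 0.5]
width: 0.318
```

Call:
arm_command([
  {"xyz":[0,0,1],"turn":0,"jaw":133},
  {"xyz":[0,0,2],"turn":0,"jaw":133},
  {"xyz":[0,0,3],"turn":0,"jaw":133},
  {"xyz":[0,0,4.3],"turn":0,"jaw":133},
  {"xyz":[0,0,4.3],"turn":0,"jaw":133},
])

```text
clock: 21.47
position: [0.4418, 0.1423, -0.0049]
ee_rot: [-0.056, 3.121, 0.008]
force: [-0.7, -1.0, -0.2]
width: 0.479
```

Run:
```python
from pipes import *
o=st(); d=snap('scene','s16'); snap('wrist','w16')
a=cv2.imread('pics/s16.png')[130:250,140:280]; cv2.imwrite('pics/c16.png',cv2.resize(a,None,fx=5,fy=5,interpolation=cv2.INTER_CUBIC))
q=cloud(d).reshape(-1,3); p=o['position']
f=q[np.isfinite(q[:,2])&(abs(q[:,0]-p[0])<.02)&(q[:,1]-p[1]>-.05)&(q[:,1]-p[1]<.05)&(q[:,2]<.08)]
for y in np.arange(.09,.19,.004):
    t=f[(f[:,1]>=y)&(f[:,1]<y+.004)]
    if len(t): print(round(y,3),len(t),np.percentile(t[:,2],[0,50,100]).round(4))
```

```text
{'clock': 21.4667, 'joints': [-0.6218, 0.4707, 0.2508, 2.1984, -0.242, 0.476, 1.4229], 'dq': [-0.0102, -0.0348, 0.0182, -0.0132, 0.0247, 0.0598, -0.0216], 'joint_efforts': [0.3132, -52.5934, 3.7991, -16.4819, -0.2454, -0.8301, 0.2606], 'position': [0.4418, 0.1423, -0.0049], 'ee_rot': [-0.056, 3.1206, 0.0082], 'force': [-0.6621, -0.9948, -0.2398], 'ft_torque': [0.0178, 0.0763, 0.054], 'width': 0.4791}
[[-0.999, -0.036, 0.02], [-0.036, 0.999, 0.006], [-0.021, 0.005, -1.0]]
0.09 6 [0.0015 0.0019 0.0025]
0.094 13 [-0.0001  0.002   0.0031]
0.098 15 [0.0003 0.002  0.0451]
0.102 93 [0.0006 0.0439 0.0635]
0.106 39 [0.0013 0.0093 0.0602]
0.11 12 [0.0082 0.035  0.0564]
0.114 17 [0.0053 0.0291 0.0534]
0.118 19 [0.0039 0.0056 0.0262]
0.122 22 [0.0058 0.0168 0.0419]
0.126 52 [0.0048 0.0176 0.0287]
0.13 26 [0.0046 0.0103 0.0327]
0.134 15 [0.0048 0.0063 0.0331]
0.138 7 [0.03   0.0311 0.0332]
0.142 4 [0.0317 0.0322 0.033 ]
0.162 21 [0.0285 0.042  0.0613]
0.166 41 [0.0267 0.0397 0.0569]
0.17 9 [0.0334 0.0498 0.0623]
0.174 6 [0.0387 0.0462 0.0595]
0.178 4 [0.0511 0.0578 0.0707]
0.182 1 [0.0076 0.0076 0.0076]
0.186 4 [0.0059 0.0069 0.0073]
```

View pics/c16.png

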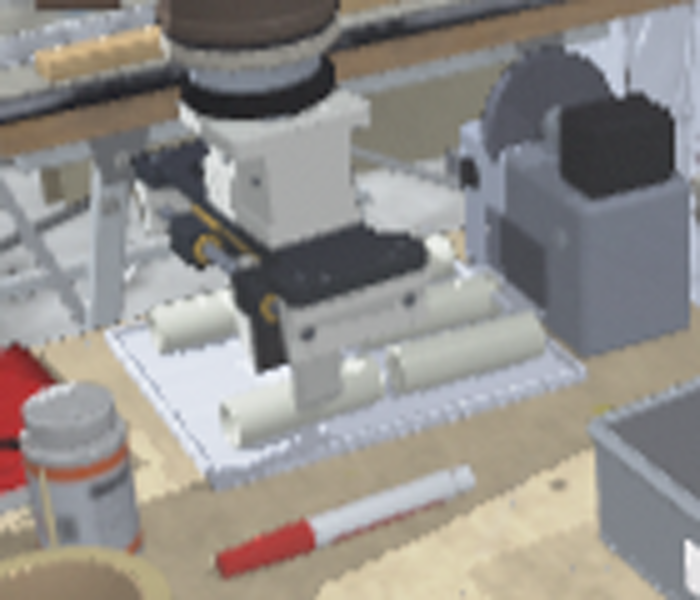

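The fingers straddle the pipe correctly now, with tip z≈0.025 at reading −0.005. I'll lower another 14 mm, nudge inward, lower again and squeeze.

Call:
arm_command([
  {"xyz":[0,0,0.5],"turn":0,"jaw":133},
  {"xyz":[0,0,1],"turn":0,"jaw":133},
  {"xyz":[0,0,1.3],"turn":0,"jaw":133},
  {"xyz":[0,0,1.3],"turn":0,"jaw":160},
  {"xyz":[0,0,1.3],"turn":0,"jaw":168},
])

```text
clock: 21.98
position: [0.4428, 0.1426, -0.0164]
ee_rot: [-0.055, 3.119, 0.009]
force: [0.0, 0.4, 0.3]
width: 0.385
```

Call:
arm_command([
  {"xyz":[0,0,0],"turn":0,"jaw":168},
  {"xyz":[0,0,0.2],"turn":0,"jaw":168},
  {"xyz":[0,0,0.4],"turn":0,"jaw":168},
  {"xyz":[0,0,0.4],"turn":0,"jaw":168},
  {"xyz":[0,0,0.4],"turn":0,"jaw":168},
])

```text
clock: 22.4
position: [0.4428, 0.1426, -0.0205]
ee_rot: [-0.056, 3.12, 0.009]
force: [-0.5, -1.1, 0.1]
width: 0.344
```

Call:
arm_command([
  {"xyz":[0,0,0],"turn":0,"jaw":255},
  {"xyz":[0,0,0],"turn":0,"jaw":255},
  {"xyz":[0,0,0],"turn":0,"jaw":255},
  {"xyz":[0,0,0],"turn":0,"jaw":255},
  {"xyz":[0,0,0],"turn":0,"jaw":255},
])

```text
clock: 22.82
position: [0.4427, 0.1426, -0.0205]
ee_rot: [-0.056, 3.12, 0.009]
force: [0.1, 0.2, -0.4]
width: 0.285
```

Run:
```python
from pipes import *
o=st(); d=snap('scene','s17')
a=cv2.imread('pics/s17.png')[130:250,140:280]; cv2.imwrite('pics/c17.png',cv2.resize(a,None,fx=5,fy=5,interpolation=cv2.INTER_CUBIC))
```

```text
{'clock': 22.8167, 'joints': [-0.6057, 0.5017, 0.2318, 2.205, -0.2575, 0.4368, 1.4366], 'dq': [-0.0003, -0.0001, 0.0003, 0.0004, -0.0004, 0.0021, -0.0004], 'joint_efforts': [0.0029, -54.2591, 3.859, -15.0426, 0.0123, -0.055, 0.0002], 'position': [0.4427, 0.1426, -0.0205], 'ee_rot': [-0.0555, 3.1196, 0.0089], 'force': [0.1435, 0.2013, -0.3528], 'ft_torque': [0.0429, 0.0377, 0.0315], 'width': 0.2848}
[[-0.999, -0.036, 0.021], [-0.036, 0.999, 0.006], [-0.022, 0.005, -1.0]]
```

View pics/c17.png

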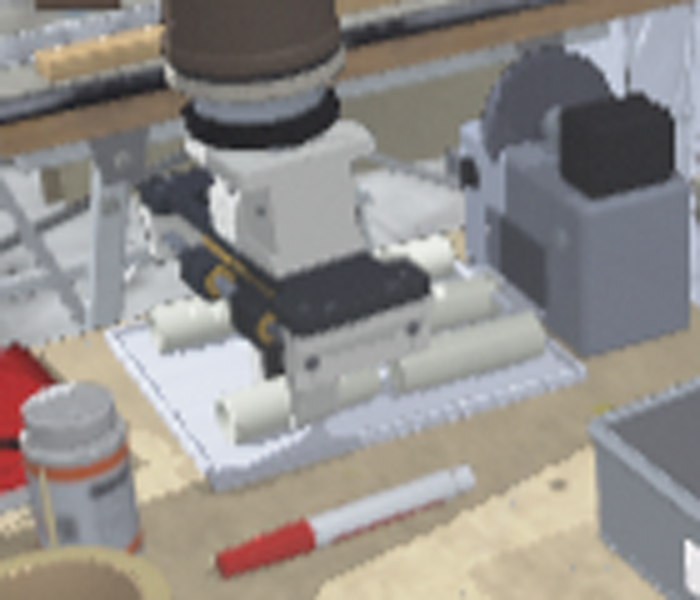

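The pipe is gripped (26 mm). I'll lift slowly and check.

Call:
arm_command([
  {"xyz":[0,0,0],"turn":0,"jaw":255},
  {"xyz":[0,0,-1],"turn":0,"jaw":255},
  {"xyz":[0,0,-2.5],"turn":0,"jaw":255},
  {"xyz":[0,0,-4],"turn":0,"jaw":255},
  {"xyz":[0,0,-4],"turn":0,"jaw":255},
], force=40)

```text
clock: 23.28
position: [0.4432, 0.1428, 0.0221]
ee_rot: [-0.055, 3.117, 0.011]
force: [0.1, -0.2, -0.5]
width: 0.291
```

Call:
arm_command([
  {"xyz":[0,0,-3],"turn":0,"jaw":255},
  {"xyz":[0,0,-6],"turn":0,"jaw":255},
  {"xyz":[0,0,-9],"turn":0,"jaw":255},
  {"xyz":[0,0,-12],"turn":0,"jaw":255},
  {"xyz":[0,0,-14],"turn":0,"jaw":255},
])

```text
clock: 23.7
position: [0.4404, 0.1417, 0.1648]
ee_rot: [-0.055, 3.114, 0.013]
force: [0.7, -0.1, -1.4]
width: 0.287
```

Call:
arm_command([
  {"xyz":[0,0,0],"turn":0.5,"jaw":255},
  {"xyz":[0,0,0],"turn":1,"jaw":255},
  {"xyz":[0,0,0],"turn":1,"jaw":255},
])

```text
clock: 23.95
position: [0.4398, 0.1417, 0.1642]
ee_rot: [-0.026, 3.115, 0.013]
force: [0.5, -0.6, -0.6]
width: 0.284
```

Run:
```python
from pipes import *
o=st(); go(o,[.541,-.24,.15],180)
```

```text
{'clock': 23.95, 'joints': [-0.7466, 0.185, 0.3714, 2.0452, -0.0836, 0.8981, 1.2571], 'dq': [0.0025, 0.0205, -0.0053, 0.0138, -0.0012, -0.0006, 0.0173], 'joint_efforts': [-0.0193, -42.1731, 2.5488, -28.7767, 0.06, -0.0554, -0.2049], 'position': [0.4398, 0.1417, 0.1642], 'ee_rot': [-0.0264, 3.1155, 0.0134], 'force': [0.507, -0.6062, -0.5801], 'ft_torque': [0.0368, 0.0621, -0.0236], 'width': 0.2844}
[[-1.0, -0.017, 0.026], [-0.017, 1.0, 0.009], [-0.026, 0.008, -1.0]]
shift [ -9.44 -38.34   1.34] turn 1.0
```

Call:
arm_command([
  {"xyz":[-0.9,-3.7,0],"turn":0.5,"jaw":255},
  {"xyz":[-1.8,-7.4,0],"turn":1,"jaw":255},
  {"xyz":[-2.8,-11.1,0],"turn":1,"jaw":255},
  {"xyz":[-3.7,-14.8,0],"turn":1,"jaw":255},
  {"xyz":[-4.6,-18.5,0],"turn":1,"jaw":255},
])

```text
clock: 24.37
position: [0.4881, -0.0443, 0.1623]
ee_rot: [0.0, 3.118, 0.013]
force: [1.4, 0.1, 0.2]
width: 0.289
```

Call:
arm_command([
  {"xyz":[-0.9,-3.7,0],"turn":0,"jaw":255},
  {"xyz":[-1.8,-7.4,0],"turn":0,"jaw":255},
  {"xyz":[-2.8,-11.1,0],"turn":0,"jaw":255},
  {"xyz":[-3.7,-14.8,0],"turn":0,"jaw":255},
  {"xyz":[-4.6,-18.5,0],"turn":0,"jaw":255},
])

```text
clock: 24.78
position: [0.5332, -0.2308, 0.1597]
ee_rot: [-0.0, 3.121, 0.014]
force: [0.7, 1.2, 0.1]
width: 0.285
```

Call:
arm_command([
  {"xyz":[0,0,0],"turn":0,"jaw":255},
  {"xyz":[0,0,0],"turn":0,"jaw":255},
  {"xyz":[0,0,0],"turn":0,"jaw":255},
])

```text
clock: 25.03
position: [0.5321, -0.2302, 0.1578]
ee_rot: [0.001, 3.125, 0.016]
force: [0.1, 0.1, -0.6]
width: 0.29
```

Run:
```python
from pipes import *
o=st(); go(o,[.541,-.2395,.052],180); d=snap('wrist','w18'); snap('scene','s18')
q=cloud(d).reshape(-1,3); q=q[np.isfinite(q[:,2])]
r=q[(q[:,2]>.098)&(q[:,2]<.112)&(q[:,0]>.45)&(q[:,0]<.62)&(abs(q[:,1]+.18)<.13)]
print(len(r),np.percentile(r[:,0],[1,99]),np.percentile(r[:,1],[1,99]))
f=q[(q[:,2]>.04)&(q[:,2]<.06)&(q[:,0]>.45)&(q[:,0]<.62)&(abs(q[:,1]+.18)<.13)]
print(len(f),np.percentile(f[:,0],[1,99]),np.percentile(f[:,1],[1,99]),np.median(f[:,2]))
```

```text
{'clock': 25.0333, 'joints': [-0.0517, 0.4162, 0.5261, 1.7805, -0.2632, 1.0006, 2.1485], 'dq': [-0.0317, -0.021, -0.0146, 0.0052, 0.0013, 0.0037, -0.0016], 'joint_efforts': [2.2155, -57.111, 8.68, -29.159, 0.146, -0.1313, 0.0973], 'position': [0.5321, -0.2302, 0.1578], 'ee_rot': [0.0013, 3.1246, 0.0158], 'force': [0.1343, 0.1114, -0.6224], 'ft_torque': [0.0735, 0.043, 0.0294], 'width': 0.2898}
[[-1.0, 0.001, 0.017], [0.001, 1.0, 0.01], [-0.017, 0.01, -1.0]]
shift [-0.72 -1.03 10.59] turn -0.1
5968 [0.48040843 0.57597978] [-0.28473817 -0.07869793]
16026 [0.49556984 0.57556756] [-0.27745796 -0.08513209] 0.04501353701454874
```

View pics/w18.png

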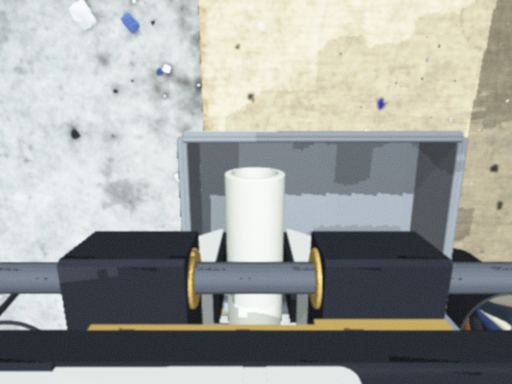

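View pics/s18.png

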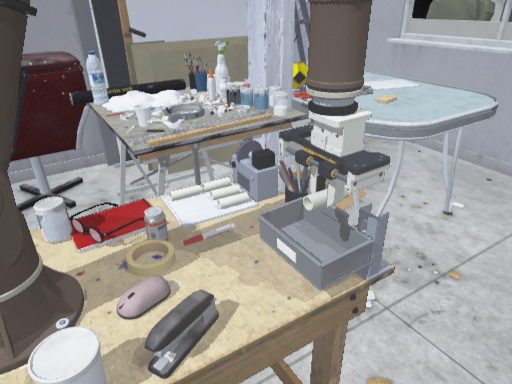

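The wrist view looks into the tote: floor y −0.2775…−0.085, so centre −0.181. Lowering piece 1 at the right end.

Call:
arm_command([
  {"xyz":[-0.9,-0.8,3],"turn":0,"jaw":255},
  {"xyz":[-0.9,-0.9,6],"turn":0,"jaw":255},
  {"xyz":[-0.9,-0.9,9],"turn":0,"jaw":255},
  {"xyz":[-0.9,-0.9,10.6],"turn":0,"jaw":255},
  {"xyz":[-0.9,-0.9,10.6],"turn":0,"jaw":255},
])

```text
clock: 25.55
position: [0.5415, -0.2336, 0.0492]
ee_rot: [-0.007, 3.129, 0.021]
force: [-1.5, 0.2, -0.2]
width: 0.287
```

Call:
arm_command([
  {"xyz":[0,0,0],"turn":0,"jaw":255},
  {"xyz":[0,0,0],"turn":0,"jaw":255},
])

```text
clock: 25.72
position: [0.5418, -0.2323, 0.0498]
ee_rot: [-0.009, 3.129, 0.021]
force: [0.6, -0.4, -0.7]
width: 0.284
```

Run:
```python
from pipes import *
o=st(); go(o,[.543,-.238,.050],180); snap('scene','s19'); crop('s19',230,120,410,290,4,'c19')
```

```text
{'clock': 25.7167, 'joints': [0.0096, 0.5631, 0.4568, 1.8541, -0.3601, 0.7988, 2.2356], 'dq': [0.0053, -0.016, 0.0084, -0.0133, 0.0001, -0.0019, 0.0021], 'joint_efforts': [0.5737, -63.724, 8.8824, -23.5252, 0.0215, -0.1294, 0.0112], 'position': [0.5418, -0.2323, 0.0498], 'ee_rot': [-0.0094, 3.1289, 0.0215], 'force': [0.568, -0.4166, -0.7109], 'ft_torque': [0.0265, 0.024, -0.0317], 'width': 0.2836}
[[-1.0, -0.006, 0.013], [-0.006, 1.0, 0.014], [-0.013, 0.014, -1.0]]
shift [-0.11 -0.57 -0.03] turn 0.3
```

View pics/c19.png

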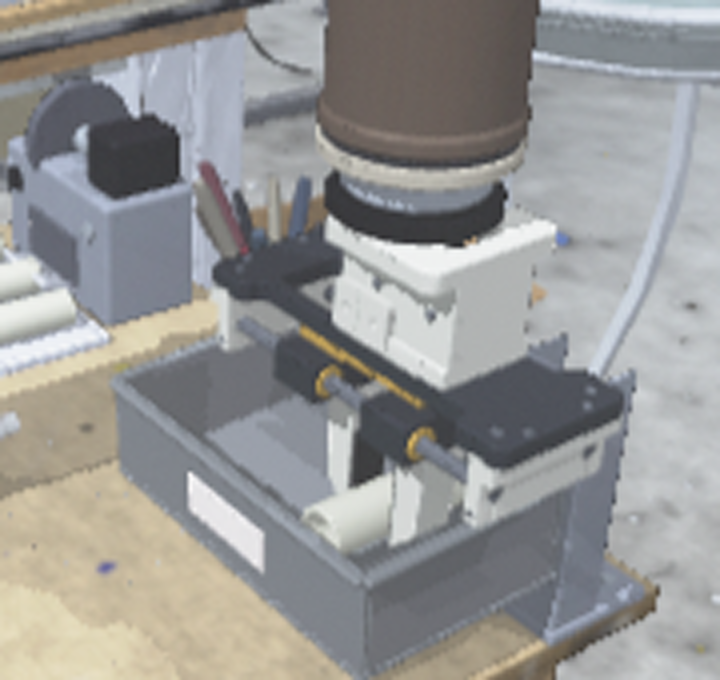

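It is clear of walls and rim. I'll shift 5 mm right, release a little, then rise.

Call:
arm_command([
  {"xyz":[0,-0.5,0],"turn":0,"jaw":255},
  {"xyz":[0,-0.5,0.2],"turn":0,"jaw":255},
  {"xyz":[0,-0.5,0.2],"turn":0,"jaw":163},
  {"xyz":[0,-0.5,0.2],"turn":0,"jaw":163},
  {"xyz":[0,-0.5,0.2],"turn":0,"jaw":163},
])

```text
clock: 26.18
position: [0.5424, -0.238, 0.0485]
ee_rot: [-0.009, 3.127, 0.02]
force: [-0.2, 0.1, 1.0]
width: 0.358
```

Call:
arm_command([
  {"xyz":[0,0,-1.5],"turn":0,"jaw":163},
  {"xyz":[0,0,-4],"turn":0,"jaw":163},
  {"xyz":[0,0,-7],"turn":0,"jaw":163},
  {"xyz":[0,0,-10],"turn":0,"jaw":163},
  {"xyz":[0,0,-13],"turn":0,"jaw":163},
])

```text
clock: 26.6
position: [0.5402, -0.2396, 0.1798]
ee_rot: [-0.008, 3.128, 0.021]
force: [0.4, -0.1, -0.7]
width: 0.363
```

Call:
arm_command([
  {"xyz":[0,0,0],"turn":0,"jaw":163},
  {"xyz":[0,0,0],"turn":0,"jaw":163},
  {"xyz":[0,0,0],"turn":0,"jaw":163},
])

```text
clock: 26.85
position: [0.54, -0.2393, 0.1795]
ee_rot: [-0.008, 3.128, 0.021]
force: [-0.0, 0.4, -0.3]
width: 0.359
```

Run:
```python
from pipes import *
o=st(); go(o,[.4475,.247,.15],177); snap('scene','s20'); snap('wrist','w20'); crop('s20',150,120,410,290,3,'c20'); pipes('s20')
```

```text
{'clock': 26.85, 'joints': [-0.041, 0.4161, 0.5349, 1.7223, -0.2589, 1.064, 2.1583], 'dq': [0.0031, 0.0203, -0.0095, 0.0163, 0.001, -0.0018, 0.0009], 'joint_efforts': [0.1946, -60.0712, 8.0953, -30.659, 0.0373, 0.0445, -0.0239], 'position': [0.54, -0.2393, 0.1795], 'ee_rot': [-0.0084, 3.1277, 0.0212], 'force': [-0.0476, 0.3698, -0.3444], 'ft_torque': [0.0345, 0.0516, -0.0278], 'width': 0.3592}
[[-1.0, -0.005, 0.014], [-0.005, 1.0, 0.014], [-0.014, 0.014, -1.0]]
shift [ 9.04 48.64  3.49] turn 3.3
s20  pipe [0.6046 0.1537] [14. 86.] yaw -80.4 291
s20  pipe [0.5403 0.1296] [21. 86.] yaw -3.1 1074
s20  pipe [0.5507 0.1847] [20. 93.] yaw -8.8 1055
s20  pipe [0.5479 0.2429] [20. 84.] yaw -3.3 886
s20  pipe [0.449  0.2481] [21. 85.] yaw -5.4 1048
```

View pics/c20.png

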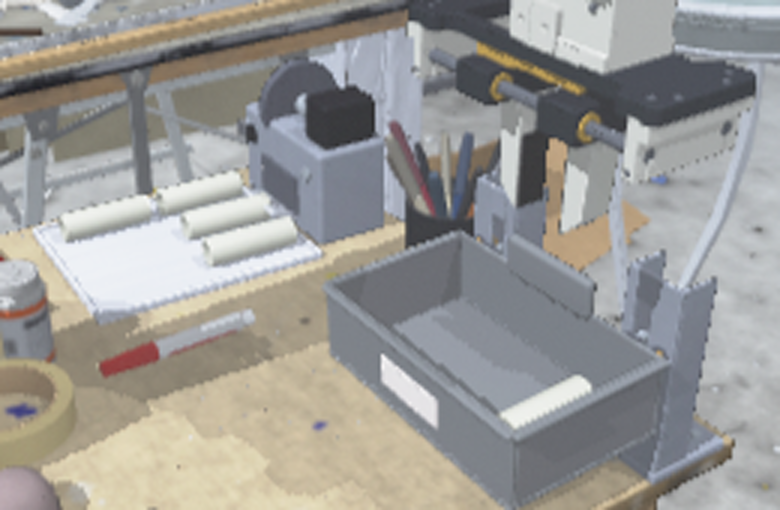

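Piece 1 lies flat at the right end. Next is E (0.4475, 0.252, yaw −3°).

Call:
arm_command([
  {"xyz":[0.6,3.9,0],"turn":0.5,"jaw":133},
  {"xyz":[1.2,7.9,0],"turn":1,"jaw":133},
  {"xyz":[1.8,11.8,0],"turn":2,"jaw":133},
  {"xyz":[2.5,15.8,0],"turn":3,"jaw":133},
  {"xyz":[3.2,19.7,0],"turn":3.3,"jaw":133},
])

```text
clock: 27.37
position: [0.5051, -0.0405, 0.1798]
ee_rot: [0.084, 3.131, 0.022]
force: [1.3, 0.9, 0.2]
width: 0.479
```

Call:
arm_command([
  {"xyz":[0.9,3.9,0],"turn":0,"jaw":133},
  {"xyz":[1.8,7.8,0],"turn":0,"jaw":133},
  {"xyz":[2.7,11.6,0],"turn":0,"jaw":133},
  {"xyz":[3.6,15.5,0],"turn":0,"jaw":133},
  {"xyz":[4.5,19.4,0],"turn":0,"jaw":133},
])

```text
clock: 27.78
position: [0.4691, 0.1572, 0.1813]
ee_rot: [0.084, 3.133, 0.021]
force: [0.5, -0.2, -0.5]
width: 0.479
```

Call:
arm_command([
  {"xyz":[0.7,3.5,0],"turn":0,"jaw":133},
  {"xyz":[1.4,7,0],"turn":0,"jaw":133},
  {"xyz":[1.8,9,0],"turn":0,"jaw":133},
  {"xyz":[1.8,9,0],"turn":0,"jaw":133},
  {"xyz":[1.8,9,0],"turn":0,"jaw":133},
])

```text
clock: 28.2
position: [0.4549, 0.2488, 0.1811]
ee_rot: [0.079, 3.134, 0.018]
force: [-0.3, -0.8, -0.2]
width: 0.476
```

Run:
```python
from pipes import *
o=st(); snap('wrist','w21'); pipes('w21'); go(o,[.4475,.246,.03],177)
```

```text
{'clock': 28.2, 'joints': [-0.8972, 0.2732, 0.3751, 1.8856, -0.1261, 0.9932, 1.0533], 'dq': [0.0339, -0.0149, 0.0386, 0.0129, 0.0087, 0.0049, 0.0095], 'joint_efforts': [-2.3906, -48.0667, 1.9825, -29.8736, -0.3928, -0.0645, -0.263], 'position': [0.4549, 0.2488, 0.1811], 'ee_rot': [0.0794, 3.1344, 0.0181], 'force': [-0.3239, -0.8419, -0.2266], 'ft_torque': [-0.0614, 0.025, -0.0339], 'width': 0.4764}
[[-0.999, 0.051, 0.006], [0.051, 0.999, 0.011], [-0.006, 0.012, -1.0]]
w21  pipe [0.5248 0.1925] [25. 45.] yaw -4.1 381
w21  pipe [0.5279 0.2496] [26. 47.] yaw -2.3 1143
w21  pipe [0.4475 0.2526] [26. 85.] yaw -2.2 2212
shift [ 0.81 -0.5  15.1 ] turn 0.1
```

Call:
arm_command([
  {"xyz":[0.2,-0.2,4],"turn":0,"jaw":133},
  {"xyz":[0.4,-0.4,8],"turn":0,"jaw":133},
  {"xyz":[0.6,-0.5,12],"turn":0,"jaw":133},
  {"xyz":[0.8,-0.5,15],"turn":0,"jaw":133},
  {"xyz":[0.8,-0.5,15],"turn":0,"jaw":133},
], force=35)

```text
clock: 28.67
position: [0.4446, 0.2403, 0.0262]
ee_rot: [-0.087, -3.139, -0.008]
force: [-0.4, -0.4, 0.5]
width: 0.48
```

Call:
arm_command([
  {"xyz":[0,0,0],"turn":0,"jaw":133},
  {"xyz":[0,0,0],"turn":0,"jaw":133},
  {"xyz":[0,0,0],"turn":0,"jaw":133},
])

```text
clock: 28.92
position: [0.4459, 0.2401, 0.0278]
ee_rot: [0.089, 3.139, 0.009]
force: [0.9, 0.1, 0.7]
width: 0.482
```

Run:
```python
from pipes import *
o=st(); go(o,[.4475,.2465,-.017],177.5)
```

```text
{'clock': 28.9167, 'joints': [-0.8259, 0.4713, 0.3066, 2.0634, -0.2406, 0.6356, 1.1576], 'dq': [-0.0093, -0.0081, -0.0049, -0.0066, -0.0021, -0.008, 0.0004], 'joint_efforts': [0.2427, -54.8005, 4.8024, -19.4151, 0.0173, 0.1576, 0.0084], 'position': [0.4459, 0.2401, 0.0278], 'ee_rot': [0.0888, 3.1393, 0.0094], 'force': [0.8908, 0.1251, 0.7109], 'ft_torque': [0.0361, -0.0507, -0.0051], 'width': 0.4817}
[[-0.998, 0.057, 0.001], [0.057, 0.998, 0.006], [-0.001, 0.006, -1.0]]
shift [-0.12  0.62  4.49] turn -0.7
```

Call:
arm_command([
  {"xyz":[-0.1,0.6,0.5],"turn":-0.7,"jaw":133},
  {"xyz":[-0.1,0.6,1.5],"turn":-0.7,"jaw":133},
  {"xyz":[-0.1,0.6,3],"turn":-0.7,"jaw":133},
  {"xyz":[-0.1,0.6,4.4],"turn":-0.7,"jaw":133},
  {"xyz":[-0.1,0.6,4.4],"turn":-0.7,"jaw":133},
])

```text
clock: 29.33
position: [0.4464, 0.2463, -0.0179]
ee_rot: [-0.068, -3.14, -0.008]
force: [-0.2, 0.1, 0.4]
width: 0.475
```

Call:
arm_command([
  {"xyz":[0,0,0],"turn":0,"jaw":150},
  {"xyz":[0,0,0],"turn":0,"jaw":168},
  {"xyz":[0,0,0],"turn":0,"jaw":168},
  {"xyz":[0,0,0],"turn":0,"jaw":168},
  {"xyz":[0,0,0],"turn":0,"jaw":168},
])

```text
clock: 29.75
position: [0.4468, 0.2466, -0.0174]
ee_rot: [0.068, 3.141, 0.009]
force: [-0.3, 0.8, 0.6]
width: 0.342
```

Run:
```python
from pipes import *
o=st(); go(o,[.4475,.2465,-.021],177.5)
```

```text
{'clock': 29.75, 'joints': [-0.7993, 0.5521, 0.2629, 2.0793, -0.2776, 0.5393, 1.1926], 'dq': [0.001, 0.001, -0.0008, 0.0008, 0.0012, -0.0012, -0.0007], 'joint_efforts': [0.1245, -59.4636, 5.0042, -16.9841, 0.0513, 0.1599, -0.0025], 'position': [0.4468, 0.2466, -0.0174], 'ee_rot': [0.0684, 3.1406, 0.0089], 'force': [-0.3472, 0.8161, 0.5558], 'ft_torque': [0.111, 0.0028, 0.009], 'width': 0.3425}
[[-0.999, 0.044, 0.0], [0.044, 0.999, 0.006], [-0.0, 0.006, -1.0]]
shift [-0.07 -0.01  0.36] turn 0.0
```

Call:
arm_command([
  {"xyz":[0,0,0.35],"turn":0,"jaw":168},
  {"xyz":[0,0,0.35],"turn":0,"jaw":200},
  {"xyz":[0,0,0.35],"turn":0,"jaw":255},
  {"xyz":[0,0,0.35],"turn":0,"jaw":255},
  {"xyz":[0,0,0.35],"turn":0,"jaw":255},
], force=40)

```text
clock: 30.17
position: [0.4467, 0.2465, -0.0209]
ee_rot: [0.068, 3.141, 0.009]
force: [0.0, 0.6, -1.3]
width: 0.291
```

Call:
arm_command([
  {"xyz":[0,0,0],"turn":0,"jaw":255},
  {"xyz":[0,0,0],"turn":0,"jaw":255},
  {"xyz":[0,0,-1],"turn":0,"jaw":255},
  {"xyz":[0,0,-2.5],"turn":0,"jaw":255},
  {"xyz":[0,0,-4],"turn":0,"jaw":255},
])

```text
clock: 30.58
position: [0.4463, 0.2459, 0.0198]
ee_rot: [-0.069, -3.14, -0.007]
force: [-0.2, 0.1, -0.2]
width: 0.287
```

Call:
arm_command([
  {"xyz":[0,0,-3],"turn":0,"jaw":255},
  {"xyz":[0,0,-6],"turn":0,"jaw":255},
  {"xyz":[0,0,-9],"turn":0,"jaw":255},
  {"xyz":[0,0,-12],"turn":0,"jaw":255},
  {"xyz":[0,0,-14],"turn":0,"jaw":255},
])

```text
clock: 31.0
position: [0.4471, 0.2453, 0.1634]
ee_rot: [0.07, 3.139, 0.01]
force: [0.8, 0.8, -1.2]
width: 0.287
```

Call:
arm_command([
  {"xyz":[0,0,0],"turn":0,"jaw":255},
  {"xyz":[0,0,0],"turn":0,"jaw":255},
  {"xyz":[0,0,0],"turn":0,"jaw":255},
])

```text
clock: 31.25
position: [0.4466, 0.245, 0.1631]
ee_rot: [0.07, 3.14, 0.01]
force: [0.9, -0.3, -0.6]
width: 0.286
```

Run:
```python
from pipes import *
o=st(); go(o,[.543,-.2095,.16],180)
```

```text
{'clock': 31.25, 'joints': [-0.9059, 0.2832, 0.3814, 1.9238, -0.1339, 0.9537, 1.0655], 'dq': [0.0025, 0.0232, -0.0042, 0.0145, -0.0021, -0.0011, 0.0021], 'joint_efforts': [0.0497, -50.5736, 4.0784, -29.2537, 0.0335, 0.1061, -0.0299], 'position': [0.4466, 0.245, 0.1631], 'ee_rot': [0.0696, 3.1396, 0.0102], 'force': [0.8883, -0.346, -0.5672], 'ft_torque': [-0.0431, 0.0487, -0.0348], 'width': 0.2861}
[[-0.999, 0.044, 0.001], [0.044, 0.999, 0.006], [-0.001, 0.007, -1.0]]
shift [-1.164e+01 -4.498e+01  3.000e-02] turn -2.5
```

Piece 2 is held. Carrying it over.

Call:
arm_command([
  {"xyz":[-1,-3.8,0],"turn":-0.5,"jaw":255},
  {"xyz":[-2,-7.6,0],"turn":-1,"jaw":255},
  {"xyz":[-3,-11.5,0],"turn":-1.5,"jaw":255},
  {"xyz":[-4,-15.3,0],"turn":-2,"jaw":255},
  {"xyz":[-4.9,-19.1,0],"turn":-2.5,"jaw":255},
])

```text
clock: 31.67
position: [0.4862, 0.05, 0.1606]
ee_rot: [-0.0, -3.14, -0.009]
force: [1.0, 0.6, 0.5]
width: 0.288
```

Call:
arm_command([
  {"xyz":[-0.8,-3.8,0],"turn":0,"jaw":255},
  {"xyz":[-1.6,-7.6,0],"turn":0,"jaw":255},
  {"xyz":[-2.4,-11.5,0],"turn":0,"jaw":255},
  {"xyz":[-3.2,-15.3,0],"turn":0,"jaw":255},
  {"xyz":[-4,-19.1,0],"turn":0,"jaw":255},
])

```text
clock: 32.08
position: [0.5251, -0.1427, 0.1579]
ee_rot: [-0.0, -3.138, -0.009]
force: [0.1, -0.0, -1.4]
width: 0.29
```

Call:
arm_command([
  {"xyz":[-0.8,-3.5,0],"turn":0,"jaw":255},
  {"xyz":[-1.2,-7,0],"turn":0,"jaw":255},
  {"xyz":[-1.2,-7,0],"turn":0,"jaw":255},
  {"xyz":[-1.2,-7,0],"turn":0,"jaw":255},
])

```text
clock: 32.42
position: [0.5354, -0.2153, 0.1557]
ee_rot: [-0.008, -3.134, -0.008]
force: [-0.4, 1.4, -0.5]
width: 0.285
```

Run:
```python
from pipes import *
o=st(); go(o,[.543,-.209,.050],180); snap('wrist','w22')
q=cloud(load('w22')).reshape(-1,3); q=q[np.isfinite(q[:,2])&(q[:,2]>.065)&(q[:,2]<.085)&(q[:,0]>.49)&(q[:,0]<.60)&(abs(q[:,1]+.18)<.095)]
print(np.percentile(q[:,:2],[2,50,98],axis=0) if len(q) else 0)
```

```text
{'clock': 32.4167, 'joints': [-0.0866, 0.4282, 0.5306, 1.77, -0.2515, 1.0198, 2.1049], 'dq': [-0.0514, -0.0198, -0.0413, 0.0185, -0.0083, 0.0063, -0.018], 'joint_efforts': [2.936, -58.295, 9.5592, -29.3982, 0.3778, -0.0729, 0.3816], 'position': [0.5354, -0.2153, 0.1557], 'ee_rot': [-0.008, -3.1343, -0.0081], 'force': [-0.4328, 1.3956, -0.4577], 'ft_torque': [0.0775, 0.0289, -0.0057], 'width': 0.2851}
[[-1.0, 0.005, -0.007], [0.005, 1.0, 0.005], [0.007, 0.005, -1.0]]
shift [-0.83  0.58 10.57] turn -0.3
[[ 0.4933992  -0.24970949]
 [ 0.52512402 -0.2329931 ]
 [ 0.56442192 -0.08507349]]
```

View pics/w22.png

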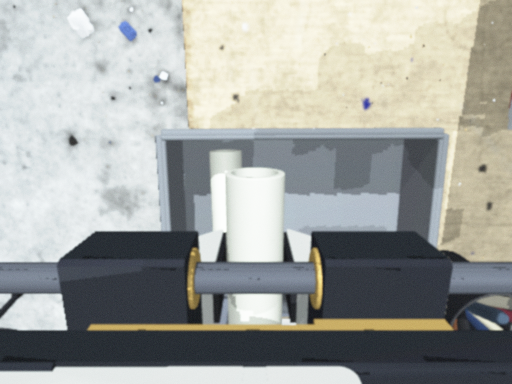

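Call:
arm_command([
  {"xyz":[-0.8,0.7,0],"turn":0,"jaw":255},
  {"xyz":[-0.8,0.7,0],"turn":0,"jaw":255},
  {"xyz":[-0.8,0.7,2],"turn":0,"jaw":255},
  {"xyz":[-0.8,0.7,5],"turn":0,"jaw":255},
  {"xyz":[-0.8,0.7,7],"turn":0,"jaw":255},
])

```text
clock: 32.88
position: [0.5435, -0.203, 0.084]
ee_rot: [0.002, -3.134, -0.012]
force: [0.2, 0.3, -0.7]
width: 0.29
```

Call:
arm_command([
  {"xyz":[0,0,0],"turn":0,"jaw":255},
  {"xyz":[0,0,0],"turn":0,"jaw":255},
])

```text
clock: 33.05
position: [0.5431, -0.2006, 0.0831]
ee_rot: [0.006, -3.131, -0.014]
force: [0.4, 0.1, -0.1]
width: 0.288
```

Run:
```python
from pipes import *
o=st(); go(o,[.543,-.208,.050],180)
```

```text
{'clock': 33.05, 'joints': [-0.0735, 0.5166, 0.4849, 1.8355, -0.3102, 0.8777, 2.1359], 'dq': [0.0027, -0.0303, 0.0213, -0.0397, 0.0098, 0.0151, -0.0018], 'joint_efforts': [0.6018, -60.2646, 8.406, -24.0217, -0.0026, -0.2142, 0.1127], 'position': [0.5431, -0.2006, 0.0831], 'ee_rot': [0.0062, -3.1313, -0.014], 'force': [0.3502, 0.1459, -0.1209], 'ft_torque': [0.0751, -0.0161, 0.0442], 'width': 0.2876}
[[-1.0, -0.004, -0.01], [-0.004, 1.0, 0.009], [0.01, 0.009, -1.0]]
shift [-0.02 -0.77  3.3 ] turn 0.2
```

Call:
arm_command([
  {"xyz":[0,-0.7,0],"turn":0,"jaw":255},
  {"xyz":[0,-0.7,0.5],"turn":0,"jaw":255},
  {"xyz":[0,-0.7,2],"turn":0,"jaw":255},
  {"xyz":[0,-0.7,3.4],"turn":0,"jaw":255},
  {"xyz":[0,-0.7,3.4],"turn":0,"jaw":255},
])

```text
clock: 33.47
position: [0.542, -0.207, 0.0479]
ee_rot: [0.006, -3.13, -0.015]
force: [0.5, 0.2, -0.4]
width: 0.286
```

Run:
```python
from pipes import *
o=st(); go(o,[.543,-.208,.050],180)
```

```text
{'clock': 33.4667, 'joints': [-0.0423, 0.5648, 0.4602, 1.8587, -0.3408, 0.811, 2.1721], 'dq': [-0.0057, -0.0253, 0.0149, -0.0226, 0.0197, 0.0513, -0.0203], 'joint_efforts': [0.8424, -65.0403, 9.2452, -24.3826, -0.1585, -0.7541, 0.2333], 'position': [0.542, -0.207, 0.0479], 'ee_rot': [0.0062, -3.1297, -0.0148], 'force': [0.5337, 0.1625, -0.4031], 'ft_torque': [0.013, 0.0226, 0.0301], 'width': 0.2863}
[[-1.0, -0.004, -0.012], [-0.004, 1.0, 0.009], [0.012, 0.009, -1.0]]
shift [-0.1  -0.1  -0.21] turn 0.2
```

Position good: release, rise, and return over the tray.

Call:
arm_command([
  {"xyz":[0,0,0],"turn":0,"jaw":163},
  {"xyz":[0,0,0],"turn":0,"jaw":163},
  {"xyz":[0,0,0],"turn":0,"jaw":163},
  {"xyz":[0,0,0],"turn":0,"jaw":163},
])

```text
clock: 33.8
position: [0.5427, -0.2073, 0.0488]
ee_rot: [0.006, -3.131, -0.014]
force: [-0.0, 0.6, 0.2]
width: 0.362
```

Call:
arm_command([
  {"xyz":[0,0,-1.5],"turn":0,"jaw":163},
  {"xyz":[0,0,-4],"turn":0,"jaw":163},
  {"xyz":[0,0,-7],"turn":0,"jaw":163},
  {"xyz":[0,0,-10],"turn":0,"jaw":163},
  {"xyz":[0,0,-13],"turn":0,"jaw":163},
])

```text
clock: 34.22
position: [0.5439, -0.2086, 0.1808]
ee_rot: [0.006, -3.132, -0.014]
force: [0.6, 0.3, -0.2]
width: 0.359
```

Call:
arm_command([
  {"xyz":[0.7,3.7,0],"turn":0.5,"jaw":140},
  {"xyz":[1.4,7.4,0],"turn":1.5,"jaw":140},
  {"xyz":[2.1,11.1,0],"turn":2.5,"jaw":140},
  {"xyz":[2.8,14.8,0],"turn":3.5,"jaw":140},
  {"xyz":[3.5,18.5,0],"turn":3.5,"jaw":140},
])

```text
clock: 34.63
position: [0.5078, -0.0223, 0.1835]
ee_rot: [-0.092, -3.131, -0.014]
force: [0.2, 0.5, 0.5]
width: 0.452
```

Call:
arm_command([
  {"xyz":[0.5,3.7,-1],"turn":0,"jaw":140},
  {"xyz":[1,7.4,-2],"turn":0,"jaw":140},
  {"xyz":[1.5,11.1,-3],"turn":0,"jaw":140},
  {"xyz":[2,14.8,-3],"turn":0,"jaw":140},
  {"xyz":[2,17,-3],"turn":0,"jaw":140},
])

```text
clock: 35.05
position: [0.4975, 0.1532, 0.2165]
ee_rot: [-0.086, -3.133, -0.018]
force: [1.3, -0.6, -0.6]
width: 0.455
```

Call:
arm_command([
  {"xyz":[0,0,0],"turn":0,"jaw":140},
  {"xyz":[0,0,0],"turn":0,"jaw":140},
  {"xyz":[0,0,0],"turn":0,"jaw":140},
])

```text
clock: 35.3
position: [0.4976, 0.1523, 0.2168]
ee_rot: [-0.087, -3.133, -0.018]
force: [-0.2, 0.5, -0.1]
width: 0.451
```

Run:
```python
from pipes import *
o=st(); snap('wrist','w23'); pipes('w23'); snap('scene','s23'); pipes('s23'); crop('s23',150,120,410,290,3,'c23'); go(o,[.54,.133,.03],177)
```

```text
{'clock': 35.3, 'joints': [-0.7436, 0.2538, 0.4448, 1.8222, -0.1365, 1.0959, 1.2671], 'dq': [0.0224, -0.002, 0.0166, 0.0094, 0.0018, -0.0004, 0.0004], 'joint_efforts': [-1.8692, -47.0443, 2.7325, -30.9263, -0.2828, 0.0898, -0.0712], 'position': [0.4976, 0.1523, 0.2168], 'ee_rot': [-0.0868, -3.1335, -0.0179], 'force': [-0.2416, 0.4941, -0.1473], 'ft_torque': [-0.0045, 0.0048, 0.0406], 'width': 0.4511}
[[-0.998, 0.055, -0.007], [0.055, 0.998, 0.012], [0.007, 0.011, -1.0]]
w23  pipe [0.5398 0.1349] [26. 85.] yaw -3.4 2177
w23  pipe [0.5483 0.182 ] [42. 92.] yaw -5.3 2538
w23  pipe [0.5151 0.2664] [27. 85.] yaw -2.4 2130
s23  pipe [0.6062 0.1678] [ 18. 114.] yaw -83.7 402
s23  pipe [0.541  0.1298] [22. 86.] yaw -8.4 1036
s23  pipe [0.5503 0.1855] [22. 92.] yaw -6.0 1033
s23  pipe [0.5152 0.2612] [27. 88.] yaw -10.4 953
shift [-4.47 -1.9  18.63] turn -0.2
```

View pics/c23.png

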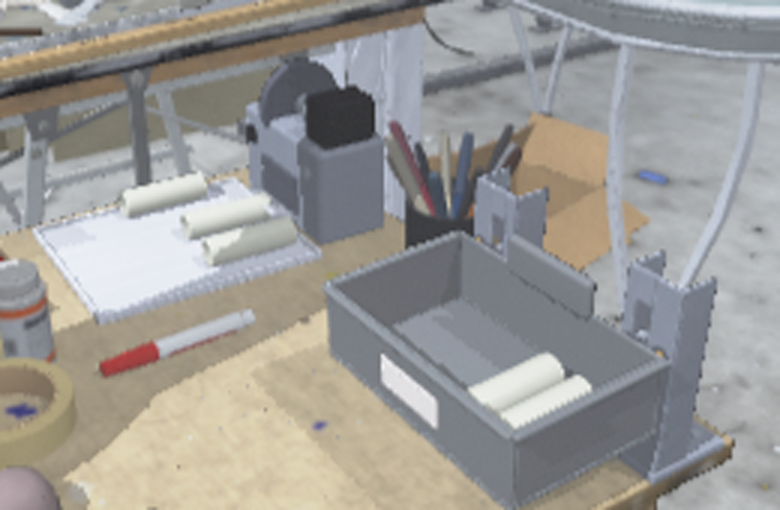

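Piece D was knocked to (0.515,0.266), against the tray's far lip. The first two pieces lie side by side in the tote. I'll take C (the middle one) next, since A's lip gap is tight, and measure it cleanly first.

Run:
```python
from pipes import *
pipes('w23',box=(.48,.592,.05,.34),zr=(.024,.036)); o=observe(); go(o,[.5485,.19,.03],175)
crop('w23',150,80,400,250,3,'c23w')
```

```text
w23  pipe [0.5398 0.1349] [24. 86.] yaw -4.3 1946
w23  pipe [0.5446 0.1837] [41. 85.] yaw -8.4 2036
w23  pipe [0.5185 0.2662] [24. 78.] yaw -3.1 1819
shift [-4.98  3.94 18.68] turn 1.7
```

View pics/c23w.png

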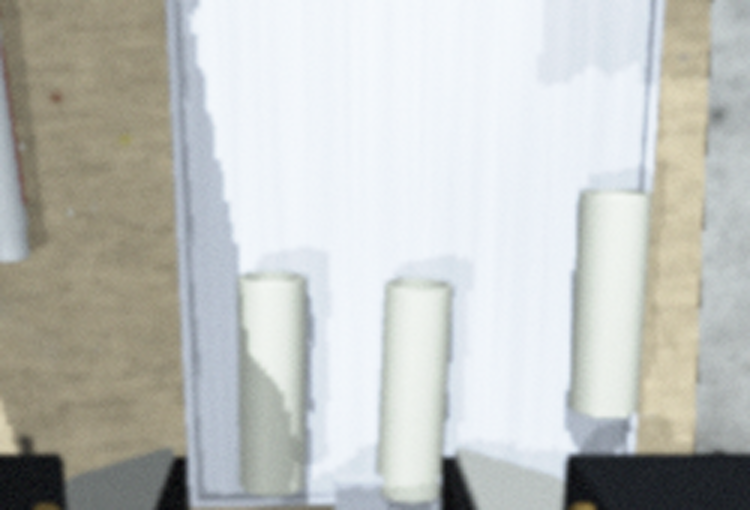

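C centre ≈(0.548,0.191), yaw≈−5°. Going down over it.

Call:
arm_command([
  {"xyz":[-2.5,2,0],"turn":1,"jaw":146},
  {"xyz":[-4.9,4,3],"turn":1.7,"jaw":146},
  {"xyz":[-4.9,4,7],"turn":1.7,"jaw":146},
  {"xyz":[-4.9,4,11],"turn":1.7,"jaw":146},
  {"xyz":[-4.9,4,15],"turn":1.7,"jaw":146},
])

```text
clock: 35.82
position: [0.5487, 0.1886, 0.0653]
ee_rot: [-0.14, -3.132, -0.017]
force: [0.9, 0.6, -0.2]
width: 0.429
```

Call:
arm_command([
  {"xyz":[0,0,0],"turn":0,"jaw":146},
  {"xyz":[0,0,0],"turn":0,"jaw":146},
  {"xyz":[0,0,0],"turn":0,"jaw":146},
])

```text
clock: 36.07
position: [0.5502, 0.1876, 0.0673]
ee_rot: [-0.143, -3.134, -0.017]
force: [1.0, 0.4, 0.7]
width: 0.427
```

Run:
```python
from pipes import *
o=st(); snap('wrist','w24'); go(o,[.547,.191,-.0205],175.3)
```

```text
{'clock': 36.0667, 'joints': [-0.6839, 0.52, 0.3854, 1.8507, -0.2744, 0.8216, 1.3235], 'dq': [-0.0089, -0.0276, 0.0011, -0.0206, -0.0037, -0.0045, -0.0006], 'joint_efforts': [-0.0021, -60.0516, 6.4058, -22.9048, -0.0549, 0.1268, 0.0326], 'position': [0.5502, 0.1876, 0.0673], 'ee_rot': [-0.143, -3.1342, -0.0174], 'force': [0.9548, 0.4152, 0.6987], 'ft_torque': [-0.022, -0.0808, -0.011], 'width': 0.427}
[[-0.996, 0.091, -0.004], [0.091, 0.996, 0.011], [0.005, 0.011, -1.0]]
shift [0.31 0.21 8.78] turn -0.5
```

View pics/w24.png

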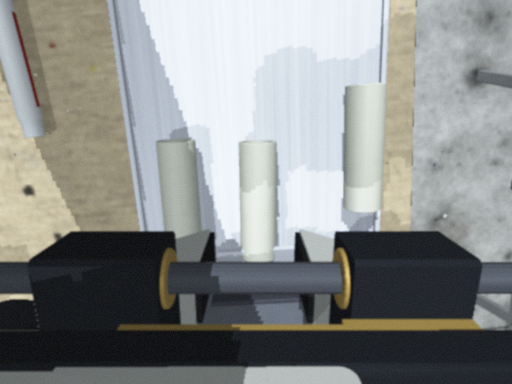

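The pipe is centred between the jaws (px 258). I'll grip it 5 mm toward me for cutter clearance.

Call:
arm_command([
  {"xyz":[0.7,0.2,0.5],"turn":-0.5,"jaw":146},
  {"xyz":[0.8,0.2,2.5],"turn":-0.5,"jaw":146},
  {"xyz":[0.8,0.2,4.5],"turn":-0.5,"jaw":146},
  {"xyz":[0.8,0.2,6.5],"turn":-0.5,"jaw":146},
  {"xyz":[0.8,0.2,6.5],"turn":-0.5,"jaw":146},
])

```text
clock: 36.53
position: [0.5414, 0.192, 0.0018]
ee_rot: [-0.127, -3.135, -0.018]
force: [-2.0, -0.5, -0.3]
width: 0.431
```

Call:
arm_command([
  {"xyz":[0,0,0],"turn":0,"jaw":146},
  {"xyz":[0,0,0],"turn":0,"jaw":146},
])

```text
clock: 36.7
position: [0.542, 0.1925, 0.0035]
ee_rot: [-0.127, -3.136, -0.02]
force: [0.4, -0.3, 0.0]
width: 0.429
```

Run:
```python
from pipes import *
o=st(); go(o,[.542,.191,-.0205],175.3)
```

```text
{'clock': 36.7, 'joints': [-0.6614, 0.5988, 0.337, 1.9109, -0.3216, 0.6813, 1.3631], 'dq': [0.0013, -0.0046, 0.0043, -0.0053, 0.0008, -0.0034, 0.0005], 'joint_efforts': [0.1245, -64.7872, 6.7768, -20.4814, -0.0376, 0.0383, 0.0146], 'position': [0.542, 0.1925, 0.0035], 'ee_rot': [-0.1265, -3.1362, -0.0202], 'force': [0.3988, -0.3475, 0.0431], 'ft_torque': [-0.0028, -0.0482, -0.0129], 'width': 0.4293}
[[-0.997, 0.081, -0.002], [0.081, 0.997, 0.013], [0.003, 0.013, -1.0]]
shift [-0.02 -0.18  2.4 ] turn 0.1
```

Call:
arm_command([
  {"xyz":[0,-0.1,1],"turn":0,"jaw":146},
  {"xyz":[0,-0.1,2],"turn":0,"jaw":146},
  {"xyz":[0,-0.1,2.4],"turn":0,"jaw":146},
  {"xyz":[0,-0.1,2.4],"turn":0,"jaw":200},
  {"xyz":[0,-0.1,2.4],"turn":0,"jaw":255},
])

```text
clock: 37.12
position: [0.5416, 0.1916, -0.0209]
ee_rot: [-0.127, -3.135, -0.02]
force: [-0.6, -0.6, 0.8]
width: 0.329
```

Call:
arm_command([
  {"xyz":[0,0,0],"turn":0,"jaw":255},
  {"xyz":[0,0,0],"turn":0,"jaw":255},
  {"xyz":[0,0,0],"turn":0,"jaw":255},
  {"xyz":[0,0,0],"turn":0,"jaw":255},
])

```text
clock: 37.45
position: [0.5417, 0.1916, -0.0208]
ee_rot: [-0.127, -3.136, -0.02]
force: [-0.2, 0.9, 0.5]
width: 0.289
```

Call:
arm_command([
  {"xyz":[0,0,0],"turn":0,"jaw":255},
  {"xyz":[0,0,-1],"turn":0,"jaw":255},
  {"xyz":[0,0,-2.5],"turn":0,"jaw":255},
  {"xyz":[0,0,-4],"turn":0,"jaw":255},
  {"xyz":[0,0,-4],"turn":0,"jaw":255},
])

```text
clock: 37.87
position: [0.5437, 0.1915, 0.0224]
ee_rot: [0.127, 3.138, 0.023]
force: [0.6, -0.5, -0.7]
width: 0.292
```

Call:
arm_command([
  {"xyz":[0,0,-3],"turn":0,"jaw":255},
  {"xyz":[0,0,-6],"turn":0,"jaw":255},
  {"xyz":[0,0,-9],"turn":0,"jaw":255},
  {"xyz":[0,0,-12],"turn":0,"jaw":255},
  {"xyz":[0,0,-15],"turn":0,"jaw":255},
])

```text
clock: 38.28
position: [0.5432, 0.1891, 0.1739]
ee_rot: [0.128, 3.139, 0.022]
force: [0.5, 1.3, -0.4]
width: 0.285
```

Call:
arm_command([
  {"xyz":[0,0,0],"turn":0,"jaw":255},
  {"xyz":[0,0,0],"turn":0,"jaw":255},
  {"xyz":[0,0,0],"turn":0,"jaw":255},
])

```text
clock: 38.53
position: [0.5426, 0.1892, 0.1735]
ee_rot: [-0.127, -3.139, -0.023]
force: [-0.1, 0.3, -0.9]
width: 0.289
```

Run:
```python
from pipes import *
o=st(); go(o,[.541,-.179,.16],180)
```

```text
{'clock': 38.5333, 'joints': [-0.7383, 0.3847, 0.4371, 1.762, -0.2019, 1.032, 1.2639], 'dq': [0.003, 0.0209, -0.007, 0.0178, -0.0029, -0.0002, -0.0007], 'joint_efforts': [0.1506, -59.3468, 6.3647, -30.6096, 0.0003, 0.09, -0.0236], 'position': [0.5426, 0.1892, 0.1735], 'ee_rot': [-0.1273, -3.1387, -0.0226], 'force': [-0.141, 0.2876, -0.891], 'ft_torque': [0.0011, -0.0197, -0.0321], 'width': 0.2893}
[[-0.997, 0.081, 0.0], [0.081, 0.997, 0.014], [0.001, 0.014, -1.0]]
shift [ -2.82 -36.72   0.82] turn -4.6
```

Piece 3 is held. Carrying it over.

Call:
arm_command([
  {"xyz":[0.1,-3.8,0],"turn":-1,"jaw":255},
  {"xyz":[0.1,-7.6,0],"turn":-2,"jaw":255},
  {"xyz":[0.2,-11.4,0],"turn":-3,"jaw":255},
  {"xyz":[0.2,-15.2,0],"turn":-4,"jaw":255},
  {"xyz":[0.2,-19,0],"turn":-4.6,"jaw":255},
])

```text
clock: 38.95
position: [0.5236, -0.0016, 0.1691]
ee_rot: [0.001, -3.139, -0.022]
force: [0.6, -0.3, -0.5]
width: 0.289
```

Call:
arm_command([
  {"xyz":[-0.3,-3.6,0],"turn":0,"jaw":255},
  {"xyz":[-0.6,-7.2,0],"turn":0,"jaw":255},
  {"xyz":[-1,-10.8,0],"turn":0,"jaw":255},
  {"xyz":[-1.3,-14.4,0],"turn":0,"jaw":255},
  {"xyz":[-1.6,-17.8,0],"turn":0,"jaw":255},
])

```text
clock: 39.37
position: [0.5385, -0.1813, 0.1649]
ee_rot: [0.0, -3.136, -0.022]
force: [1.0, 0.3, -0.2]
width: 0.288
```

Call:
arm_command([
  {"xyz":[0,0,0],"turn":0,"jaw":255},
  {"xyz":[0,0,0],"turn":0,"jaw":255},
  {"xyz":[0,0,0],"turn":0,"jaw":255},
])

```text
clock: 39.62
position: [0.5375, -0.1806, 0.1634]
ee_rot: [-0.0, -3.133, -0.024]
force: [-0.3, 0.5, -1.3]
width: 0.287
```

Run:
```python
from pipes import *
o=st(); go(o,[.541,-.179,.08],180); snap('wrist','w25')
q=cloud(load('w25')).reshape(-1,3); q=q[np.isfinite(q[:,2])&(q[:,2]>.066)&(q[:,2]<.085)&(q[:,0]>.50)&(q[:,0]<.58)&(abs(q[:,1]+.18)<.085)]
for x in (.505,.515,.525): 
    s=q[abs(q[:,0]-x)<.005]; print(x,len(s),np.percentile(s[:,1],[1,99]) if len(s) else 0)
```

```text
{'clock': 39.6167, 'joints': [-0.1347, 0.4036, 0.5163, 1.7806, -0.2414, 1.0315, 2.0454], 'dq': [-0.0276, -0.0118, -0.0154, -0.0021, 0.0002, 0.003, -0.0008], 'joint_efforts': [2.2279, -56.7438, 8.412, -28.9454, 0.2216, 0.0651, 0.0879], 'position': [0.5375, -0.1806, 0.1634], 'ee_rot': [-0.0004, -3.1334, -0.0238], 'force': [-0.3486, 0.5092, -1.3351], 'ft_torque': [-0.0018, 0.0032, -0.062], 'width': 0.2869}
[[-1.0, 0.0, -0.008], [0.0, 1.0, 0.015], [0.008, 0.015, -1.0]]
shift [-0.41  0.04  8.34] turn -0.0
0.505 523 [-0.24848155 -0.19967178]
0.515 573 [-0.24854833 -0.19901659]
0.525 522 [-0.24878535 -0.19915293]
```

View pics/w25.png

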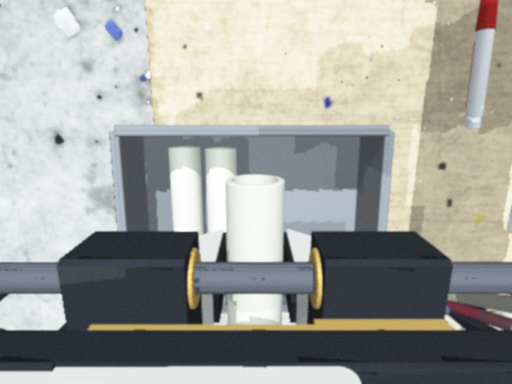

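Pieces 1 and 2 occupy y −0.249…−0.195. Piece 3 goes at y≈−0.178.

Call:
arm_command([
  {"xyz":[-0.4,0,1],"turn":0,"jaw":255},
  {"xyz":[-0.4,-0.1,3],"turn":0,"jaw":255},
  {"xyz":[-0.4,-0.1,5],"turn":0,"jaw":255},
  {"xyz":[-0.4,-0.1,7],"turn":0,"jaw":255},
  {"xyz":[-0.4,-0.1,8],"turn":0,"jaw":255},
])

```text
clock: 40.08
position: [0.5403, -0.1771, 0.0807]
ee_rot: [0.006, -3.131, -0.026]
force: [-0.3, 0.8, -0.6]
width: 0.282
```

Call:
arm_command([
  {"xyz":[0,0,0],"turn":0,"jaw":255},
  {"xyz":[0,0,0],"turn":0,"jaw":255},
  {"xyz":[0,0,0],"turn":0,"jaw":255},
])

```text
clock: 40.33
position: [0.5408, -0.1767, 0.0812]
ee_rot: [0.008, -3.131, -0.026]
force: [0.3, 0.2, -0.7]
width: 0.286
```

Run:
```python
from pipes import *
o=st(); go(o,[.541,-.178,.049],180)
```

```text
{'clock': 40.3333, 'joints': [-0.1008, 0.5037, 0.4703, 1.8593, -0.3084, 0.865, 2.1009], 'dq': [0.0057, -0.0139, 0.01, -0.0093, 0.0029, -0.0007, 0.0], 'joint_efforts': [-0.2759, -59.9139, 7.5523, -24.2494, -0.0289, 0.1845, 0.0058], 'position': [0.5408, -0.1767, 0.0812], 'ee_rot': [0.0075, -3.1313, -0.0262], 'force': [0.2822, 0.1511, -0.6784], 'ft_torque': [-0.026, -0.0024, -0.0046], 'width': 0.2858}
[[-1.0, -0.005, -0.01], [-0.005, 1.0, 0.017], [0.01, 0.017, -1.0]]
shift [-0.05 -0.19  3.21] turn 0.3
```

Call:
arm_command([
  {"xyz":[0,-0.1,1],"turn":0,"jaw":255},
  {"xyz":[0,-0.2,2.2],"turn":0,"jaw":255},
  {"xyz":[0,-0.2,3.3],"turn":0,"jaw":255},
  {"xyz":[0,-0.2,3.3],"turn":0,"jaw":255},
  {"xyz":[0,-0.2,3.3],"turn":0,"jaw":255},
])

```text
clock: 40.75
position: [0.5396, -0.178, 0.0471]
ee_rot: [0.007, -3.129, -0.027]
force: [-0.4, -0.6, 0.1]
width: 0.29
```

Call:
arm_command([
  {"xyz":[0,0,0],"turn":0,"jaw":163},
  {"xyz":[0,0,0],"turn":0,"jaw":163},
  {"xyz":[0,0,0],"turn":0,"jaw":163},
  {"xyz":[0,0,0],"turn":0,"jaw":163},
])

```text
clock: 41.08
position: [0.54, -0.1781, 0.0475]
ee_rot: [0.007, -3.13, -0.027]
force: [-0.3, 0.0, -0.3]
width: 0.358
```

Call:
arm_command([
  {"xyz":[0,0,-1.5],"turn":0,"jaw":163},
  {"xyz":[0,0,-4],"turn":0,"jaw":163},
  {"xyz":[0,0,-7],"turn":0,"jaw":163},
  {"xyz":[0,0,-10],"turn":0,"jaw":163},
  {"xyz":[0,0,-13],"turn":0,"jaw":163},
])

```text
clock: 41.5
position: [0.5412, -0.1804, 0.1791]
ee_rot: [0.007, -3.13, -0.026]
force: [0.5, 0.5, -0.1]
width: 0.359
```

Call:
arm_command([
  {"xyz":[0.7,3.5,0],"turn":0.5,"jaw":140},
  {"xyz":[1.4,7,0],"turn":1.5,"jaw":140},
  {"xyz":[2.1,10.5,0],"turn":2.5,"jaw":140},
  {"xyz":[2.8,14,0],"turn":3.5,"jaw":140},
  {"xyz":[3.5,17.5,0],"turn":3.5,"jaw":140},
])

```text
clock: 41.92
position: [0.505, -0.0041, 0.1829]
ee_rot: [-0.091, -3.129, -0.027]
force: [1.7, -0.4, -0.5]
width: 0.451
```

Call:
arm_command([
  {"xyz":[0.5,3.7,-0.5],"turn":0,"jaw":140},
  {"xyz":[1,7.4,-1],"turn":0,"jaw":140},
  {"xyz":[1.5,11.1,-2],"turn":0,"jaw":140},
  {"xyz":[2,14.5,-2],"turn":0,"jaw":140},
  {"xyz":[2,14.5,-2],"turn":0,"jaw":140},
])

```text
clock: 42.33
position: [0.4928, 0.1499, 0.2062]
ee_rot: [-0.076, -3.13, -0.032]
force: [-0.7, 0.6, 0.0]
width: 0.448
```

Call:
arm_command([
  {"xyz":[0,0,0],"turn":0,"jaw":133},
  {"xyz":[0,0,0],"turn":0,"jaw":133},
  {"xyz":[0,0,0],"turn":0,"jaw":133},
])

```text
clock: 42.58
position: [0.4929, 0.1492, 0.2063]
ee_rot: [-0.077, -3.13, -0.032]
force: [0.8, -0.5, -0.1]
width: 0.477
```

Run:
```python
from pipes import *
o=st(); snap('wrist','w26'); pipes('w26'); snap('scene','s26'); pipes('s26'); crop('s26',150,120,410,290,3,'c26'); go(o,[.536,.140,.04],176.5)
```

```text
{'clock': 42.5833, 'joints': [-0.7244, 0.2539, 0.4313, 1.8486, -0.1461, 1.0691, 1.2871], 'dq': [0.0149, -0.0005, 0.0092, 0.0056, 0.0028, -0.0006, -0.0], 'joint_efforts': [-1.2755, -47.1502, 3.0227, -30.3126, -0.2671, 0.1035, -0.0277], 'position': [0.4929, 0.1492, 0.2063], 'ee_rot': [-0.0773, -3.1302, -0.0322], 'force': [0.8125, -0.5241, -0.0785], 'ft_torque': [-0.0174, -0.0145, -0.0013], 'width': 0.4772}
[[-0.999, 0.049, -0.01], [0.049, 0.999, 0.021], [0.011, 0.02, -1.0]]
w26  pipe [0.5397 0.1349] [27. 85.] yaw -3.8 2219
w26  pipe [0.5858 0.1784] [15. 41.] yaw 87.8 582
w26  pipe [0.5153 0.2662] [26. 86.] yaw -2.2 2111
s26  pipe [0.603  0.1707] [ 22. 119.] yaw -83.2 392
s26  pipe [0.5403 0.1311] [20. 85.] yaw -3.8 1093
s26  pipe [0.5164 0.2614] [19. 85.] yaw 1.1 766
shift [-4.53 -1.04 16.56] turn 0.7
```

View pics/c26.png

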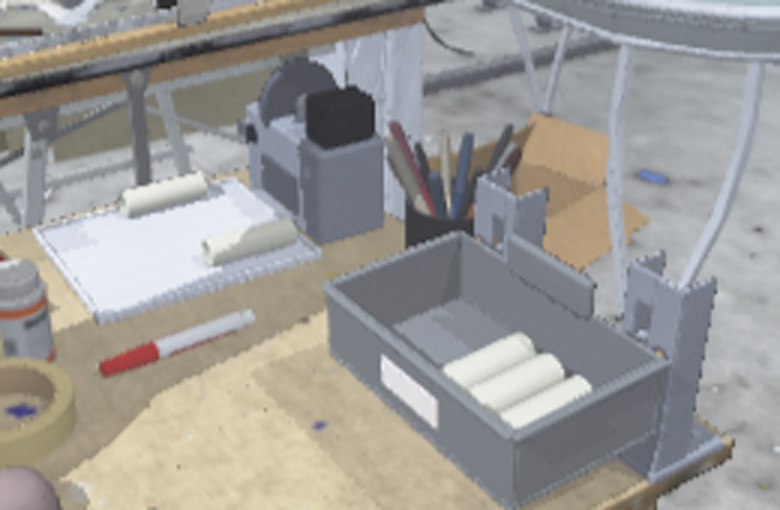

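Three pieces lie in the tote side by side. Next is A at (0.540,0.135), using the same nudge-inward routine.

Call:
arm_command([
  {"xyz":[-2.3,-0.5,0],"turn":0.7,"jaw":133},
  {"xyz":[-4.4,-1,3],"turn":0.7,"jaw":133},
  {"xyz":[-4.4,-1,7],"turn":0.7,"jaw":133},
  {"xyz":[-4.4,-1,11],"turn":0.7,"jaw":133},
  {"xyz":[-4.4,-1,14],"turn":0.7,"jaw":133},
])

```text
clock: 43.1
position: [0.5344, 0.1373, 0.0629]
ee_rot: [-0.102, -3.128, -0.03]
force: [0.0, 0.8, 0.1]
width: 0.478
```

Call:
arm_command([
  {"xyz":[0,0,0],"turn":0,"jaw":133},
  {"xyz":[0,0,0],"turn":0,"jaw":133},
  {"xyz":[0,0,0],"turn":0,"jaw":133},
])

```text
clock: 43.35
position: [0.5356, 0.1365, 0.0644]
ee_rot: [-0.105, -3.129, -0.03]
force: [0.4, 1.0, 0.7]
width: 0.484
```

Run:
```python
from pipes import *
o=st(); go(o,[.536,.140,-.017],176.5)
```

```text
{'clock': 43.35, 'joints': [-0.6091, 0.487, 0.385, 1.9194, -0.2806, 0.7901, 1.4395], 'dq': [-0.0079, -0.0233, 0.0, -0.0175, -0.0034, -0.0047, 0.0008], 'joint_efforts': [0.1014, -57.3196, 5.9697, -22.3004, -0.0822, 0.1602, 0.0298], 'position': [0.5356, 0.1365, 0.0644], 'ee_rot': [-0.1048, -3.1294, -0.03], 'force': [0.3703, 1.0071, 0.6563], 'ft_torque': [-0.0139, -0.0483, 0.0093], 'width': 0.4843}
[[-0.998, 0.067, -0.01], [0.067, 0.998, 0.019], [0.011, 0.019, -1.0]]
shift [-0.11  0.2   8.14] turn -0.3
```

Call:
arm_command([
  {"xyz":[-0.1,0.2,1],"turn":-0.3,"jaw":133},
  {"xyz":[-0.1,0.2,3],"turn":-0.3,"jaw":133},
  {"xyz":[-0.1,0.2,5],"turn":-0.3,"jaw":133},
  {"xyz":[-0.1,0.2,6.2],"turn":-0.3,"jaw":133},
  {"xyz":[-0.1,0.2,6.2],"turn":-0.3,"jaw":133},
])

```text
clock: 43.77
position: [0.5354, 0.1397, 0.0013]
ee_rot: [-0.096, -3.128, -0.029]
force: [0.0, -0.6, 0.1]
width: 0.48
```

Call:
arm_command([
  {"xyz":[0,0,0],"turn":0,"jaw":133},
  {"xyz":[0,0,0],"turn":0,"jaw":133},
])

```text
clock: 43.93
position: [0.5362, 0.1399, 0.0023]
ee_rot: [-0.096, -3.13, -0.03]
force: [0.2, -0.1, 0.6]
width: 0.479
```

Run:
```python
from pipes import *
o=st(); go(o,[.536,.140,-.017],176.5)
```

```text
{'clock': 43.9333, 'joints': [-0.5748, 0.5789, 0.3356, 1.9573, -0.3337, 0.6625, 1.4863], 'dq': [-0.0029, -0.008, 0.0021, -0.0014, 0.0002, -0.0044, 0.0], 'joint_efforts': [0.0834, -62.8764, 6.4185, -19.8266, -0.0612, 0.1182, 0.0125], 'position': [0.5362, 0.1399, 0.0023], 'ee_rot': [-0.096, -3.1295, -0.0303], 'force': [0.2117, -0.1489, 0.6024], 'ft_torque': [-0.0063, -0.0595, -0.0415], 'width': 0.4792}
[[-0.998, 0.061, -0.01], [0.061, 0.998, 0.02], [0.011, 0.019, -1.0]]
shift [ 0.   -0.03  1.93] turn -0.0
```

Call:
arm_command([
  {"xyz":[0,0,1],"turn":0,"jaw":133},
  {"xyz":[0,0,1.9],"turn":0,"jaw":133},
  {"xyz":[0,0,1.9],"turn":0,"jaw":160},
  {"xyz":[0,0,1.9],"turn":0,"jaw":168},
  {"xyz":[0,0,1.9],"turn":0,"jaw":168},
])

```text
clock: 44.35
position: [0.536, 0.1401, -0.0168]
ee_rot: [-0.096, -3.129, -0.03]
force: [-0.6, 0.2, -0.4]
width: 0.351
```

Call:
arm_command([
  {"xyz":[0,0,0],"turn":0,"jaw":168},
  {"xyz":[0,0,0],"turn":0,"jaw":168},
  {"xyz":[0,0,0.35],"turn":0,"jaw":168},
  {"xyz":[0,0,0.35],"turn":0,"jaw":168},
  {"xyz":[0,0,0.35],"turn":0,"jaw":200},
])

```text
clock: 44.77
position: [0.5358, 0.1402, -0.0204]
ee_rot: [-0.096, -3.129, -0.03]
force: [-1.1, -0.6, 0.3]
width: 0.301
```

Call:
arm_command([
  {"xyz":[0,0,0],"turn":0,"jaw":255},
  {"xyz":[0,0,0],"turn":0,"jaw":255},
  {"xyz":[0,0,0],"turn":0,"jaw":255},
  {"xyz":[0,0,0],"turn":0,"jaw":255},
  {"xyz":[0,0,0],"turn":0,"jaw":255},
])

```text
clock: 45.18
position: [0.5358, 0.1401, -0.0204]
ee_rot: [-0.096, -3.129, -0.03]
force: [-1.3, -1.3, 1.0]
width: 0.287
```

Call:
arm_command([
  {"xyz":[0,0,0],"turn":0,"jaw":255},
  {"xyz":[0,0,-1],"turn":0,"jaw":255},
  {"xyz":[0,0,-2.5],"turn":0,"jaw":255},
  {"xyz":[0,0,-4],"turn":0,"jaw":255},
  {"xyz":[0,0,-4],"turn":0,"jaw":255},
])

```text
clock: 45.6
position: [0.538, 0.1397, 0.0225]
ee_rot: [-0.097, -3.133, -0.032]
force: [1.2, 0.2, -0.2]
width: 0.285
```

Call:
arm_command([
  {"xyz":[0,0,-3],"turn":0,"jaw":255},
  {"xyz":[0,0,-6],"turn":0,"jaw":255},
  {"xyz":[0,0,-9],"turn":0,"jaw":255},
  {"xyz":[0,0,-12],"turn":0,"jaw":255},
  {"xyz":[0,0,-15],"turn":0,"jaw":255},
])

```text
clock: 46.02
position: [0.5387, 0.1365, 0.1741]
ee_rot: [-0.097, -3.132, -0.032]
force: [1.0, 0.1, -0.8]
width: 0.286
```

Call:
arm_command([
  {"xyz":[0,0,0],"turn":0,"jaw":255},
  {"xyz":[0,0,0],"turn":0,"jaw":255},
  {"xyz":[0,0,0],"turn":0,"jaw":255},
])

```text
clock: 46.27
position: [0.5381, 0.1366, 0.1736]
ee_rot: [-0.096, -3.132, -0.032]
force: [-1.1, -0.6, -1.1]
width: 0.288
```

Run:
```python
from pipes import *
o=st(); go(o,[.541,-.149,.16],180)
```

```text
{'clock': 46.2667, 'joints': [-0.6592, 0.3574, 0.4427, 1.8022, -0.202, 1.0253, 1.3743], 'dq': [0.003, 0.0223, -0.0036, 0.0164, -0.0005, -0.0028, 0.0005], 'joint_efforts': [0.1415, -56.7554, 5.9372, -30.3312, -0.0341, 0.141, -0.026], 'position': [0.5381, 0.1366, 0.1736], 'ee_rot': [-0.0962, -3.1319, -0.0322], 'force': [-1.1116, -0.6378, -1.0507], 'ft_torque': [0.0476, -0.0223, -0.0089], 'width': 0.2876}
[[-0.998, 0.061, -0.007], [0.061, 0.998, 0.021], [0.009, 0.02, -1.0]]
shift [ -2.05 -28.51   0.76] turn -3.5
```

Piece 4 is held. Carrying it over.

Call:
arm_command([
  {"xyz":[0.1,-3,0],"turn":-1,"jaw":255},
  {"xyz":[0.2,-6,0],"turn":-2,"jaw":255},
  {"xyz":[0.3,-9,-0.2],"turn":-3,"jaw":255},
  {"xyz":[0.3,-12,-0.3],"turn":-3.5,"jaw":255},
  {"xyz":[0.3,-15,-0.3],"turn":-3.5,"jaw":255},
])

```text
clock: 46.68
position: [0.5246, -0.0142, 0.172]
ee_rot: [0.001, -3.131, -0.032]
force: [0.1, 0.3, -1.1]
width: 0.285
```

Call:
arm_command([
  {"xyz":[-0.4,-3,0],"turn":0,"jaw":255},
  {"xyz":[-0.8,-6,0],"turn":0,"jaw":255},
  {"xyz":[-1.2,-9,0],"turn":0,"jaw":255},
  {"xyz":[-1.5,-12,0],"turn":0,"jaw":255},
  {"xyz":[-1.5,-13.3,0],"turn":0,"jaw":255},
])

```text
clock: 47.1
position: [0.5384, -0.1517, 0.1675]
ee_rot: [-0.005, -3.129, -0.029]
force: [0.5, -0.7, -0.1]
width: 0.289
```

Call:
arm_command([
  {"xyz":[0,0,0],"turn":0,"jaw":255},
  {"xyz":[0,0,0],"turn":0,"jaw":255},
  {"xyz":[0,0,0],"turn":0,"jaw":255},
])

```text
clock: 47.35
position: [0.5378, -0.1502, 0.1664]
ee_rot: [-0.004, -3.127, -0.031]
force: [-0.6, -0.3, -0.9]
width: 0.291
```

Run:
```python
from pipes import *
o=st(); go(o,[.541,-.149,.08],180); snap('wrist','w27')
q=cloud(load('w27')).reshape(-1,3); q=q[np.isfinite(q[:,2])&(q[:,2]>.062)&(q[:,2]<.085)&(q[:,0]>.50)&(q[:,0]<.58)&(abs(q[:,1]+.18)<.085)]
for x in (.505,.515,.525): 
    s=q[abs(q[:,0]-x)<.005]; print(x,len(s),np.percentile(s[:,1],[1,99]) if len(s) else 0)
```

```text
{'clock': 47.35, 'joints': [-0.1848, 0.3896, 0.5107, 1.7911, -0.234, 1.0388, 1.9856], 'dq': [-0.0184, -0.0095, -0.0088, -0.0069, -0.0018, 0.002, 0.0011], 'joint_efforts': [1.7435, -55.6253, 7.7918, -28.7835, 0.1785, 0.1373, 0.0477], 'position': [0.5378, -0.1502, 0.1664], 'ee_rot': [-0.0043, -3.1267, -0.0305], 'force': [-0.5886, -0.2632, -0.9166], 'ft_torque': [0.0135, -0.0164, -0.0351], 'width': 0.2911}
[[-1.0, 0.003, -0.015], [0.003, 1.0, 0.02], [0.015, 0.019, -1.0]]
shift [-0.45 -0.05  8.63] turn -0.2
0.505 968 [-0.24978116 -0.16878468]
0.515 1023 [-0.24956838 -0.16767784]
0.525 974 [-0.24937053 -0.16848434]
```

View pics/w27.png

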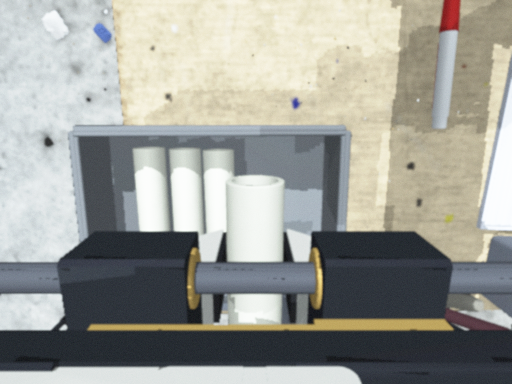

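Call:
arm_command([
  {"xyz":[-0.4,0,1],"turn":0,"jaw":255},
  {"xyz":[-0.4,-0.2,3],"turn":0,"jaw":255},
  {"xyz":[-0.4,-0.2,5],"turn":0,"jaw":255},
  {"xyz":[-0.4,-0.2,7],"turn":0,"jaw":255},
  {"xyz":[-0.4,-0.2,8.3],"turn":0,"jaw":255},
])

```text
clock: 47.82
position: [0.5403, -0.1479, 0.081]
ee_rot: [0.001, -3.125, -0.032]
force: [-0.7, 0.1, 0.3]
width: 0.288
```

Call:
arm_command([
  {"xyz":[0,0,0],"turn":0,"jaw":255},
  {"xyz":[0,0,0],"turn":0,"jaw":255},
  {"xyz":[0,0,0],"turn":0,"jaw":255},
])

```text
clock: 48.07
position: [0.5407, -0.1471, 0.0812]
ee_rot: [0.003, -3.125, -0.032]
force: [-0.2, 0.2, 0.3]
width: 0.286
```

Run:
```python
from pipes import *
o=st(); go(o,[.541,-.150,.048],180)
```

```text
{'clock': 48.0667, 'joints': [-0.1478, 0.4938, 0.4642, 1.8742, -0.3039, 0.8636, 2.0461], 'dq': [0.005, -0.015, 0.0088, -0.0103, 0.0035, 0.0009, -0.0003], 'joint_efforts': [-0.2271, -59.0827, 7.2824, -24.0571, -0.047, 0.2124, 0.0075], 'position': [0.5407, -0.1471, 0.0812], 'ee_rot': [0.0032, -3.1253, -0.0324], 'force': [-0.1708, 0.179, 0.3244], 'ft_torque': [-0.0026, 0.013, -0.0247], 'width': 0.2862}
[[-1.0, -0.002, -0.016], [-0.002, 1.0, 0.021], [0.016, 0.021, -1.0]]
shift [-0.08 -0.36  3.32] turn 0.1
```

Call:
arm_command([
  {"xyz":[-0.1,-0.3,1],"turn":0,"jaw":255},
  {"xyz":[-0.1,-0.35,2.2],"turn":0,"jaw":255},
  {"xyz":[-0.1,-0.35,3.3],"turn":0,"jaw":255},
  {"xyz":[-0.1,-0.35,3.3],"turn":0,"jaw":255},
  {"xyz":[-0.1,-0.35,3.3],"turn":0,"jaw":255},
])

```text
clock: 48.48
position: [0.5404, -0.1498, 0.0472]
ee_rot: [0.003, -3.123, -0.033]
force: [0.3, -0.4, -0.6]
width: 0.283
```

Call:
arm_command([
  {"xyz":[0,0,0],"turn":0,"jaw":165},
  {"xyz":[0,0,0],"turn":0,"jaw":165},
  {"xyz":[0,0,0],"turn":0,"jaw":165},
  {"xyz":[0,0,0],"turn":0,"jaw":165},
])

```text
clock: 48.82
position: [0.5406, -0.1499, 0.0476]
ee_rot: [0.003, -3.124, -0.033]
force: [-0.2, 0.2, -0.3]
width: 0.352
```

Call:
arm_command([
  {"xyz":[0,0,-1.5],"turn":0,"jaw":165},
  {"xyz":[0,0,-4],"turn":0,"jaw":165},
  {"xyz":[0,0,-7],"turn":0,"jaw":165},
  {"xyz":[0,0,-10],"turn":0,"jaw":165},
  {"xyz":[0,0,-13],"turn":0,"jaw":165},
])

```text
clock: 49.23
position: [0.5427, -0.1527, 0.1792]
ee_rot: [0.002, -3.124, -0.033]
force: [1.6, -0.1, 0.4]
width: 0.348
```

Call:
arm_command([
  {"xyz":[0.8,3.9,0],"turn":0.5,"jaw":120},
  {"xyz":[1.6,7.8,0],"turn":1.5,"jaw":120},
  {"xyz":[2.4,11.7,0],"turn":2.5,"jaw":120},
  {"xyz":[3.2,15.6,0],"turn":3.5,"jaw":120},
  {"xyz":[4,19.5,0],"turn":3.5,"jaw":120},
])

```text
clock: 49.65
position: [0.5018, 0.0439, 0.1844]
ee_rot: [-0.095, -3.123, -0.033]
force: [0.7, 1.0, 0.5]
width: 0.527
```

Call:
arm_command([
  {"xyz":[0.7,3.9,-0.5],"turn":0,"jaw":120},
  {"xyz":[1.4,7.8,-1],"turn":0,"jaw":120},
  {"xyz":[2.1,11.7,-2],"turn":0,"jaw":120},
  {"xyz":[2.8,15.6,-2],"turn":0,"jaw":120},
  {"xyz":[3,19,-2],"turn":0,"jaw":120},
])

```text
clock: 50.07
position: [0.4829, 0.2381, 0.2099]
ee_rot: [-0.092, -3.124, -0.036]
force: [0.0, -0.1, 0.2]
width: 0.53
```

Call:
arm_command([
  {"xyz":[0,0,0],"turn":0,"jaw":120},
  {"xyz":[0,0,0],"turn":0,"jaw":120},
  {"xyz":[0,0,0],"turn":0,"jaw":120},
])

```text
clock: 50.32
position: [0.483, 0.2373, 0.21]
ee_rot: [-0.093, -3.124, -0.035]
force: [-0.1, -1.1, 0.2]
width: 0.528
```

Run:
```python
from pipes import *
o=st(); snap('wrist','w28'); pipes('w28'); snap('scene','s28'); pipes('s28'); crop('s28',150,120,410,290,3,'c28'); go(o,[.515,.258,.04],177.5)
q=cloud(load('w28')).reshape(-1,3); q=q[np.isfinite(q[:,2])]
for x in (.44,.46,.565):
    s=q[(abs(q[:,0]-x)<.004)&(q[:,1]>.26)&(q[:,1]<.31)&(q[:,2]<.02)]
    b=np.arange(.26,.302,.002); i=np.digitize(s[:,1],b); print(x,[(round(float(b[k-1]),3),round(float(np.median(s[i==k,2])),4)) for k in range(1,len(b)) if (i==k).sum()>0])
```

```text
{'clock': 50.3167, 'joints': [-0.8437, 0.2896, 0.3975, 1.7884, -0.1553, 1.0936, 1.1225], 'dq': [0.024, -0.0069, 0.0203, 0.0098, 0.0013, 0.0002, 0.0009], 'joint_efforts': [-2.2046, -50.4047, 2.648, -30.9922, -0.4117, 0.084, -0.0828], 'position': [0.483, 0.2373, 0.21], 'ee_rot': [-0.0927, -3.1242, -0.0347], 'force': [-0.1017, -1.1398, 0.2024], 'ft_torque': [0.0121, -0.0459, 0.0001], 'width': 0.5284}
[[-0.998, 0.059, -0.015], [0.059, 0.998, 0.023], [0.016, 0.022, -1.0]]
w28  pipe [0.5152 0.2669] [26. 86.] yaw -2.8 2207
s28  pipe [0.6051 0.1674] [ 14. 112.] yaw -83.6 366
s28  pipe [0.5165 0.2608] [19. 85.] yaw -1.8 885
shift [-3.36  1.89 16.99] turn -0.9
0.44 [(0.26, 0.0042), (0.262, 0.0039), (0.264, 0.0035), (0.266, 0.0043), (0.268, 0.004), (0.27, 0.0039), (0.272, 0.0044), (0.274, 0.0035), (0.276, 0.0042), (0.278, 0.0037), (0.28, 0.0039), (0.282, 0.0041), (0.284, 0.0075), (0.286, 0.007), (0.288, 0.0004), (0.29, 0.0004), (0.292, -0.0003), (0.294, 0.0003), (0.296, 0.0), (0.298, 0.0)]
0.46 [(0.26, 0.0034), (0.262, 0.0039), (0.264, 0.0035), (0.266, 0.0035), (0.268, 0.0032), (0.27, 0.0036), (0.272, 0.0036), (0.274, 0.0035), (0.276, 0.0038), (0.278, 0.004), (0.28, 0.0043), (0.282, 0.0061), (0.284, 0.0078), (0.286, 0.0003), (0.288, -0.0006), (0.29, -0.0002), (0.292, -0.0001), (0.294, -0.0004), (0.296, -0.0004), (0.298, -0.0002)]
0.565 [(0.26, 0.0035), (0.262, 0.0043), (0.264, 0.0042), (0.27, 0.0054), (0.272, 0.0041), (0.274, 0.0037), (0.276, 0.0038), (0.278, 0.0078), (0.28, 0.0076), (0.282, 0.0075), (0.284, -0.0002), (0.286, -0.001), (0.288, -0.0005), (0.29, 0.0004), (0.292, -0.0001), (0.294, 0.0001), (0.296, 0.0005), (0.298, 0.0002)]
```

View pics/c28.png

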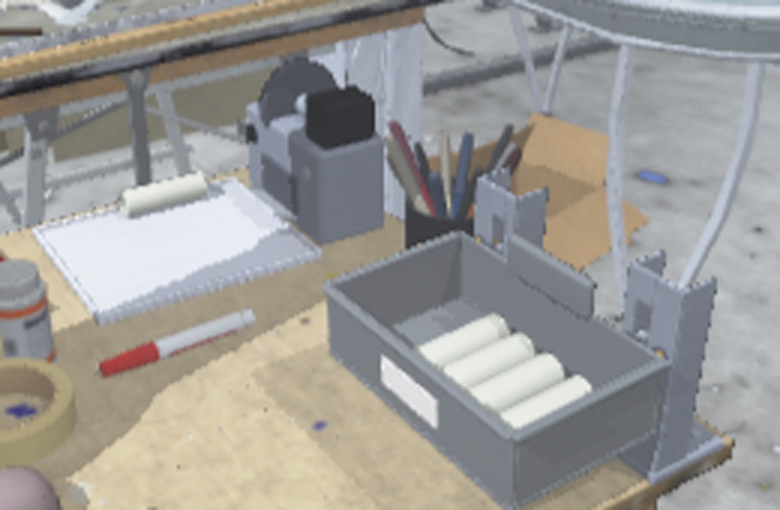

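View pics/w28.png

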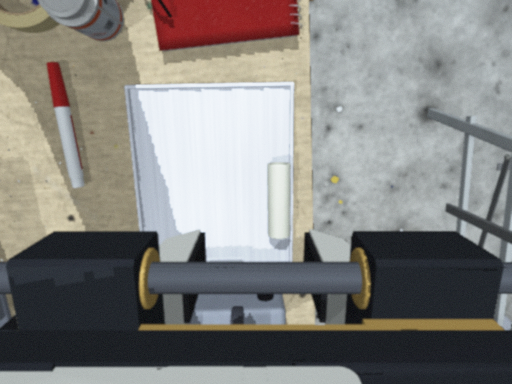

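Four pieces lie side by side. The last, D at (0.515,0.267), touches the far lip. I'll cage it with a wide jaw above the lip, drag it 2 cm inward, then lower and squeeze.

Call:
arm_command([
  {"xyz":[-1.6,1.1,1],"turn":-0.5,"jaw":105},
  {"xyz":[-3.3,2.2,4],"turn":-0.9,"jaw":105},
  {"xyz":[-3.3,2.2,8],"turn":-0.9,"jaw":105},
  {"xyz":[-3.3,2.2,12],"turn":-0.9,"jaw":105},
  {"xyz":[-3.3,2.2,14.5],"turn":-0.9,"jaw":105},
])

```text
clock: 50.83
position: [0.5145, 0.2568, 0.0617]
ee_rot: [-0.076, -3.123, -0.031]
force: [0.9, -0.1, -0.3]
width: 0.591
```

Call:
arm_command([
  {"xyz":[0,0,0],"turn":0,"jaw":105},
  {"xyz":[0,0,0],"turn":0,"jaw":105},
  {"xyz":[0,0,0],"turn":0,"jaw":105},
])

```text
clock: 51.08
position: [0.5158, 0.2558, 0.0632]
ee_rot: [-0.079, -3.124, -0.032]
force: [-0.3, -0.2, 1.0]
width: 0.588
```

Run:
```python
from pipes import *
o=st(); go(o,[.515,.2625,-.016],177.3)
```

```text
{'clock': 51.0833, 'joints': [-0.7758, 0.5158, 0.3398, 1.8601, -0.2644, 0.8129, 1.2274], 'dq': [-0.0106, -0.0213, -0.0017, -0.0193, -0.0041, -0.0045, -0.001], 'joint_efforts': [0.0697, -60.8071, 5.7817, -22.9554, -0.1006, 0.1809, 0.0263], 'position': [0.5158, 0.2558, 0.0632], 'ee_rot': [-0.0792, -3.124, -0.0318], 'force': [-0.3121, -0.2473, 0.9718], 'ft_torque': [-0.0486, -0.0605, -0.0315], 'width': 0.5884}
[[-0.999, 0.051, -0.016], [0.051, 0.999, 0.021], [0.017, 0.02, -1.0]]
shift [-0.03  0.51  7.94] turn -0.2
```

Call:
arm_command([
  {"xyz":[0,0.5,1],"turn":0,"jaw":105},
  {"xyz":[0,0.5,3],"turn":0,"jaw":105},
  {"xyz":[0,0.5,5],"turn":0,"jaw":105},
  {"xyz":[0,0.5,6.2],"turn":0,"jaw":105},
  {"xyz":[0,0.5,6.2],"turn":0,"jaw":105},
])

```text
clock: 51.5
position: [0.5142, 0.262, 0.0001]
ee_rot: [-0.079, -3.122, -0.031]
force: [0.4, 0.2, -0.3]
width: 0.589
```

Call:
arm_command([
  {"xyz":[0,0,0],"turn":0,"jaw":105},
  {"xyz":[0,0,0],"turn":0,"jaw":105},
])

```text
clock: 51.67
position: [0.5149, 0.2624, 0.0011]
ee_rot: [-0.079, -3.124, -0.032]
force: [0.4, -0.1, -0.0]
width: 0.586
```

Run:
```python
from pipes import *
o=st(); go(o,[.515,.2625,-.016],177.3)
```

```text
{'clock': 51.6667, 'joints': [-0.7548, 0.6052, 0.2995, 1.8953, -0.3088, 0.6902, 1.2562], 'dq': [0.0004, -0.0078, 0.0022, -0.0018, -0.0016, -0.0004, 0.0001], 'joint_efforts': [0.0802, -66.0685, 6.1939, -20.7212, -0.0893, 0.1226, 0.0035], 'position': [0.5149, 0.2624, 0.0011], 'ee_rot': [-0.0789, -3.1235, -0.0317], 'force': [0.4099, -0.0632, -0.0313], 'ft_torque': [-0.0014, -0.0331, 0.0163], 'width': 0.5863}
[[-0.999, 0.051, -0.016], [0.05, 0.999, 0.021], [0.017, 0.02, -1.0]]
shift [-0.04 -0.02  1.71] turn -0.2
```

Call:
arm_command([
  {"xyz":[0,0,0.9],"turn":0,"jaw":105},
  {"xyz":[0,0,1.7],"turn":0,"jaw":105},
  {"xyz":[0,0,1.7],"turn":0,"jaw":168},
  {"xyz":[0,0,1.7],"turn":0,"jaw":168},
  {"xyz":[0,0,1.7],"turn":0,"jaw":168},
])

```text
clock: 52.08
position: [0.5147, 0.2627, -0.016]
ee_rot: [-0.079, -3.123, -0.031]
force: [-0.3, 0.4, -0.0]
width: 0.419
```

Call:
arm_command([
  {"xyz":[0,0,0],"turn":0,"jaw":168},
  {"xyz":[0,-0.6,0],"turn":0,"jaw":168},
  {"xyz":[0,-1.2,0],"turn":0,"jaw":168},
  {"xyz":[0,-1.9,0],"turn":0,"jaw":168},
  {"xyz":[0,-1.9,0],"turn":0,"jaw":168},
])

```text
clock: 52.5
position: [0.5138, 0.2411, -0.0163]
ee_rot: [-0.083, -3.123, -0.03]
force: [-0.7, -0.9, -0.6]
width: 0.34
```

Call:
arm_command([
  {"xyz":[0,0,0],"turn":0,"jaw":168},
  {"xyz":[0,0,0],"turn":0,"jaw":168},
])

```text
clock: 52.67
position: [0.5139, 0.2405, -0.0162]
ee_rot: [-0.084, -3.123, -0.029]
force: [0.1, -0.4, 1.1]
width: 0.34
```

Run:
```python
from pipes import *
o=st(); go(o,[.515,.2435,-.0205],177.3); snap('wrist','w29')
```

```text
{'clock': 52.6667, 'joints': [-0.7149, 0.6194, 0.2854, 1.9288, -0.3184, 0.6433, 1.2954], 'dq': [-0.008, 0.0038, -0.0039, -0.0063, -0.0016, -0.0026, -0.0006], 'joint_efforts': [-0.0035, -66.7031, 5.9746, -19.5777, -0.0906, 0.1538, 0.0267], 'position': [0.5139, 0.2405, -0.0162], 'ee_rot': [-0.0842, -3.1232, -0.0293], 'force': [0.1444, -0.4445, 1.0695], 'ft_torque': [-0.0364, -0.0125, 0.02], 'width': 0.3399}
[[-0.998, 0.054, -0.017], [0.054, 0.998, 0.019], [0.018, 0.018, -1.0]]
shift [-0.1   0.3   0.43] turn -0.4
```

View pics/w29.png

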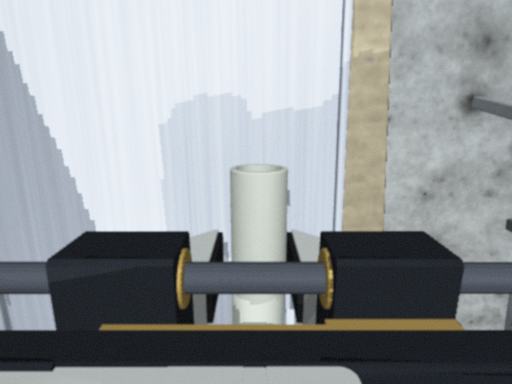

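The pipe is caged and now 2 cm clear of the lip. Lowering, squeezing and lifting.

Call:
arm_command([
  {"xyz":[0,0,0.2],"turn":0,"jaw":168},
  {"xyz":[0,0,0.43],"turn":0,"jaw":168},
  {"xyz":[0,0,0.43],"turn":0,"jaw":255},
  {"xyz":[0,0,0.43],"turn":0,"jaw":255},
  {"xyz":[0,0,0.43],"turn":0,"jaw":255},
], force=40)

```text
clock: 53.13
position: [0.5136, 0.241, -0.0207]
ee_rot: [-0.083, -3.123, -0.029]
force: [-0.2, -0.1, 0.4]
width: 0.284
```

Call:
arm_command([
  {"xyz":[0,0,0],"turn":0,"jaw":255},
  {"xyz":[0,0,0],"turn":0,"jaw":255},
  {"xyz":[0,0,0],"turn":0,"jaw":255},
  {"xyz":[0,0,0],"turn":0,"jaw":255},
])

```text
clock: 53.47
position: [0.5137, 0.241, -0.0206]
ee_rot: [-0.083, -3.123, -0.029]
force: [0.0, 0.5, -0.4]
width: 0.287
```

Call:
arm_command([
  {"xyz":[0,0,0],"turn":0,"jaw":255},
  {"xyz":[0,0,-1],"turn":0,"jaw":255},
  {"xyz":[0,0,-2.5],"turn":0,"jaw":255},
  {"xyz":[0,0,-4],"turn":0,"jaw":255},
  {"xyz":[0,0,-4],"turn":0,"jaw":255},
])

```text
clock: 53.88
position: [0.5162, 0.2409, 0.0225]
ee_rot: [-0.084, -3.127, -0.033]
force: [0.6, 0.4, 0.1]
width: 0.288
```

Call:
arm_command([
  {"xyz":[0,0,-3],"turn":0,"jaw":255},
  {"xyz":[0,0,-6],"turn":0,"jaw":255},
  {"xyz":[0,0,-9],"turn":0,"jaw":255},
  {"xyz":[0,0,-12],"turn":0,"jaw":255},
  {"xyz":[0,0,-15],"turn":0,"jaw":255},
])

```text
clock: 54.3
position: [0.5178, 0.2374, 0.1741]
ee_rot: [-0.084, -3.127, -0.033]
force: [0.1, -0.4, -1.1]
width: 0.292
```

Call:
arm_command([
  {"xyz":[0,0,0],"turn":0,"jaw":255},
  {"xyz":[0,0,0],"turn":0,"jaw":255},
  {"xyz":[0,0,0],"turn":0,"jaw":255},
])

```text
clock: 54.55
position: [0.5173, 0.2373, 0.1736]
ee_rot: [-0.084, -3.126, -0.033]
force: [-0.1, -0.2, -1.4]
width: 0.287
```

Run:
```python
from pipes import *
o=st(); go(o,[.541,-.121,.17],180); go(o,[.52,.06,.175],180)
```

```text
{'clock': 54.55, 'joints': [-0.7942, 0.3774, 0.3924, 1.7642, -0.1934, 1.0384, 1.19], 'dq': [0.0026, 0.0221, -0.0056, 0.0161, -0.0005, -0.0028, 0.0013], 'joint_efforts': [0.1659, -59.4719, 5.6888, -30.6169, -0.0694, 0.1567, -0.0227], 'position': [0.5173, 0.2373, 0.1736], 'ee_rot': [-0.0836, -3.126, -0.0325], 'force': [-0.1446, -0.1696, -1.3549], 'ft_torque': [-0.0438, 0.0113, 0.0218], 'width': 0.287}
[[-0.998, 0.054, -0.014], [0.053, 0.998, 0.021], [0.015, 0.02, -1.0]]
shift [ -4.28 -35.65  -0.43] turn -3.1
shift [ -1.21 -17.68  -0.52] turn -3.1
```

Call:
arm_command([
  {"xyz":[-0.2,-3.7,-0.1],"turn":-1,"jaw":255},
  {"xyz":[-0.5,-7.4,-0.2],"turn":-2,"jaw":255},
  {"xyz":[-0.7,-11.1,-0.3],"turn":-3.1,"jaw":255},
  {"xyz":[-1,-14.8,-0.4],"turn":-3.1,"jaw":255},
  {"xyz":[-1.2,-18.5,-0.5],"turn":-3.1,"jaw":255},
])

```text
clock: 54.97
position: [0.5181, 0.0502, 0.1731]
ee_rot: [0.002, -3.125, -0.032]
force: [0.7, -0.6, -1.3]
width: 0.29
```

Call:
arm_command([
  {"xyz":[-0.4,-3.7,0],"turn":0,"jaw":255},
  {"xyz":[-0.8,-7.4,0],"turn":0,"jaw":255},
  {"xyz":[-1.2,-11.1,0],"turn":0,"jaw":255},
  {"xyz":[-1.6,-14.8,0],"turn":0,"jaw":255},
  {"xyz":[-2,-17.1,0],"turn":0,"jaw":255},
])

```text
clock: 55.38
position: [0.5367, -0.1251, 0.1677]
ee_rot: [-0.004, -3.122, -0.03]
force: [0.4, -0.2, -0.1]
width: 0.292
```

Call:
arm_command([
  {"xyz":[0,0,0],"turn":0,"jaw":255},
  {"xyz":[0,0,0],"turn":0,"jaw":255},
  {"xyz":[0,0,0],"turn":0,"jaw":255},
])

```text
clock: 55.63
position: [0.5358, -0.1241, 0.1663]
ee_rot: [-0.004, -3.12, -0.031]
force: [-0.2, 0.2, -0.4]
width: 0.286
```

Run:
```python
from pipes import *
o=st(); go(o,[.541,-.121,.08],180); snap('wrist','w30')
P=cloud(load('w30')); q=P.reshape(-1,3); q=q[np.isfinite(q[:,2])&(q[:,2]>.062)&(q[:,2]<.085)&(q[:,0]>.50)&(q[:,0]<.58)&(q[:,1]>-.26)&(q[:,1]<-.09)]
for x in (.505,.515,.525): 
    s=q[abs(q[:,0]-x)<.005]; print(x,len(s),np.percentile(s[:,1],[1,99]) if len(s) else 0)
f=P.reshape(-1,3); f=f[np.isfinite(f[:,2])&(f[:,2]>.04)&(f[:,2]<.058)&(f[:,0]>.5)&(f[:,0]<.58)&(abs(f[:,1]+.18)<.1)]; print('floor y',np.percentile(f[:,1],[1,99]))
```

```text
{'clock': 55.6333, 'joints': [-0.2209, 0.3776, 0.4928, 1.8044, -0.2202, 1.0382, 1.9285], 'dq': [-0.0259, -0.0115, -0.0166, -0.0031, -0.0017, 0.0012, -0.0004], 'joint_efforts': [2.0814, -55.0253, 7.6107, -28.7874, 0.2171, 0.1718, 0.0756], 'position': [0.5358, -0.1241, 0.1663], 'ee_rot': [-0.0037, -3.1197, -0.0309], 'force': [-0.1582, 0.1927, -0.3856], 'ft_torque': [0.0279, 0.021, -0.0485], 'width': 0.286}
[[-1.0, 0.003, -0.022], [0.002, 1.0, 0.02], [0.022, 0.02, -1.0]]
shift [-0.71  0.14  8.62] turn -0.1
0.505 1188 [-0.24895308 -0.14053796]
0.515 1301 [-0.24906432 -0.14138225]
0.525 1222 [-0.24873656 -0.14887273]
floor y [-0.27798451 -0.08538496]
```

View pics/w30.png

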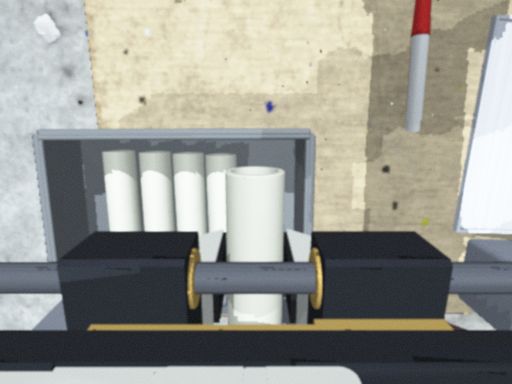

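Piece 4's left edge is at y≈−0.139 and the wall is at −0.085, so piece 5 goes at −0.1235 with a small release opening.

Call:
arm_command([
  {"xyz":[-0.5,0,1],"turn":0,"jaw":255},
  {"xyz":[-0.5,-0.1,3],"turn":0,"jaw":255},
  {"xyz":[-0.5,-0.2,5],"turn":0,"jaw":255},
  {"xyz":[-0.5,-0.2,6.5],"turn":0,"jaw":255},
  {"xyz":[-0.5,-0.2,6.5],"turn":0,"jaw":255},
])

```text
clock: 56.1
position: [0.5378, -0.1216, 0.098]
ee_rot: [0.003, -3.115, -0.033]
force: [0.4, -0.1, -0.5]
width: 0.287
```

Call:
arm_command([
  {"xyz":[0,0,0],"turn":0,"jaw":255},
  {"xyz":[0,0,0],"turn":0,"jaw":255},
  {"xyz":[0,0,0],"turn":0,"jaw":255},
])

```text
clock: 56.35
position: [0.5384, -0.121, 0.0985]
ee_rot: [0.004, -3.116, -0.033]
force: [0.8, -0.3, -1.1]
width: 0.288
```

Run:
```python
from pipes import *
o=st(); go(o,[.541,-.1235,.05],180)
```

```text
{'clock': 56.35, 'joints': [-0.1933, 0.462, 0.4588, 1.8701, -0.274, 0.9007, 1.9756], 'dq': [0.0026, -0.0064, 0.0061, -0.0062, 0.002, -0.0004, 0.0011], 'joint_efforts': [-0.2306, -58.0373, 6.8812, -25.1278, -0.0196, 0.2964, -0.005], 'position': [0.5384, -0.121, 0.0985], 'ee_rot': [0.0043, -3.1157, -0.0333], 'force': [0.8066, -0.308, -1.0808], 'ft_torque': [-0.0761, -0.0433, -0.0255], 'width': 0.2877}
[[-1.0, -0.002, -0.026], [-0.003, 1.0, 0.021], [0.026, 0.021, -0.999]]
shift [-0.39 -0.35  4.84] turn 0.2
```

Call:
arm_command([
  {"xyz":[-0.2,-0.3,0.5],"turn":0,"jaw":255},
  {"xyz":[-0.3,-0.35,2],"turn":0,"jaw":255},
  {"xyz":[-0.3,-0.35,3.5],"turn":0,"jaw":255},
  {"xyz":[-0.3,-0.35,4.8],"turn":0,"jaw":255},
  {"xyz":[-0.3,-0.35,4.8],"turn":0,"jaw":255},
])

```text
clock: 56.77
position: [0.5392, -0.1232, 0.0487]
ee_rot: [0.005, -3.113, -0.034]
force: [-0.0, -0.4, -0.8]
width: 0.285
```

Run:
```python
from pipes import *
o=st(); go(o,[.541,-.1235,.049],180)
```

```text
{'clock': 56.7667, 'joints': [-0.1614, 0.5314, 0.4259, 1.9065, -0.3173, 0.8019, 2.0167], 'dq': [-0.007, -0.0294, 0.0166, -0.0258, 0.022, 0.053, -0.0202], 'joint_efforts': [0.6706, -62.1078, 7.9005, -23.4828, -0.1941, -0.5592, 0.2262], 'position': [0.5392, -0.1232, 0.0487], 'ee_rot': [0.0045, -3.1135, -0.0338], 'force': [-0.013, -0.3586, -0.7664], 'ft_torque': [0.0066, -0.0003, -0.0274], 'width': 0.2854}
[[-1.0, -0.003, -0.028], [-0.003, 1.0, 0.022], [0.028, 0.022, -0.999]]
shift [-0.18 -0.03 -0.04] turn 0.2
```

Call:
arm_command([
  {"xyz":[0,0,0],"turn":0,"jaw":166},
  {"xyz":[0,0,0],"turn":0,"jaw":166},
  {"xyz":[0,0,0],"turn":0,"jaw":166},
  {"xyz":[0,0,0],"turn":0,"jaw":166},
])

```text
clock: 57.1
position: [0.5399, -0.1234, 0.0495]
ee_rot: [0.005, -3.115, -0.034]
force: [-0.6, 0.3, -0.7]
width: 0.347
```

Call:
arm_command([
  {"xyz":[0,0,-1.5],"turn":0,"jaw":166},
  {"xyz":[0.1,0,-4],"turn":0,"jaw":166},
  {"xyz":[0.2,0,-7],"turn":0,"jaw":166},
  {"xyz":[0.3,0,-10],"turn":0,"jaw":166},
  {"xyz":[0.4,0,-13],"turn":0,"jaw":166},
])

```text
clock: 57.52
position: [0.5392, -0.1264, 0.1815]
ee_rot: [0.004, -3.116, -0.033]
force: [1.3, 0.3, 0.8]
width: 0.348
```

Call:
arm_command([
  {"xyz":[2,3,-1],"turn":0,"jaw":166},
  {"xyz":[4,6,-2],"turn":0,"jaw":166},
  {"xyz":[6,9,-3],"turn":0,"jaw":166},
  {"xyz":[8,12,-4],"turn":0,"jaw":166},
  {"xyz":[10,15,-5],"turn":0,"jaw":166},
])

```text
clock: 57.93
position: [0.4392, 0.0231, 0.2384]
ee_rot: [0.003, -3.117, -0.034]
force: [1.1, 1.3, 0.5]
width: 0.353
```

Call:
arm_command([
  {"xyz":[0,3,0],"turn":0,"jaw":166},
  {"xyz":[0,6,0],"turn":0,"jaw":166},
  {"xyz":[0,9,0],"turn":0,"jaw":166},
  {"xyz":[0,9,0],"turn":0,"jaw":166},
  {"xyz":[0,9,0],"turn":0,"jaw":166},
])

```text
clock: 58.35
position: [0.4389, 0.1146, 0.2408]
ee_rot: [0.009, -3.118, -0.035]
force: [0.2, -1.1, 0.2]
width: 0.348
```

Run:
```python
from pipes import *
o=st(); snap('scene','s31'); snap('side','sd31'); crop('s31',150,120,410,310,3,'c31'); crop('sd31',150,120,410,320,3,'c31b')
for n in('s31','sd31'):
    q=cloud(load(n)).reshape(-1,3); q=q[np.isfinite(q[:,2])]
    r=q[(q[:,2]>.1)&(q[:,2]<.116)&(q[:,0]>.46)&(q[:,0]<.608)&(abs(q[:,1]+.182)<.12)]
    print(n,cv2.minAreaRect((r[:,:2]*1000).astype(np.float32)))
    p=q[(q[:,0]>.50)&(q[:,0]<.59)&(q[:,1]>-.27)&(q[:,1]<-.10)]; print('content z max',np.percentile(p[:,2],[50,99,100]))
    for a,b in((.48,.5),(.59,.607)):
        t=r[(r[:,0]>a)&(r[:,0]<b)]; print(np.percentile(t[:,2],[50,90]))
```

```text
{'clock': 58.35, 'joints': [-0.6684, 0.1181, 0.3616, 1.9103, -0.0772, 1.1379, 1.3008], 'dq': [0.0317, -0.0075, 0.0457, 0.0149, 0.0127, 0.0038, 0.0165], 'joint_efforts': [-2.0927, -37.5924, -0.1958, -31.554, -0.5625, 0.0971, -0.3752], 'position': [0.4389, 0.1146, 0.2408], 'ee_rot': [0.009, -3.1176, -0.0348], 'force': [0.2097, -1.1152, 0.2426], 'ft_torque': [-0.0425, -0.0624, -0.0053], 'width': 0.3484}
[[-1.0, -0.006, -0.024], [-0.006, 1.0, 0.022], [0.024, 0.022, -0.999]]
s31 ((543.998779296875, -180.3035888671875), (127.75135803222656, 209.22698974609375), 0.08208726346492767)
content z max [0.00096648 0.07551144 0.07681758]
[0.1019826  0.10285042]
[0.10700051 0.11346913]
sd31 ((544.4033203125, -181.75018310546875), (210.70338439941406, 126.89840698242188), 89.92887878417969)
content z max [0.06319147 0.07404157 0.07658026]
[0.10070895 0.10187865]
[0.10602963 0.11322054]
```

View pics/c31.png

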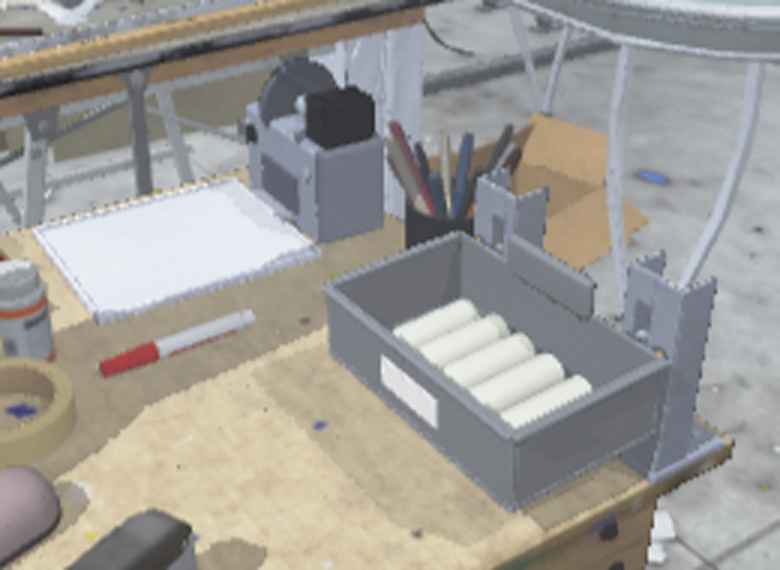

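View pics/c31b.png

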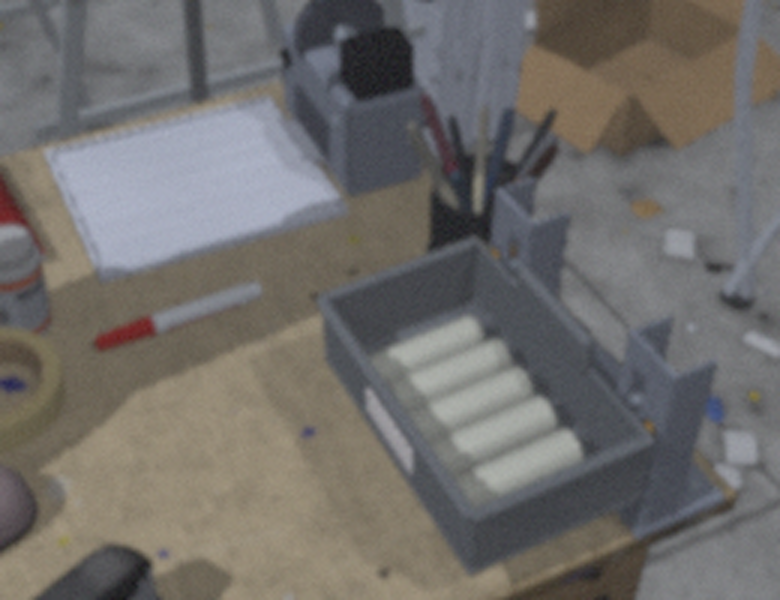

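All five pieces lie flat in the tote, the tray is empty, and the marker hasn't moved. One last check: rim height left against right (both catches), and a close look at the right pin.

Run:
```python
from pipes import *
for n in('s31','sd31'):
    q=cloud(load(n)).reshape(-1,3); q=q[np.isfinite(q[:,2])]
    for nm,a,b in(('L',-.083,-.077),('R',-.288,-.279)):
        t=q[(q[:,1]>a)&(q[:,1]<b)&(q[:,0]>.575)&(q[:,0]<.605)&(q[:,2]>.09)&(q[:,2]<.125)]; print(n,nm,len(t),np.percentile(t[:,2],[50,90]).round(4) if len(t) else 0)
    t=q[(abs(q[:,1]+.18)<.035)&(q[:,0]>.595)&(q[:,0]<.615)&(q[:,2]>.12)&(q[:,2]<.15)]; print('tab top',np.percentile(t[:,2],[98]),'x',np.percentile(t[:,0],[2,98]))
crop('s31',330,190,400,270,8,'c32')
```

```text
s31 L 37 [0.1046 0.1076]
s31 R 81 [0.104  0.1074]
tab top [0.1355312] x [0.59712096 0.60583091]
sd31 L 22 [0.1046 0.1066]
sd31 R 94 [0.1042 0.1068]
tab top [0.13448077] x [0.59742987 0.60696049]
```

View pics/c32.png

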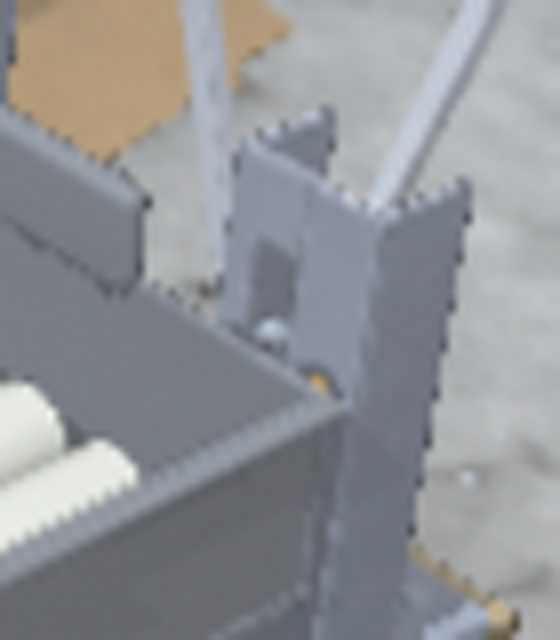

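```bash
python3 -c "
from cell import sign_off; print(sign_off())"
```

```text
the job is handed in; nothing more can be done
None
```

The tote is hung on the rack and snapped down past both catches, and all five pipe pieces are in it. I handed the job in at about 58 s of the 208 s allowed; the hand-in gave no verdict.

**Final checks, by camera:**
- **Tote:** both catch pins show above the tote's catch plates. The rim is level left to right at z ≈ 0.107 m, and the tab top is at about 0.135 m (0.134 expected for home).
- **Pipes:** the five pieces lie flat side by side, with tops at about 0.077 m against a rim of 0.101–0.107 m. The tray is empty.
- **Marker:** it has not visibly moved from where it lay.
- **Robot:** the gripper stopped clear of everything, and no reading I took went above 10 N.

**Slips and disagreements:**
- **Finger length:** the fingers end about 29 mm short of the reported tool point. Because of that, my first grip on the tote and my first two on a pipe slipped. Nothing was lost, and I measured the offset and corrected for it.
- **Knocked piece:** one pipe was knocked against the tray's far lip during the run. I dragged it back inward and collected it too.
- **Tote tilt:** the tote hangs with its front edge about 5 mm low, from slack in the hooks. I estimate the hook plane is about 3 mm in front of the rack face, right at the edge of the stated 0–3 mm, and a plain camera reading gave slightly more (about 4 mm).

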